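Ready the ski wax bench

TASK

Push all the wax chips off the aluminium deck into its catch trough with the scraper block, not with the fingers, and put the scraper back fully on its cork mat. Then mix the wax bottles that are there, one after another from the tallest to the smallest: lift the bottle, hold it upside down for about two seconds, and stand it upright on the cleared deck before taking the next. Leave the ski parts lying round about alone.

Things in the scene. Friction and masses are not known exactly. Their poses are not given: they have to be found in the camera images.
- deck: fixed aluminium wax deck, a steel catch trough along its near (-x) side. Origin: below the middle of the deck, at shelf height; +x away from the trough, z up. Deck top 40 mm above the origin, x -110 to +125, y -120 to +120 mm. A rim 8 mm wide stands 12 mm above the deck top on its +x, +y and -y edges (clear inside: x to +117, y to +-112 mm); the -x edge is open to the trough.
- trough (a point): middle of the trough floor, on axes as the deck's, 152 mm from the deck's origin towards -x: the trough is 84 mm (x) by 228 mm (y) inside, its floor 35 mm below the deck top, its outer walls 47 mm high inside.
- mat: fixed cork mat for the scraper block, 100 mm along its x, 180 mm along its y, 4 mm thick, flat on the shelf. Origin: centre of its underside.
- scraper: wooden scraper block: a bar 36 mm (own x) by 130 mm (own y) by 30 mm high with a rubber lip, and on its middle an upright wooden grip 24 mm (x) by 60 mm (y) from 29 to 75 mm above the underside. Origin: centre of its underside, z up. 160 g. It stands on the cork mat at the start.
- bottle_l: tallest of up to three closed square grey bottles of liquid wax (it may be absent): body 58 x 58 mm and 120 mm high, with a round black screw cap 35 mm across on top, 148 mm in all, 380 g. Origin: centre of its underside, z towards the cap; x and y square to its flat sides.
- bottle_m: middle-sized of up to three closed square grey bottles of liquid wax (it may be absent): body 50 x 50 mm and 104 mm high, with a round black screw cap 30 mm across on top, 132 mm in all, 280 g. Origin: centre of its underside, z towards the cap; x and y square to its flat sides.
- bottle_s: smallest of up to three closed square grey bottles of liquid wax (it may be absent): body 42 x 42 mm and 88 mm high, with a round black screw cap 25 mm across on top, 116 mm in all, 180 g. Origin: centre of its underside, z towards the cap; x and y square to its flat sides.
- chip0: dark chip of hard wax, 24 x 17 x 9 mm, lying on the deck at the start (may be absent). Origin: centre of its underside.
- chip1: dark chip of hard wax, 24 x 17 x 9 mm, lying on the deck at the start (may be absent). Origin: centre of its underside.
- chip2: dark chip of hard wax, 24 x 17 x 9 mm, lying on the deck at the start (may be absent). Origin: centre of its underside.
- chip3: dark chip of hard wax, 24 x 17 x 9 mm, lying on the deck at the start (may be absent). Origin: centre of its underside.
- chip4: dark chip of hard wax, 24 x 17 x 9 mm, lying on the deck at the start (may be absent). Origin: centre of its underside.
- buckle: black ski boot buckle, 75 x 26 x 17 mm, lying on the shelf, a bystander. Origin: centre of its underside.
- basket: black plastic ski pole basket, 92 mm across, 33 mm high, lying on the shelf, a bystander. Origin: centre of its underside.
- binding_plate: flat brass binding plate, 110 x 60 x 6 mm, with three holes, lying on the shelf, a bystander. Origin: centre of its underside.
- brake: bent steel ski brake, a U of 8 mm wire about 125 x 80 mm, lying on the shelf, a bystander. Origin: centre of its underside.
There are look-alikes about, which are no part of the job. What is shaped like the bottle_l but yellow is not meant.

How it is judged:
On the way, in this order (a step that is already met when the one before it is completed fails the run):
1. every wax chip lies in the catch trough (x of chip0 in the frame of deck between -0.2 and -0.105 m and y of chip0 in the frame of deck between -0.12 and 0.12 m and z of each of chip0, chip1, chip2, chip3, chip4 in the frame of deck below 0.036 m and x of chip1 in the frame of deck between -0.2 and -0.105 m and y of chip1 in the frame of deck between -0.12 and 0.12 m and x of chip2 in the frame of deck between -0.2 and -0.105 m and y of chip2 in the frame of deck between -0.12 and 0.12 m and x of chip3 in the frame of deck between -0.2 and -0.105 m and y of chip3 in the frame of deck between -0.12 and 0.12 m and x of chip4 in the frame of deck between -0.2 and -0.105 m and y of chip4 in the frame of deck between -0.12 and 0.12 m), for 0.2 s.
2. the scraper block is back on its cork mat and let go (x of scraper in the frame of mat between -0.036 and 0.036 m and y of scraper in the frame of mat between -0.03 and 0.03 m and z of scraper in the frame of mat between -0.01 and 0.04 m and contact force between the fingers and scraper below 0.1 N and linear speed of scraper below 0.03 m/s), for 0.2 s.
3. the tallest bottle is held upside down in the air (within 35 degrees of fully upside down) for one second (angle between bottle_l's own z axis and vertical above 2.53 rad and height (world z) of bottle_l above 0.17 m), for 1 s.
4. the tallest bottle stands upright on the deck, let go (x of bottle_l in the frame of deck between -0.095 and 0.09 m and y of bottle_l in the frame of deck between -0.1 and 0.1 m and z of bottle_l in the frame of deck between 0.034 and 0.048 m and angle between bottle_l's own z axis and vertical below 0.12 rad and contact force between the fingers and bottle_l below 0.1 N and linear speed of bottle_l below 0.03 m/s), for 0.2 s.
5. the middle-sized bottle is held upside down in the air (within 35 degrees of fully upside down) for one second (angle between bottle_m's own z axis and vertical above 2.53 rad and height (world z) of bottle_m above 0.17 m), for 1 s.
6. the middle-sized bottle stands upright on the deck, let go (x of bottle_m in the frame of deck between -0.095 and 0.09 m and y of bottle_m in the frame of deck between -0.1 and 0.1 m and z of bottle_m in the frame of deck between 0.034 and 0.048 m and angle between bottle_m's own z axis and vertical below 0.12 rad and contact force between the fingers and bottle_m below 0.1 N and linear speed of bottle_m below 0.03 m/s), for 0.2 s.
7. the smallest bottle is held upside down in the air (within 35 degrees of fully upside down) for one second (angle between bottle_s's own z axis and vertical above 2.53 rad and height (world z) of bottle_s above 0.17 m), for 1 s.
8. the smallest bottle stands upright on the deck, let go (x of bottle_s in the frame of deck between -0.095 and 0.09 m and y of bottle_s in the frame of deck between -0.1 and 0.1 m and z of bottle_s in the frame of deck between 0.034 and 0.048 m and angle between bottle_s's own z axis and vertical below 0.12 rad and contact force between the fingers and bottle_s below 0.1 N and linear speed of bottle_s below 0.03 m/s), for 0.2 s.
At the end, for the whole second after the job is handed in: All chips lie in the trough; the scraper is on its mat (origin within 36 mm of the mat's centre along its x, 30 mm along y); every bottle there stands upright (within 7 degrees) at rest on the deck (origin -95 to +90 mm along the deck's x, within 100 mm along y); nothing is held (all of step 1 and all of step 2 and all of step 4 and all of step 6 and all of step 8); the robot touches nothing.
It fails at once if a finger pushes a wax chip (more than 0.5 N) (contact force between the fingers and chip0 above 0.5 N or contact force between the fingers and chip1 above 0.5 N or contact force between the fingers and chip2 above 0.5 N or contact force between the fingers and chip3 above 0.5 N or contact force between the fingers and chip4 above 0.5 N).
It fails at once if a ski part lying about is moved more than 4 cm (distance of any of buckle, basket, binding_plate, brake from where it was at the start of the episode above 0.04 m).
Of bottle_l, bottle_m, bottle_s only 2 to 3 are there at a start; the rules pass over those that are not, and their reading is None.
Of chip0, chip1, chip2, chip3, chip4 only 3 to 5 are there at a start; the rules pass over those that are not, and their reading is None.
At some moment in a run one of scraper, chip3, chip4 may be knocked a few centimetres aside while the robot is not near it.
It also fails if it takes over 210 s, if anything falls off the work surface, if the arm or the gripper's body presses on something with over 40 N, if the wrist force passes 120 N, or if a joint passes its speed limit or range.

ROBOT

A 6-joint arm with a two-finger parallel gripper is mounted at the origin on the work surface. World frame = base frame: x ahead of the robot, y to its left, z up, the work surface at z = 0. Lengths are in m, angles in rad, forces in N, time in s.
With the tool pointing down it reaches from about 0.2 to 0.875 m from the base axis. Payload 3.4 kg.
Tool frame: the origin (TCP) lies on the centre line of the jaws, within the pads' length; the fingertips stand 8 mm ahead of it and the grasp point (between the pads) lies 11 mm behind it; z points along the fingers, y is the line along which they close (so a half turn about z gives the same grasp; the last joint's range is limited). The gripper opens to 94 mm and grips with 3 to 60 N. Pads are 16 mm wide; open, the fingers measure 119 mm over their backs; the gripper's body (75 mm by 177 mm) begins 78 mm behind the grasp point.
Start: joints at [-1.455, 0.276, 1.505, -0, 1.361, -0.121], TCP at [0.135, -0.559, 0.189] pointing down, gripper open.
Joint ranges: [-2.89, 2.89], [-0.75, 2.08], [0.22, 2.7], [-1.18, 4.32], [0.11, 2.71], [-2.7, 2.7]. Speed limits (rad/s): [2.57, 2.57, 3.14, 3.14, 3.14, 3.14].

INTERFACE

Orientations are given as a rotation vector (axis times angle).
In Python, from plant import ctrl gives the robot as it stands. The module is installed in compiled form; this text tells all that it offers.
- The arm moves only by the tool jog_arm, never from a script. Its argument "steps" is text: rows parted by semicolons, each of 4 numbers parted by spaces: the shift along the tool's x, y, z scaled (see below), then the turn about the tool's z scaled (see below). In form: tx ty tz turn; .... A call has 1 to 5 rows; each row is the pose to reach, as a shift and turn from the pose commanded when the call began, along the tool's axes at that moment, turning the shorter way round; what a row does not reach only later rows make up. The controller multiplies each number of a shift by 250 mm and each number of a turn by pi rad. A row lasts 1/10 s, in which the tool goes at most 50 mm and 8.59 degrees, less where a joint would pass 70% of its speed; a pose out of reach is approached as far as the arm can. A call with a number of a shift or a turn outside -1 to 1 is refused whole. A call with a gripper value outside its range is refused whole. "jaw" is the closure, from 0 (fully open) to 1 (shut), set as the call begins (left out, the last holds). The fingers move at their own pace and stop on an object; "newtons" is the grip in N (left out, the last holds). Time passes only in rows, so rows that repeat a pose let the fingers close. It gives the time, the measured TCP pose, the force, the opening and the grip force at its end, in the units of the state.
- ctrl.state(): the state, without advancing time (a new reading comes with each control period).
- ctrl.snapshot(name): name is "side" or "top" or "wrist"; returns a dict with "pixels" (420x560x3 uint8, red, green, blue), "depth" (420x560 float32, m along the optical axis (not along the pixel's ray), 0 where there is no reading), "K" (3x3 intrinsics, pixels), "k1" (the pictures are not rectified: a ray, as slopes to the right and down, at radius r is drawn at 1 + k1 r^2 times it, then the intrinsics apply), "eye" and "orientation" of the camera in the world. Camera axes: x right, y up, looking along -z (the intrinsics and any distortion apply to the point x, -y, -z); pixel columns grow to the right and rows downward; lengths in m; the calibration is good to about 2 mm. A picture is of the moment at which its call begins.
- ctrl.job_done(): hands the job in; it is judged then, once.
Trained networks look in a picture, given as the dict that the camera call returned (one of the last four; its "shot" number tells which), for a name from the list of things; names that differ only in an ending like _2 or _b are one class to them, and where a whole thing is asked for, a point or a joint stands for the part that bears it (a point fixed in the world has none). Each returns a list of dicts, best first, with "conf" (0 to 1); they miss things now and then, are a little off and sometimes report something else, mostly with a low value. They report only what shows in the picture. A call takes as long as a camera call. They do not tell look-alikes from the thing itself.
- ctrl.find_in(picture, label): "bbox" ([left, top, right, bottom] in pixels, round what is visible of it).
- ctrl.silhouettes(picture, label): "pixels" (420x560 bool, what is visible of it) and "bbox" ([left, top, right, bottom] in pixels, round what is visible of it).
The state is a dict: "t": time; "joints": joint angles; "joint_vel": joint speeds; "joint_torque": joint torques, N m; "tcp_pos": TCP position; "tool_rot": TCP orientation; "wrist_force": force on the tool from outside, world axes, zero at the start; "ft_torque": the same for the moment, N m; "width": finger opening in m; "grip_force": force on a finger pad.
Only numpy, scipy, OpenCV 4.12 (cv2) and the standard library are available. Lean on these libraries where they do the work, as an engineer would, in place of code of your own. Each camera call takes 0.05 s, during which the arm holds its last target. There are 200 camera calls.

## Working session

There is one attempt and no reset: what is moved stays moved. The work goes in short steps, Python scripts to look and compute and a tool call to move; the robot and the scene stay as the last step left them, time stands still between calls to the robot, and variables do not carry over. Pictures are saved under pics/ and viewed, at most 14 in all, crops included, and the job is handed in when it is done.

Besides the shell and the picture viewer there is one more tool, called after ">>>" as name(argument=value, ...) on one line, values as JSON. jog_arm: Moves the arm, as the interface text tells. Shifts and turns lie within -1 to 1; 1 stands for 250 mm of shift or pi rad of turn. Its arguments: {"type":"object","properties":{"steps":{"type":"string"},"jaw":{"type":"number"},"newtons":{"type":"number"}},"required":["steps"]}

```bash
mkdir -p pics; cat > h.py <<'E'
import numpy as np,cv2
from scipy.spatial.transform import Rotation as R
from plant import ctrl
def cam(p):
    o=np.array(p["orientation"],float)
    M=o if o.shape==(3,3) else (R.from_rotvec(o).as_matrix() if o.size==3 else R.from_quat(o).as_matrix())
    return np.array(p["K"]),np.array([p["k1"],0,0,0,0.]),np.array(p["eye"]),M
def cloud(p):
    K,D,e,M=cam(p);h,w=p["depth"].shape
    uv=np.stack(np.meshgrid(np.arange(w),np.arange(h)),-1).reshape(-1,1,2).astype(float)
    n=cv2.undistortPoints(uv,K,D).reshape(h,w,2);d=p["depth"]
    c=np.stack([n[...,0]*d,-n[...,1]*d,-d],-1)
    W=c@M.T+e; W[d==0]=np.nan
    return W
def proj(p,X):
    K,D,e,M=cam(p);c=(np.atleast_2d(X)-e)@M;s=np.stack([c[:,0]/-c[:,2],-c[:,1]/-c[:,2]],-1)
    r=(s**2).sum(1,keepdims=True);s=s*(1+D[0]*r);return s@np.diag([K[0,0],K[1,1]])+K[:2,2]
def rect(X,zlo,zhi):
    m=(X[:,2]>zlo)&(X[:,2]<zhi);q=X[m][:,:2].astype(np.float32)
    (cx,cy),(a,b),t=cv2.minAreaRect(q);return np.round([cx,cy,a,b,t,len(q)],4)
def save(p,n,s=1): cv2.imwrite("pics/"+n,cv2.resize(p["pixels"][...,::-1],None,fx=s,fy=s))
E
python3 - <<'E'
from h import *
print(ctrl.state())
for n in("top","side","wrist"):
    p=ctrl.snapshot(n);save(p,n+"0.png",1.4 if n!="wrist" else 1)
    print(n,p["K"],p["k1"],p["eye"],p["orientation"])
    W=cloud(p)
    np.savez("pics/%s0.npz"%n,W=W,px=p["pixels"])
    if n!="wrist":
      for l in ["deck","mat","scraper","bottle_l","bottle_m","bottle_s","chip0","buckle","basket","binding_plate","brake"]:
        for r in ctrl.silhouettes(p,l)[:6]:
            if r["conf"]<.3: continue
            X=W[r["pixels"]];X=X[~np.isnan(X[:,0])]
            if len(X)>5: print(n,l,round(r["conf"],2),np.int32(r["bbox"]),np.round(np.median(X,0),3),np.round(np.percentile(X[:,2],[2,98]),3))
E
```

```text
{'t': 0.0, 'joints': array([-1.45501647e+00,  2.76560202e-01,  1.50610918e+00, -3.61232222e-05,
        1.36072335e+00, -1.20979657e-01]), 'joint_vel': array([-0.00100221, -0.00026768,  0.00034461, -0.00012131, -0.00107411,
        0.00105912]), 'joint_torque': array([ 2.79818531e-03, -4.04582369e+01, -2.37223828e+01,  7.03719864e-02,
        3.41575441e-02, -1.46203556e-04]), 'tcp_pos': array([ 0.13479005, -0.5583556 ,  0.18833418]), 'tool_rot': array([-3.11781660e+00, -3.70832146e-01,  4.81049882e-05]), 'wrist_force': array([ 0.57439429,  0.57211253, -0.12057011]), 'ft_torque': array([ 0.01934263,  0.02912681, -0.05452248]), 'grip_force': 0.0, 'width': 0.09422871542908678}
top [[460.41498134   0.         282.30320881]
 [  0.         460.41498134 205.0946432 ]
 [  0.           0.           1.        ]] -0.008726913149895288 [ 0.4550436  -0.03080999  1.29715091] [ 0.07205435 -0.08035565 -1.54315911]
top deck 0.78 [207 173 302 298] [0.489 0.045 0.039] [0.001 0.054]
top mat 0.8 [352 218 419 261] [ 0.471 -0.322  0.003] [-0.002  0.009]
top scraper 0.71 [367 225 416 243] [ 0.5   -0.323  0
[... 2690 characters left out ...]
06 286 160] [0.61  0.255 0.082] [0.    0.148]
side chip0 0.52 [261 185 265 189] [0.523 0.082 0.049] [0.044 0.052]
side chip0 0.5 [234 195 243 203] [0.457 0.051 0.049] [0.044 0.053]
side buckle 0.63 [181 161 207 175] [0.369 0.249 0.011] [-0.     0.019]
side basket 0.66 [259 126 268 140] [0.601 0.403 0.008] [0.001 0.042]
side binding_plate 0.98 [290 393 362 416] [ 0.51  -0.466  0.005] [-0.     0.007]
side brake 0.59 [345 188 384 222] [0.775 0.02  0.008] [0.    0.011]
wrist [[296.71697372   0.         281.56216817]
 [  0.         296.71697372 211.96582023]
 [  0.           0.           1.        ]] -0.044769003842361016 [ 0.20200744 -0.54427258  0.38419598] [-0.20002974  0.15772178 -1.32615609]
```

View pics/top0.png

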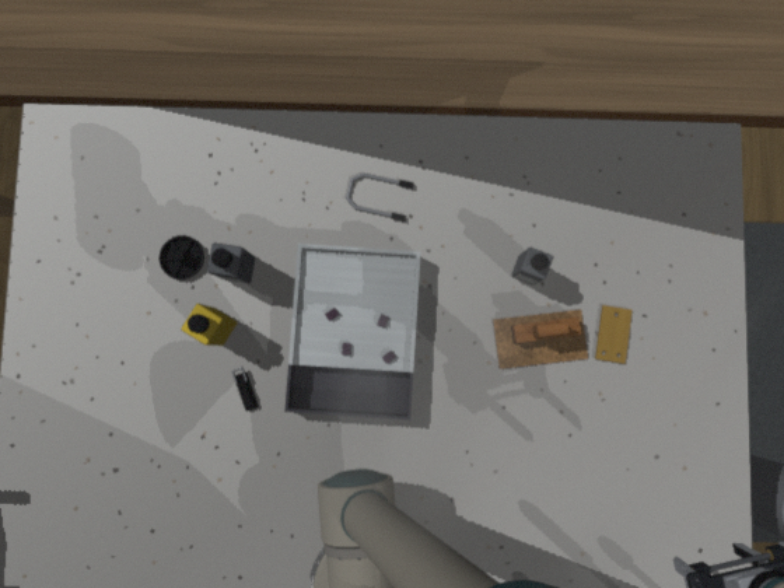

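View pics/side0.png

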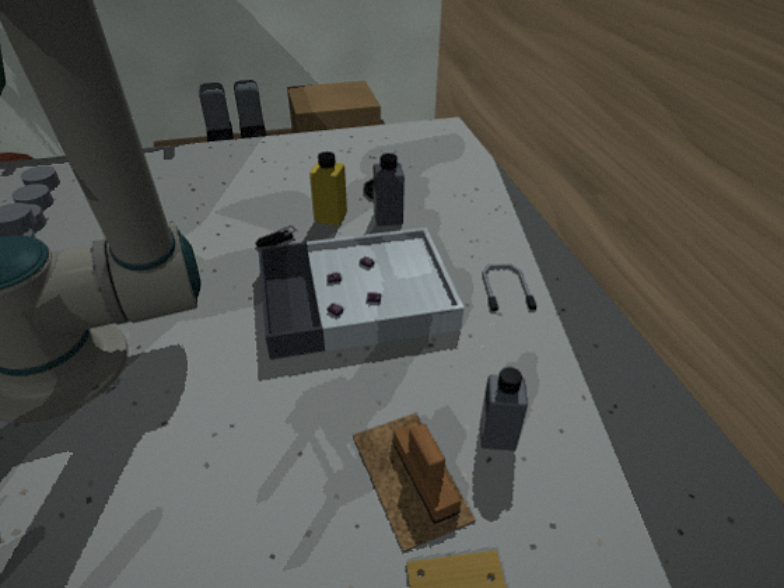

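```bash
cat > m.py <<'E'
from h import *
def blob(W,m,c,rad):
    X=W[m&~np.isnan(W[...,0])]; return X[np.hypot(X[:,0]-c[0],X[:,1]-c[1])<rad]
E
python3 - <<'E'
from m import *
for n in("top","side"):
    f=np.load("pics/%s0.npz"%n);W=f["W"];px=f["px"].astype(int)
    ok=~np.isnan(W[...,0])
    hsv=cv2.cvtColor(f["px"],cv2.COLOR_RGB2HSV).astype(int)
    X=W[ok];D=X[np.hypot(X[:,0]-.46,X[:,1]-.045)<.23]
    print(n,"deck>.03",rect(D,.03,.07)," flat",rect(D,.035,.043),"rim",rect(D,.047,.056))
    # mat & scraper by saturation
    br=ok&(hsv[...,1]>90)&(hsv[...,0]<25)
    M=blob(W,br,(.48,-.33),.14)
    print("mat",rect(M,-.01,.1),"bar",rect(M,.02,.036),"grip",rect(M,.05,.085),"gtop",rect(M,.068,.085))
    for c in [(.62,-.3),(.6,.26)]:
        B=blob(W,ok,c,.08);print("bot",rect(B,.03,.2),"cap",rect(B,B[:,2].max()-.012,.2),B[:,2].max())
    dk=ok&(px.sum(-1)<230)&(W[...,2]>.043)&(W[...,2]<.056)&(abs(W[...,0]-.49)<.12)&(abs(W[...,1]-.045)<.1)
    k,l,s,c=cv2.connectedComponentsWithStats(dk.astype(np.uint8))
    for i in range(1,k):
        if s[i,4]>8: print("chip",s[i,4],np.round(np.nanmean(W[l==i],0),4))
    for c,nm in [((.37,.25),"buckle"),((.625,.385),"basket"),((.49,.31),"yellow")]:
        B=blob(W,ok,c,.09);print(nm,rect(B,.008,.2))
E
```

```text
top deck>.03 [4.90600e-01 4.34000e-02 2.40500e-01 3.25300e-01 8.78377e+01 8.08700e+03]  flat [4.89700e-01 4.37000e-02 2.28600e-01 3.12300e-01 8.78438e+01 5.86000e+03] rim [4.90600e-01 4.34000e-02 2.40500e-01 3.25300e-01 8.78377e+01 1.26400e+03]
mat [ 4.8890e-01 -3.5520e-01  1.0180e-01  2.2810e-01  4.7014e+00  1.9760e+03] bar [ 5.0230e-01 -3.3650e-01  3.5900e-02  1.3140e-01  8.8941e+00  3.3700e+02] grip [ 5.0220e-01 -3.3530e-01  2.4000e-02  6.0400e-02  8.9353e+00  2.2100e+02] gtop [ 5.0230e-01 -3.3580e-01  2.3900e-02  5.9500e-02  8.4349e+00  2.0600e+02]
bot [ 6.23900e-01 -2.99500e-01  5.02000e-02  5.11000e-02  6.96985e+01
  4.98000e+02] cap [ 6.24200e-01 -2.99800e-01  2.68000e-02  2.83000e-02  4.47513e+01
  1.07000e+02] 0.13650474823630376
bot [6.12400e-01 2.80500e-01 5.93000e-02 5.85000e-02 8.27738e+01 7.09000e+02] cap [6.1250e-01 2.8060e-01 3.1000e-02 3.3600e-02 3.4897e+00 1.4700e+02] 0.15386687521142117
chip 40 [0.5219 0.0851 0.0493]
chip 15 [ 0.515  -0.0146  0.0494]
chip 39 [0.4557 0.0551 0.0486]
chip 32 [ 0.4425 -0.0277  0.0489]
buckle [3.684e-01 2.461e-01 9.120e-02 1.723e-01 7.8
[... 759 characters left out ...]
 5.26000e-02  5.06000e-02  6.98306e+01
  1.39200e+03] cap [ 6.26300e-01 -3.00800e-01  2.80000e-02  2.90000e-02  7.21729e+01
  2.14000e+02] 0.1339980859645885
bot [6.14600e-01 2.77400e-01 5.89000e-02 5.93000e-02 8.21259e+01 8.56000e+02] cap [6.15700e-01 2.80400e-01 3.63000e-02 3.21000e-02 4.88588e+01 9.10000e+01] 0.15045651869230992
chip 45 [0.5235 0.0811 0.0479]
chip 50 [0.4571 0.0511 0.0482]
chip 51 [ 0.513  -0.0172  0.0482]
chip 57 [ 0.4442 -0.0311  0.048 ]
buckle [3.7540e-01 2.2020e-01 8.5000e-02 1.1920e-01 3.6277e+00 4.2600e+02]
basket [6.04100e-01 3.63300e-01 5.38000e-02 1.45200e-01 1.14971e+01 6.20000e+01]
yellow [4.74200e-01 2.93600e-01 1.32500e-01 6.81000e-02 3.91555e+01 1.09600e+03]
```

```bash
cat > pl.py <<'E'
import sys
from h import *
s=ctrl.state();M=R.from_rotvec(s["tool_rot"]).as_matrix()
psi=np.degrees(np.arctan2(M[1,0],M[0,0]))
print("t %.2f"%s["t"],"tcp",np.round(s["tcp_pos"],4),"psi %.2f"%psi,"tz",np.round(M[:,2],3),"F",np.round(s["wrist_force"],1),"w %.4f g %.1f"%(s["width"],s["grip_force"]),"q",np.round(s["joints"],2))
a=[float(v) for v in sys.argv[1:]]
for i in range(0,len(a),4):
    d=(np.array(a[i:i+3])-s["tcp_pos"])@M/.25
    print(a[i:i+4],"->",np.round(d,4),"turn %.4f"%(-((a[i+3]-psi+180)%360-180)/180))
E
python3 - <<'E'
from m import *
f=np.load("pics/top0.npz");W=f["W"];hsv=cv2.cvtColor(f["px"],cv2.COLOR_RGB2HSV).astype(int)
for n in("top","side"):
    f=np.load("pics/%s0.npz"%n);W=f["W"];hsv=cv2.cvtColor(f["px"],cv2.COLOR_RGB2HSV).astype(int)
    br=~np.isnan(W[...,0])&(hsv[...,1]>90)&(hsv[...,0]<25)
    k,l,s,c=cv2.connectedComponentsWithStats(br.astype(np.uint8))
    for i in range(1,k):
        X=W[l==i]
        if s[i,4]>100 and abs(X[:,0].mean()-.48)<.1: print(n,rect(X,-.01,.01),np.median(hsv[l==i],0))
E
python3 pl.py .46 -.42 .15 98.9 .5035 -.337 .13 98.9
```

```text
top [ 4.99000e-01 -4.76100e-01  6.02000e-02  1.08200e-01  8.24025e+01
  7.75000e+02] [ 20. 141. 125.]
top [ 4.8600e-01 -3.2910e-01  9.5400e-02  1.7600e-01  7.9029e+00  1.0780e+03] [ 15. 109. 105.]
side [ 4.9100e-01 -3.3060e-01  1.0510e-01  1.8010e-01  7.7455e+00  2.8080e+03] [ 16. 116.  80.]
side [ 5.02900e-01 -4.65400e-01  4.28000e-02  1.11500e-01  7.86044e+01
  1.50700e+03] [ 21. 139. 114.]
t 1.25 tcp [ 0.1349 -0.559   0.1892] psi 13.57 tz [ 0. -0. -1.] F [ 0.1 -0.3 -0.1] w 0.0940 g 0.0 q [-1.45  0.28  1.5   0.    1.36 -0.12]
[0.46, -0.42, 0.15, 98.9] -> [ 1.3945 -0.2354  0.1568] turn -0.4741
[0.5035, -0.337, 0.13, 98.9] -> [ 1.6415 -0.5174  0.2368] turn -0.4741
```

>>> jog_arm(steps="0.9 -0.2 0.05 -0.25;0.9 -0.2 0.05 -0.25;0.9 -0.2 0.05 -0.25;0.9 -0.2 0.05 -0.25;0.9 -0.2 0.05 -0.25", jaw=0)

```text
t: 1.75
tcp_pos: [0.3446, -0.4556, 0.1766]
tool_rot: [2.761, 1.499, 0.002]
wrist_force: [-0.3, 0.1, -0.1]
width: 0.0944
grip_force: 0.0
```

```bash
python3 pl.py  .5035 -.337 .13 98.9
```

```text
t 1.75 tcp [ 0.3446 -0.4556  0.1766] psi 57.01 tz [ 0.001  0.001 -1.   ] F [-0.3  0.1 -0.1] w 0.0944 g 0.0 q [-1.05  0.28  1.53  0.    1.33 -0.47]
[0.5035, -0.337, 0.13, 98.9] -> [0.7438 0.2745 0.1874] turn -0.2327
```

>>> jog_arm(steps="0.745 0.275 0.187 -0.233;0.745 0.275 0.187 -0.233;0.745 0.275 0.187 -0.233;0.745 0.275 0.187 -0.233;0.745 0.275 0.187 -0.233")

```text
t: 2.25
tcp_pos: [0.5055, -0.3356, 0.1282]
tool_rot: [-2.037, -2.389, -0.004]
wrist_force: [-0.4, -0.2, -0.0]
width: 0.094
grip_force: 0.0
```

>>> jog_arm(steps="0 0 0 0;0 0 0 0")

```text
t: 2.45
tcp_pos: [0.5018, -0.3404, 0.13]
tool_rot: [2.054, 2.377, -0.001]
wrist_force: [0.1, -0.1, 0.9]
width: 0.0938
grip_force: 0.0
```

```bash
cat > scr.py <<'E'
from m import *
for n in("top","side"):
    p=ctrl.snapshot(n);W=cloud(p);hsv=cv2.cvtColor(p["pixels"],cv2.COLOR_RGB2HSV).astype(int)
    br=~np.isnan(W[...,0])&(hsv[...,1]>90)&(hsv[...,0]<25)&(abs(W[...,0]-.5)<.12)&(abs(W[...,1]+.33)<.12)
    X=W[br];print(n,"bar",rect(X,.02,.036),"grip",rect(X,.05,.085))
E
python3 scr.py; python3 pl.py  .5035 -.337 .05 98.9
```

```text
top bar [ 5.0110e-01 -3.2900e-01  3.5900e-02  1.1570e-01  8.9169e+00  2.4000e+02] grip [ 5.0170e-01 -3.3260e-01  2.3900e-02  5.4600e-02  9.0006e+00  2.0400e+02]
side bar [ 5.0500e-01 -3.3750e-01  3.7000e-02  1.3060e-01  8.9418e+00  8.4200e+02] grip [ 5.0460e-01 -3.3800e-01  2.4400e-02  6.0700e-02  8.5208e+00  6.0300e+02]
t 2.55 tcp [ 0.5013 -0.3411  0.1303] psi 98.30 tz [ 0.    -0.001 -1.   ] F [-0.1 -0.1 -0.1] w 0.0939 g 0.0 q [-0.71  0.36  1.53 -0.    1.25 -0.86]
[0.5035, -0.337, 0.05, 98.9] -> [0.0151 0.011  0.3212] turn -0.0034
```

>>> jog_arm(steps="0.015 0.01 0.2 -0.003;0.015 0.01 0.32 -0.003;0.015 0.01 0.32 -0.003;0.015 0.01 0.32 -0.003")

```text
t: 2.95
tcp_pos: [0.5035, -0.3371, 0.0506]
tool_rot: [2.042, 2.387, -0.0]
wrist_force: [0.8, -0.2, 0.9]
width: 0.0939
grip_force: 0.0
```

>>> jog_arm(steps="0 0 0 0;0 0 0 0;0 0 0 0;0 0 0 0;0 0 0 0", jaw=1, newtons=40)

```text
t: 3.45
tcp_pos: [0.504, -0.3361, 0.0504]
tool_rot: [2.039, 2.389, -0.0]
wrist_force: [-0.2, 0.5, 1.2]
width: 0.0572
grip_force: 0.0
```

>>> jog_arm(steps="0 0 0 0;0 0 0 0;0 0 -0.1 0;0 0 -0.2 0;0 0 -0.5 0")

```text
t: 3.95
tcp_pos: [0.5017, -0.3343, 0.1475]
tool_rot: [-2.035, -2.383, 0.0]
wrist_force: [0.5, 0.3, 0.2]
width: 0.0178
grip_force: 0.0
```

>>> jog_arm(steps="0 0 0 0;0 0 0 0")

```text
t: 4.15
tcp_pos: [0.5045, -0.3366, 0.1513]
tool_rot: [2.038, 2.387, -0.0]
wrist_force: [0.2, -0.2, -0.7]
width: 0.0017
grip_force: 0.0
```

```bash
python3 - <<'E'
from h import *
o=np.array([.5295,.0421]);th=np.radians(-2.16);c,s=np.cos(th),np.sin(th)
for X,Y in [(.045,.03),(-.114,.03),(.045,-.042),(-.114,-.042)]: print(X,Y,np.round(o+[c*X-s*Y,s*X+c*Y],4))
p=ctrl.snapshot("side");save(p,"s1.png")
E
python3 pl.py .5756 .0704 .15 87.84
```

```text
0.045 0.03 [0.5756 0.0704]
-0.114 0.03 [0.4167 0.0764]
0.045 -0.042 [ 0.5729 -0.0016]
-0.114 -0.042 [0.414  0.0044]
t 4.20 tcp [ 0.5036 -0.3358  0.1497] psi 99.02 tz [-0.  0. -1.] F [ 0.3  0.4 -0.4] w 0.0004 g 0.0 q [-0.7   0.34  1.5  -0.    1.29 -0.86]
[0.5756, 0.0704, 0.15, 87.84] -> [ 1.5595e+00  5.3930e-01 -1.1000e-03] turn 0.0621
```

View pics/s1.png

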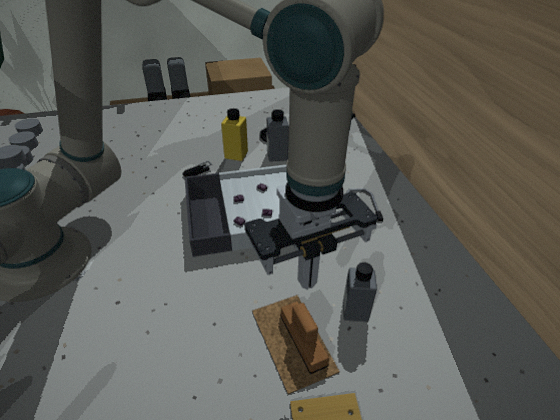

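>>> jog_arm(steps="0 0 0 0;0 0 0 0;0 0 0 0;0 0 0 0;0 0 0 0", jaw=0)

```text
t: 4.7
tcp_pos: [0.5038, -0.336, 0.1495]
tool_rot: [-2.039, -2.389, 0.0]
wrist_force: [-0.1, -1.1, -0.4]
width: 0.037
grip_force: 0.0
```

>>> jog_arm(steps="0 0 0 0;0 0 0 0;0 0 0 0;0 0 0 0;0 0 0 0")

```text
t: 5.2
tcp_pos: [0.5039, -0.3361, 0.15]
tool_rot: [2.04, 2.389, -0.0]
wrist_force: [0.7, -0.2, -0.1]
width: 0.0775
grip_force: 0.0
```

```bash
python3 scr.py; python3 pl.py  .5035 -.337 .05 98.9
```

```text
top bar [ 5.0120e-01 -3.3010e-01  3.5700e-02  1.1870e-01  9.0247e+00  2.6100e+02] grip [ 5.0190e-01 -3.3370e-01  2.3900e-02  5.6800e-02  9.0394e+00  2.0600e+02]
side bar [ 5.0440e-01 -3.3780e-01  3.7100e-02  1.3090e-01  9.5264e+00  8.4000e+02] grip [ 5.0460e-01 -3.3800e-01  2.4000e-02  6.0200e-02  8.7009e+00  6.0500e+02]
t 5.30 tcp [ 0.5039 -0.3361  0.15  ] psi 99.02 tz [ 0. -0. -1.] F [ 0.2 -0.3 -0. ] w 0.0853 g 0.0 q [-0.7   0.34  1.5  -0.    1.29 -0.86]
[0.5035, -0.337, 0.05, 98.9] -> [-0.0033 -0.002   0.3999] turn 0.0007
```

>>> jog_arm(steps="0 0 0.2 0;0 0 0.4 0;0 0 0.4 0;0 0 0.4 0;0 0 0.4 0")

```text
t: 5.8
tcp_pos: [0.5057, -0.3376, 0.0525]
tool_rot: [2.037, 2.386, -0.0]
wrist_force: [0.0, -0.4, -0.9]
width: 0.0939
grip_force: 0.0
```

>>> jog_arm(steps="0 0 0 0;0 0 0 0;0 0 0 0;0 0 0 0;0 0 0 0", jaw=1, newtons=40)

```text
t: 6.3
tcp_pos: [0.5039, -0.3361, 0.0502]
tool_rot: [2.04, 2.389, -0.0]
wrist_force: [0.4, -0.0, -0.6]
width: 0.0573
grip_force: 0.0
```

>>> jog_arm(steps="0 0 0 0;0 0 0 0;0 0 0 0;0 0 0 0;0 0 0 0")

```text
t: 6.8
tcp_pos: [0.504, -0.336, 0.0499]
tool_rot: [2.04, 2.389, 0.0]
wrist_force: [0.7, 0.3, 0.3]
width: 0.0236
grip_force: 39.9
```

>>> jog_arm(steps="0 0 0 0;0 0 0 0;0 0 -0.1 0;0 0 -0.3 0;0 0 -0.5 0")

```text
t: 7.3
tcp_pos: [0.5028, -0.3353, 0.1749]
tool_rot: [-2.037, -2.386, 0.0]
wrist_force: [0.5, -0.6, -1.4]
width: 0.0236
grip_force: 39.9
```

>>> jog_arm(steps="0 0 0 0;0 0 0 0")

```text
t: 7.5
tcp_pos: [0.5041, -0.3363, 0.1759]
tool_rot: [2.038, 2.388, -0.0]
wrist_force: [0.4, -0.3, -1.9]
width: 0.0237
grip_force: 39.9
```

```bash
python3 pl.py .5756 .0704 .16 87.84
```

```text
t 7.50 tcp [ 0.5041 -0.3363  0.1759] psi 99.02 tz [ 0.001 -0.001 -1.   ] F [ 0.4 -0.3 -1.9] w 0.0237 g 39.9 q [-0.7   0.33  1.46 -0.    1.35 -0.86]
[0.5756, 0.0704, 0.16, 87.84] -> [1.5617 0.5377 0.0615] turn 0.0621
```

>>> jog_arm(steps="0.8 0.27 0 0.03;0.8 0.27 0 0.03;0.8 0.27 0 0.03;0.8 0.27 0 0.03;0.8 0.27 0 0.03")

```text
t: 8.0
tcp_pos: [0.5373, -0.1222, 0.1723]
tool_rot: [-2.141, -2.29, 0.0]
wrist_force: [-0.4, -1.3, -1.9]
width: 0.0233
grip_force: 39.9
```

>>> jog_arm(steps="0.76 0.27 0.06 0.032;0.76 0.27 0.06 0.032;0.76 0.27 0.06 0.032;0.76 0.27 0.06 0.032;0.76 0.27 0.06 0.032")

```text
t: 8.5
tcp_pos: [0.594, 0.0712, 0.1568]
tool_rot: [-2.253, -2.182, 0.002]
wrist_force: [0.7, -0.5, -1.8]
width: 0.0234
grip_force: 39.9
```

>>> jog_arm(steps="0 0 0 0;0 0 0 0")

```text
t: 8.7
tcp_pos: [0.5936, 0.0645, 0.1586]
tool_rot: [-2.263, -2.178, 0.005]
wrist_force: [0.9, -0.1, -2.2]
width: 0.0236
grip_force: 39.9
```

```bash
python3 pl.py .5756 .0704 .088 87.84 .4167 .0764 .088 87.84; python3 - <<'E'
from h import *
from m import blob
W=cloud(ctrl.snapshot("top"))
X=W[~np.isnan(W[...,0])];f=np.load("pics/top0.npz")
p=ctrl.snapshot("side");W=cloud(p);save(p,"s2.png",1.3)
hsv=cv2.cvtColor(p["pixels"],cv2.COLOR_RGB2HSV).astype(int)
br=~np.isnan(W[...,0])&(hsv[...,1]>90)&(hsv[...,0]<25)&(abs(W[...,0]-.57)<.12)&(abs(W[...,1]-.07)<.12)
X=W[br];print(rect(X,.09,.25),np.percentile(X[:,2],[1,5,50,95,99]))
E
```

```text
t 8.70 tcp [0.5936 0.0645 0.1586] psi 87.82 tz [-0.003 -0.001 -1.   ] F [ 0.9 -0.1 -2.2] w 0.0236 g 39.9 q [-0.01  0.33  1.5  -0.    1.31  0.03]
[0.5756, 0.0704, 0.088, 87.84] -> [ 0.0214 -0.0719  0.2824] turn -0.0001
[0.4167, 0.0764, 0.088, 87.84] -> [ 0.0212 -0.7079  0.2842] turn -0.0001
[5.925e-01 6.030e-02 1.297e-01 3.490e-02 8.806e+01 7.360e+02] [0.11858933 0.12334144 0.14637795 0.30225552 0.36580079]
```

View pics/s2.png

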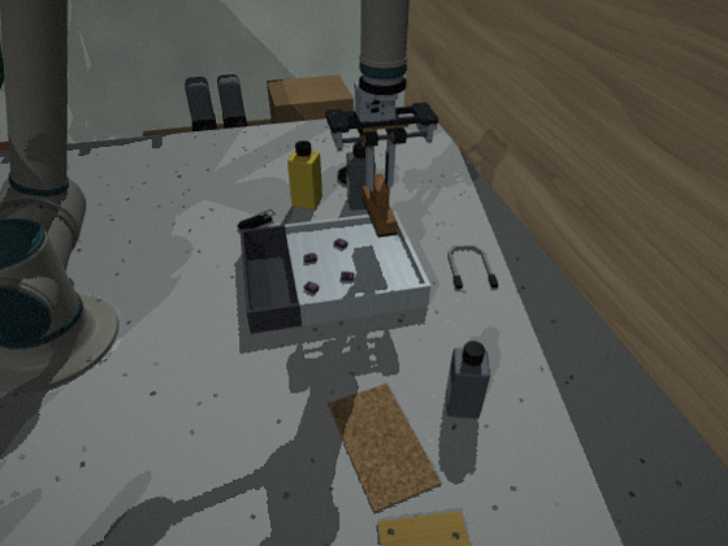

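>>> jog_arm(steps="0.021 -0.072 0.1 0;0.021 -0.072 0.2 0;0.021 -0.072 0.26 0;0.021 -0.072 0.286 0;0.021 -0.072 0.286 0")

```text
t: 9.3
tcp_pos: [0.5762, 0.0706, 0.0878]
tool_rot: [-2.264, -2.177, 0.002]
wrist_force: [0.4, -1.0, -1.3]
width: 0.0237
grip_force: 39.9
```

```bash
python3 pl.py .5756 .0704 .087 87.84 .4167 .0764 .087 87.84
```

```text
t 9.30 tcp [0.5762 0.0706 0.0878] psi 87.76 tz [-0.001 -0.    -1.   ] F [ 0.4 -1.  -1.3] w 0.0237 g 39.9 q [ 0.    0.36  1.65 -0.    1.14  0.04]
[0.5756, 0.0704, 0.087, 87.84] -> [-0.0011 -0.0024  0.0033] turn -0.0004
[0.4167, 0.0764, 0.087, 87.84] -> [-0.0019 -0.6384  0.0042] turn -0.0004
```

>>> jog_arm(steps="0 -0.06 0.003 0;0 -0.12 0.003 0;0 -0.18 0.003 0;0 -0.24 0.003 0;0 -0.3 0.003 0")

```text
t: 9.8
tcp_pos: [0.5024, 0.0742, 0.089]
tool_rot: [2.262, 2.177, 0.003]
wrist_force: [0.3, -0.1, -2.1]
width: 0.0236
grip_force: 39.9
```

>>> jog_arm(steps="0 -0.06 0 0;0 -0.12 0 0;0 -0.18 0 0;0 -0.24 0 0;0 -0.34 0 0")

```text
t: 10.3
tcp_pos: [0.4171, 0.0778, 0.0879]
tool_rot: [2.262, 2.178, 0.002]
wrist_force: [0.1, 0.8, -1.5]
width: 0.0235
grip_force: 39.9
```

>>> jog_arm(steps="0 0 0 0;0 0 0 0;0 0 -0.15 0;0 0 -0.3 0;0 0 -0.3 0")

```text
t: 10.8
tcp_pos: [0.4223, 0.0779, 0.1673]
tool_rot: [2.257, 2.174, 0.014]
wrist_force: [1.1, 0.8, -1.7]
width: 0.0236
grip_force: 39.9
```

```bash
cat > chips.py <<'E'
from m import *
o=np.array([.5295,.0421]);th=np.radians(-2.16);c,s=np.cos(th),np.sin(th)
for n in("top","side"):
    p=ctrl.snapshot(n);W=cloud(p);px=p["pixels"].astype(int)
    d=W[...,:2]-o;X=d[...,0]*c+d[...,1]*s;Y=-d[...,0]*s+d[...,1]*c;Z=W[...,2]
    save(p,"c_%s_%d.png"%(n,p["shot"]),1.3)
    dk=(px.sum(-1)<230)&(Z>.043)&(Z<.056)&(X>-.105)&(X<.112)&(abs(Y)<.108)
    tr=(Z>.009)&(Z<.03)&(X<-.115)&(X>-.188)&(abs(Y)<.108)
    for nm,mk in(("deck",dk),("trough",tr)):
        k,l,st,_=cv2.connectedComponentsWithStats(mk.astype(np.uint8))
        for i in range(1,k):
            if st[i,4]>8: print(n,nm,st[i,4],np.round([X[l==i].mean(),Y[l==i].mean(),Z[l==i].mean()],4))
E
python3 chips.py; ls pics; python3 pl.py .5729 -.0016 .16 87.84  .5729 -.0016 .087 87.84
```

```text
top deck 29 [-0.0836 -0.0732  0.0496]
side deck 48 [-0.0136 -0.0597  0.0483]
side deck 56 [-0.0825 -0.0765  0.0482]
side trough 47 [-0.1437  0.0489  0.0131]
side trough 57 [-0.149   0.0088  0.0133]
c_side_12.png
c_top_11.png
s1.png
s2.png
side0.npz
side0.png
top0.npz
top0.png
wrist0.npz
wrist0.png
t 10.90 tcp [0.4182 0.0778 0.1631] psi 87.85 tz [ 0.003 -0.    -1.   ] F [-0.4 -0.1 -1.1] w 0.0236 g 39.9 q [ 0.02  0.06  1.84 -0.    1.23  0.06]
[0.5729, -0.0016, 0.16, 87.84] -> [-0.2942  0.6301  0.0142] turn 0.0001
[0.5729, -0.0016, 0.087, 87.84] -> [-0.2942  0.6294  0.3062] turn 0.0001
```

>>> jog_arm(steps="-0.294 0.63 0 0;-0.294 0.63 0 0;-0.294 0.63 0 0;-0.294 0.63 0 0;-0.294 0.63 0.05 0")

```text
t: 11.4
tcp_pos: [0.5754, -0.0036, 0.1484]
tool_rot: [2.264, 2.176, 0.001]
wrist_force: [0.5, 0.4, -1.5]
width: 0.0237
grip_force: 39.9
```

>>> jog_arm(steps="0 0 0.05 0;0 0 0.15 0;0 0 0.2 0")

```text
t: 11.7
tcp_pos: [0.5674, -0.0003, 0.0967]
tool_rot: [-2.258, -2.177, 0.007]
wrist_force: [-0.5, 1.0, -1.2]
width: 0.0233
grip_force: 39.9
```

```bash
python3 pl.py  .5729 -.0016 .087 87.84
```

```text
t 11.70 tcp [ 5.674e-01 -3.000e-04  9.670e-02] psi 87.90 tz [-0.007  0.001 -1.   ] F [-0.5  1.  -1.2] w 0.0233 g 39.9 q [-0.12  0.33  1.66  0.    1.15 -0.09]
[0.5729, -0.0016, 0.087, 87.84] -> [-0.0044  0.0225  0.0388] turn 0.0004
```

>>> jog_arm(steps="0 0 0.03 0;0 0 0.03 0;0 0 0.03 0")

```text
t: 12.0
tcp_pos: [0.5716, -0.0012, 0.0932]
tool_rot: [2.262, 2.179, 0.001]
wrist_force: [-0.2, -0.4, -0.2]
width: 0.0236
grip_force: 39.9
```

```bash
python3 pl.py  .5729 -.0016 .087 87.84  .414 .0044 .087 87.84
```

```text
t 12.00 tcp [ 0.5716 -0.0012  0.0932] psi 87.88 tz [ 0.001 -0.    -1.   ] F [-0.2 -0.4 -0.2] w 0.0236 g 39.9 q [-0.12  0.34  1.66 -0.    1.14 -0.09]
[0.5729, -0.0016, 0.087, 87.84] -> [-0.0012  0.0051  0.0247] turn 0.0002
[0.414, 0.0044, 0.087, 87.84] -> [-0.0007 -0.631   0.0241] turn 0.0002
```

>>> jog_arm(steps="0 0 0.024 0;0 -0.06 0.024 0;0 -0.12 0.024 0;0 -0.18 0.024 0;0 -0.24 0.024 0")

```text
t: 12.5
tcp_pos: [0.5115, 0.0007, 0.0871]
tool_rot: [2.262, 2.179, 0.001]
wrist_force: [0.6, -0.2, -1.6]
width: 0.0237
grip_force: 39.9
```

>>> jog_arm(steps="0 -0.06 0 0;0 -0.12 0 0;0 -0.18 0 0;0 -0.24 0 0;0 -0.3 0 0")

```text
t: 13.0
tcp_pos: [0.4356, 0.0036, 0.0868]
tool_rot: [2.262, 2.179, 0.0]
wrist_force: [-0.2, 0.2, -2.1]
width: 0.0236
grip_force: 39.9
```

>>> jog_arm(steps="0 -0.06 0 0;0 -0.1 0 0;0 -0.1 0 0;0 -0.1 -0.2 0;0 -0.1 -0.3 0")

```text
t: 13.5
tcp_pos: [0.4135, 0.0042, 0.1641]
tool_rot: [2.26, 2.177, 0.004]
wrist_force: [2.2, -0.2, -1.0]
width: 0.0237
grip_force: 39.9
```

```bash
python3 chips.py; python3 pl.py .5 -.338 .16 98.9; python3 - <<'E'
from m import *
for n in("top","side"):
    p=ctrl.snapshot(n);W=cloud(p);hsv=cv2.cvtColor(p["pixels"],cv2.COLOR_RGB2HSV).astype(int)
    br=(hsv[...,1]>80)&(hsv[...,0]<25)&(abs(W[...,0]-.5)<.12)&(abs(W[...,1]+.33)<.11)
    X=W[br];print(n,rect(X,-.01,.012))
E
```

```text
side trough 48 [-0.1436  0.0484  0.0133]
side trough 56 [-0.1489  0.009   0.0133]
side trough 68 [-0.1514 -0.0621  0.0133]
t 13.60 tcp [0.4156 0.0039 0.1652] psi 87.86 tz [ 0.009 -0.001 -1.   ] F [ 0.6 -0.2 -1.2] w 0.0236 g 39.9 q [-0.16  0.04  1.86  0.    1.23 -0.12]
[0.5, -0.338, 0.16, 98.9] -> [-1.354   0.3884  0.0259] turn -0.0614
top [ 4.8570e-01 -3.2970e-01  9.7100e-02  1.7790e-01  7.9645e+00  2.1380e+03]
side [ 4.8910e-01 -3.3060e-01  1.0160e-01  1.8030e-01  7.8319e+00  4.5770e+03]
```

>>> jog_arm(steps="-0.68 0.15 -0.05 -0.03;-0.68 0.15 -0.05 -0.03;-0.68 0.15 -0.05 -0.03;-0.68 0.15 -0.05 -0.03;-0.68 0.15 -0.05 -0.03")

```text
t: 14.2
tcp_pos: [0.4429, -0.1699, 0.1721]
tool_rot: [-2.161, -2.278, 0.003]
wrist_force: [0.3, 1.0, -1.8]
width: 0.0231
grip_force: 40.0
```

>>> jog_arm(steps="-0.67 0.15 0 -0.026;-0.67 0.15 0 -0.026;-0.67 0.15 0 -0.026;-0.67 0.15 0 -0.026;-0.67 0.15 0 -0.026")

```text
t: 14.7
tcp_pos: [0.4898, -0.3335, 0.1714]
tool_rot: [-2.063, -2.365, 0.0]
wrist_force: [-1.3, 0.4, -1.9]
width: 0.0235
grip_force: 40.0
```

```bash
python3 chips.py; python3 pl.py .488 -.329 .1 97.9; ls -t pics|head -2; python3 -c "
import cv2,glob,os
a=max(glob.glob('pics/c_top*'),key=os.path.getmtime);b=max(glob.glob('pics/c_side*'),key=os.path.getmtime)
A=cv2.imread(a)[190:400,240:420];B=cv2.imread(b)[190:350,220:450]
A=cv2.resize(A,None,fx=2.2,fy=2.2);B=cv2.resize(B,None,fx=1.7,fy=1.7)
import numpy as np
C=np.zeros((max(A.shape[0],B.shape[0]),A.shape[1]+B.shape[1],3),'uint8');C[:A.shape[0],:A.shape[1]]=A;C[:B.shape[0],A.shape[1]:]=B
cv2.imwrite('pics/v1.png',np.clip(C*1.8,0,255))"
```

```text
top trough 55 [-0.1466  0.0507  0.0134]
top trough 52 [-0.1522  0.0113  0.0132]
top trough 106 [-0.1544 -0.0699  0.0135]
side trough 46 [-0.1436  0.0488  0.0132]
side trough 54 [-0.1487  0.0092  0.0134]
side trough 68 [-0.1514 -0.0624  0.0135]
t 14.80 tcp [ 0.4887 -0.3299  0.1721] psi 97.93 tz [-0.003  0.004 -1.   ] F [ 0.5  1.2 -1.6] w 0.0237 g 40.0 q [-0.71  0.31  1.5   0.    1.34 -0.85]
[0.488, -0.329, 0.1, 97.9] -> [ 0.0028 -0.0017  0.2885] turn 0.0002
c_side_18.png
c_top_17.png[ WARN:0@0.071] global loadsave.cpp:1063 imwrite_ Unsupported depth image for selected encoder is fallbacked to CV_8U.
```

View pics/v1.png

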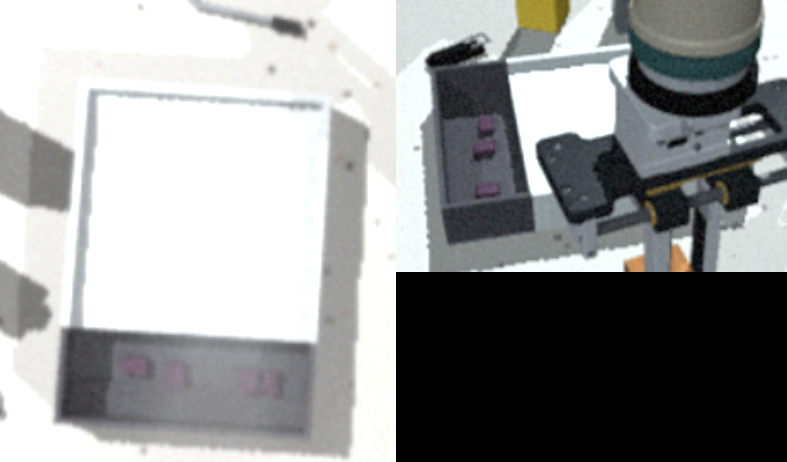

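>>> jog_arm(steps="0.003 -0.002 0.15 0;0.003 -0.002 0.3 0;0.003 -0.002 0.42 0;0.003 -0.002 0.46 0;0.003 -0.002 0.484 0")

```text
t: 15.3
tcp_pos: [0.4885, -0.3291, 0.0525]
tool_rot: [-2.059, -2.369, -0.001]
wrist_force: [0.3, 0.9, -1.4]
width: 0.0235
grip_force: 40.0
```

>>> jog_arm(steps="0 0 0 0;0 0 0 0;0 0 0.004 0")

```text
t: 15.6
tcp_pos: [0.4901, -0.332, 0.0538]
tool_rot: [2.06, 2.367, 0.0]
wrist_force: [-1.0, 0.9, -1.0]
width: 0.0236
grip_force: 40.0
```

>>> jog_arm(steps="0 0 0 0;0 0 0 0;0 0 0 0;0 0 0 0;0 0 0 0", jaw=0)

```text
t: 16.1
tcp_pos: [0.4891, -0.3313, 0.0523]
tool_rot: [2.062, 2.37, -0.0]
wrist_force: [-0.7, 0.3, -0.2]
width: 0.0604
grip_force: 0.0
```

>>> jog_arm(steps="0 0 0 0;0 0 -0.1 0;0 0 -0.3 0;0 0 -0.5 0;0 0 -0.6 0")

```text
t: 16.6
tcp_pos: [0.4906, -0.3325, 0.2069]
tool_rot: [2.058, 2.365, -0.0]
wrist_force: [0.4, -0.8, -0.4]
width: 0.0935
grip_force: 0.0
```

```bash
python3 scr.py; python3 pl.py .4 -.3 .3 98
```

```text
top bar [ 4.8690e-01 -3.2800e-01  3.5900e-02  1.2260e-01  7.7569e+00  2.9900e+02] grip [ 4.8740e-01 -3.3160e-01  2.3600e-02  6.0100e-02  7.7899e+00  2.1700e+02]
side bar [ 4.8980e-01 -3.3290e-01  3.6400e-02  1.3200e-01  8.2845e+00  8.1700e+02] grip [ 4.8980e-01 -3.3340e-01  2.4700e-02  6.1000e-02  7.5514e+00  6.0300e+02]
t 16.70 tcp [ 0.4913 -0.333   0.2069] psi 97.94 tz [ 0.007 -0.006 -1.   ] F [-0.1 -0.   0.4] w 0.0941 g 0.0 q [-0.71  0.29  1.44 -0.    1.4  -0.85]
[0.4, -0.3, 0.3, 98.0] -> [ 0.1786 -0.341  -0.3758] turn -0.0003
```

>>> jog_arm(steps="0 0 -1 0;0 0 -1 0;0 0 -1 0;0 0 -1 0;0 0 -1 0")

```text
t: 17.2
tcp_pos: [0.4887, -0.3309, 0.4522]
tool_rot: [-2.061, -2.368, 0.0]
wrist_force: [1.0, -1.0, -0.0]
width: 0.0939
grip_force: 0.0
```

>>> jog_arm(steps="0 0 -1 0;0 0 -1 0;0 0 -1 0;0 0 -1 0;0 0 -1 0")

```text
t: 17.7
tcp_pos: [0.416, -0.2811, 0.6386]
tool_rot: [-2.055, -2.356, -0.002]
wrist_force: [1.4, -0.8, -0.3]
width: 0.094
grip_force: 0.0
```

```bash
python3 pl.py
```

```text
t 17.70 tcp [ 0.416  -0.2811  0.6386] psi 97.81 tz [-0.01   0.011 -1.   ] F [ 1.4 -0.8 -0.3] w 0.0940 g 0.0 q [-0.73  0.36  0.22  0.    2.58 -0.87]
```

>>> jog_arm(steps="0 0 -1 0;0 0 -1 0;0 0 -1 0;0 0 -1 0;0 0 -1 0")

```text
t: 18.2
tcp_pos: [0.3694, -0.2497, 0.6764]
tool_rot: [2.042, 2.347, 0.006]
wrist_force: [-0.6, 0.6, -0.4]
width: 0.0938
grip_force: 0.0
```

>>> jog_arm(steps="0 0 -1 0;0 0 -1 0;0 0 -1 0;0 0 -1 0;0 0 -1 0")

```text
t: 18.7
tcp_pos: [0.3194, -0.2157, 0.7058]
tool_rot: [2.028, 2.33, 0.01]
wrist_force: [-0.6, -0.3, -0.0]
width: 0.0938
grip_force: 0.0
```

>>> jog_arm(steps="0 0 -1 0;0 0 -1 0;0 0 -1 0;0 0 -1 0;0 0 -1 0")

```text
t: 19.2
tcp_pos: [0.2741, -0.1851, 0.7272]
tool_rot: [2.016, 2.316, 0.013]
wrist_force: [-0.0, 0.2, -0.3]
width: 0.0938
grip_force: 0.0
```

```bash
python3 pl.py
```

```text
t 19.20 tcp [ 0.2741 -0.1851  0.7272] psi 97.86 tz [ 0.059 -0.04  -0.997] F [-0.   0.2 -0.3] w 0.0938 g 0.0 q [-0.83  0.14  0.22  0.04  2.71 -0.93]
```

>>> jog_arm(steps="0 0 -1 0;0 0 -1 0;0 0 -1 0;0 0 -1 0;0 0 -1 0")

```text
t: 19.7
tcp_pos: [0.2576, -0.173, 0.7383]
tool_rot: [1.992, 2.289, 0.009]
wrist_force: [-0.1, 0.0, 0.2]
width: 0.0937
grip_force: 0.0
```

>>> jog_arm(steps="0 0 -1 0;0 0 -1 0;0 0 -1 0;0 0 -1 0;0 0 -1 0")

```text
t: 20.2
tcp_pos: [0.2411, -0.159, 0.7492]
tool_rot: [1.968, 2.26, 0.004]
wrist_force: [0.2, 0.2, 0.0]
width: 0.0941
grip_force: 0.0
```

>>> jog_arm(steps="0 0 0.4 0;0 0 0.4 0;0 0 0.4 0;0 0 0.4 0;0 0 0.4 0")

```text
t: 20.7
tcp_pos: [0.2522, -0.1682, 0.6508]
tool_rot: [1.968, 2.261, 0.005]
wrist_force: [-0.3, 0.5, 0.7]
width: 0.0938
grip_force: 0.0
```

```bash
python3 pl.py
```

```text
t 20.70 tcp [ 0.2522 -0.1682  0.6508] psi 97.62 tz [ 0.11  -0.092 -0.99 ] F [-0.3  0.5  0.7] w 0.0938 g 0.0 q [-0.85 -0.12  0.79  0.03  2.32 -0.97]
```

```bash
cat > fk.py <<'E'
import numpy as np, json
from scipy.spatial.transform import Rotation as R
from scipy.optimize import least_squares
LO=np.array([-2.89,-.75,.22,-1.18,.11,-2.7]);HI=np.array([2.89,2.08,2.7,4.32,2.71,2.7])
rz=lambda a:R.from_euler("z",a).as_matrix(); ry=lambda a:R.from_euler("y",a).as_matrix()
def fk(q,P):
    h,a0,L1,a,L2,T,d1,d2,d3,r6=P
    M=rz(q[0]);p=np.array([0,0,h])+M@[a0,d1,0]
    M=M@ry(q[1]);p=p+M@[0,0,L1];M=M@ry(q[2]);p=p+M@[a,d2,0]
    M=M@rz(q[3]);p=p+M@[0,0,L2];M=M@ry(q[4]);p=p+M@[0,d3,0]
    M=M@rz(q[5]+r6);p=p+M@[0,0,T];return p,M
E
cat >> pl.py <<'E'
import json
open("log.jsonl","a").write(json.dumps([list(s["joints"]),list(s["tcp_pos"]),list(s["tool_rot"])])+"\n")
E
python3 pl.py
cat > fit.py <<'E'
from fk import *
D=[json.loads(l) for l in open("log.jsonl")]
old=[([-1.455,.2766,1.5061,0,1.3607,-.121],[.13479,-.55836,.18833],[-3.1178,-.3708,0])]
for q,p,r in [([-.7,.34,1.5,0,1.29,-.86],[.5036,-.3358,.1497],99.02),([0,.36,1.65,0,1.14,.04],[.5762,.0706,.0878],87.76),([-.12,.34,1.66,0,1.14,-.09],[.5716,-.0012,.0932],87.88),([-.7,.33,1.46,0,1.35,-.86],[.5041,-.3363,.1759],99.02)]:
    M=rz(np.radians(r))@np.diag([1,-1,-1]);old.append((q,p,R.from_matrix(M).as_rotvec()))
A=[(d,5) for d in D]+[(d,.7) for d in old]
def res(P):
    o=[]
    for (q,p,r),w in A:
        x,M=fk(q,P);o+=list(w*(x-p)/.002);o+=list(w*(R.from_matrix(M.T@R.from_rotvec(r).as_matrix())).as_rotvec()/.01)
    return np.array(o+list((np.array(P)-x0)*.02))
x0=np.array([.25,0,.4,0,.4,.25,.0,-.0,.07,0]);best=None
for r6 in (0,np.pi/2,np.pi,-np.pi/2):
    x0[-1]=r6;s=least_squares(res,x0)
    if best is None or s.cost<best.cost: best=s
print(best.cost,np.round(best.x,4));np.save("P.npy",best.x)
for (q,p,r),w in A: print(np.round(1000*(fk(q,best.x)[0]-p),1),end=" ")
E
python3 fit.py
```

```text
t 20.70 tcp [ 0.2522 -0.1682  0.6508] psi 97.62 tz [ 0.11  -0.092 -0.99 ] F [-0.3  0.5  0.7] w 0.0938 g 0.0 q [-0.85 -0.12  0.79  0.03  2.32 -0.97]
3.319469913656587 [ 0.1865  0.0096  0.609   0.0554  0.416   0.4435 -0.1801 -0.1802  0.429
  1.571 ]
[-0. -0. -0.] [-0.6 -0.  -1. ] [ 2.7 -0.8  3.5] [-2.8 -1.8 -1.7] [1.2 1.4 0.6] [ 0.4  1.3 -1.2]
```

```bash
cat > seq.py <<'E'
# chain of calls: each target (x,y,z,turn_deg); assumes each reached
import sys
from h import *
def chain(T,s=None):
    s=s or ctrl.state();M=R.from_rotvec(s["tool_rot"]).as_matrix();p=np.array(s["tcp_pos"])
    for x,y,z,t in T:
        d=(np.array([x,y,z])-p)@M/.25;print(np.round(d,3),"%.3f"%(t/180),"len %.0f"%(np.linalg.norm(d)*250))
        p=np.array([x,y,z]);M=M@R.from_euler("z",t,degrees=True).as_matrix()
E
python3 - <<'E'
from seq import *
r=.42
chain([(r*np.cos(a),r*np.sin(a),.55,-25) for a in np.radians([0,33,66,99,130,155])])
E
```

```text
[0.617 0.718 0.411] -0.139 len 258
[ 0.908  0.272 -0.114] -0.139 len 239
[ 0.934  0.138 -0.137] -0.139 len 239
[ 0.947  0.002 -0.116] -0.139 len 239
[ 0.89  -0.106 -0.056] -0.139 len 224
[ 0.717 -0.121  0.004] -0.139 len 182
```

>>> jog_arm(steps="0.617 0.718 0.411 -0.139;0.617 0.718 0.411 -0.139;0.617 0.718 0.411 -0.139;0.617 0.718 0.411 -0.139;0.617 0.718 0.411 -0.139")

```text
t: 21.2
tcp_pos: [0.4162, -0.0056, 0.5563]
tool_rot: [1.43, 2.63, -0.038]
wrist_force: [0.3, -1.0, 0.1]
width: 0.0939
grip_force: 0.0
```

>>> jog_arm(steps="0.908 0.272 -0.114 -0.139;0.908 0.272 -0.114 -0.139;0.908 0.272 -0.114 -0.139;0.908 0.272 -0.114 -0.139;0.908 0.272 -0.114 -0.139")

```text
t: 21.7
tcp_pos: [0.3459, 0.2252, 0.5567]
tool_rot: [0.828, 2.889, -0.079]
wrist_force: [1.5, -0.9, 0.5]
width: 0.0938
grip_force: 0.0
```

>>> jog_arm(steps="0.934 0.138 -0.137 -0.139;0.934 0.138 -0.137 -0.139;0.934 0.138 -0.137 -0.139;0.934 0.138 -0.137 -0.139;0.934 0.138 -0.137 -0.139")

```text
t: 22.2
tcp_pos: [0.1624, 0.3798, 0.5564]
tool_rot: [0.183, 3.016, -0.119]
wrist_force: [0.1, -0.3, -0.2]
width: 0.0938
grip_force: 0.0
```

>>> jog_arm(steps="0.947 0 -0.116 -0.139;0.947 0 -0.116 -0.139;0.947 0 -0.116 -0.139;0.947 0 -0.116 -0.139;0.947 0 -0.116 -0.139")

```text
t: 22.7
tcp_pos: [-0.0757, 0.4088, 0.5564]
tool_rot: [-0.478, 3.005, -0.155]
wrist_force: [0.1, 0.9, 0.4]
width: 0.0942
grip_force: 0.0
```

```bash
python3 pl.py; python3 - <<'E'
from seq import *
r=.42
chain([(r*np.cos(a),r*np.sin(a),.55,-25) for a in np.radians([130,155])])
E
```

```text
t 22.70 tcp [-0.0757  0.4088  0.5564] psi -161.67 tz [ 0.109 -0.085 -0.99 ] F [0.1 0.9 0.4] w 0.0942 g 0.0 q [ 1.68  0.12  0.82 -0.13  2.29 -0.28]
[ 0.846 -0.09  -0.03 ] -0.139 len 213
[ 0.717 -0.119  0.001] -0.139 len 182
```

>>> jog_arm(steps="0.86 -0.09 -0.04 -0.1;0.86 -0.09 -0.04 -0.1;0.86 -0.09 -0.04 -0.1;0.86 -0.09 -0.04 -0.1;0.86 -0.09 -0.04 -0.1")

```text
t: 23.2
tcp_pos: [-0.2751, 0.3192, 0.5522]
tool_rot: [-0.954, 2.91, -0.178]
wrist_force: [-0.1, 0.3, 0.1]
width: 0.0938
grip_force: 0.0
```

```bash
python3 pl.py -.381 .178 .5 -130  -.42 -.02 .5 -130; python3 fit.py
```

```text
t 23.20 tcp [-0.2751  0.3192  0.5522] psi -143.57 tz [ 0.106 -0.087 -0.991] F [-0.1  0.3  0.1] w 0.0938 g 0.0 q [ 2.16  0.15  0.8  -0.06  2.32 -0.08]
[-0.381, 0.178, 0.5, -130.0] -> [ 0.6829 -0.1766  0.211 ] turn -0.0754
[-0.42, -0.02, 0.5, -130.0] -> [ 1.2784 -0.719   0.2635] turn -0.0754
3.567444076859015 [ 1.3670e-01 -3.0000e-04  6.2920e-01  6.0600e-02  4.2130e-01  4.0600e-01
  3.4900e-02  3.4900e-02 -5.0000e-04  1.5709e+00]
[-0.1 -0.   0. ] [-0. -0.  0.] [ 0.  0. -0.] [-0.1  0.2 -0.2] [ 3.2 -0.4  3.7] [-2.7 -1.3 -2.3] [0.7 2.  0.2] [ 1.2  1.3 -0.8]
```

>>> jog_arm(steps="0.68 -0.18 0.21 -0.075;0.68 -0.18 0.21 -0.075;0.68 -0.18 0.21 -0.075;0.68 -0.18 0.21 -0.075;0.68 -0.18 0.21 -0.075")

```text
t: 23.7
tcp_pos: [-0.3793, 0.1767, 0.4998]
tool_rot: [-1.296, 2.79, -0.196]
wrist_force: [0.1, 0.3, 0.1]
width: 0.094
grip_force: 0.0
```

```bash
python3 pl.py -.42 -.02 .5 -130
```

```text
t 23.70 tcp [-0.3793  0.1767  0.4998] psi -130.16 tz [ 0.107 -0.09  -0.99 ] F [0.1 0.3 0.1] w 0.0940 g 0.0 q [2.53 0.11 0.99 0.01 2.19 0.09]
[-0.42, -0.02, 0.5, -130.0] -> [ 0.7062 -0.3792  0.0528] turn -0.0009
```

>>> jog_arm(steps="0.7 -0.38 0.05 0;0.7 -0.38 0.05 0;0.7 -0.38 0.05 0;0.7 -0.38 0.05 0;0.7 -0.38 0.05 0")

```text
t: 24.2
tcp_pos: [-0.4142, 0.0012, 0.5018]
tool_rot: [-1.291, 2.806, -0.219]
wrist_force: [-0.0, 1.5, 1.1]
width: 0.094
grip_force: 0.0
```

>>> jog_arm(steps="0.77 -0.6 0 0;0.77 -0.6 0 0;0.77 -0.6 0 0;0.77 -0.6 0 0;0.77 -0.6 0 0")

```text
t: 24.7
tcp_pos: [-0.3841, -0.0284, 0.5189]
tool_rot: [-1.296, 2.83, -0.287]
wrist_force: [0.1, -1.1, -0.2]
width: 0.0942
grip_force: 0.0
```

```bash
python3 pl.py
```

```text
t 24.70 tcp [-0.3841 -0.0284  0.5189] psi -131.11 tz [ 0.09  -0.16  -0.983] F [ 0.1 -1.1 -0.2] w 0.0942 g 0.0 q [2.89 0.03 1.03 0.16 2.2  0.55]
```

>>> jog_arm(steps="0.77 -0.6 0 0;0.77 -0.6 0 0;0.77 -0.6 0 0;0.77 -0.6 0 0;0.77 -0.6 0 0")

```text
t: 25.2
tcp_pos: [-0.3571, -0.0572, 0.5469]
tool_rot: [1.288, -2.825, 0.351]
wrist_force: [0.3, -0.7, 0.7]
width: 0.0945
grip_force: 0.0
```

```bash
python3 pl.py
```

```text
t 25.20 tcp [-0.3571 -0.0572  0.5469] psi -131.59 tz [ 0.077 -0.21  -0.975] F [ 0.3 -0.7  0.7] w 0.0945 g 0.0 q [ 2.89 -0.01  1.01  0.24  2.26  0.61]
```

```bash
cat > dirs.py <<'E'
import sys
from h import *
s=ctrl.state();M=R.from_rotvec(s["tool_rot"]).as_matrix()
d=np.array([float(v) for v in sys.argv[1:4]]);d/=np.linalg.norm(d)
print(np.round(d@M,2),"tcp",np.round(s["tcp_pos"],3),"tz",np.round(M[:,2],3),"tilt %.1f"%np.degrees(np.arccos(-M[2,2])),"q",np.round(s["joints"],2))
import json
open("log.jsonl","a").write(json.dumps([list(s["joints"]),list(s["tcp_pos"]),list(s["tool_rot"])])+"\n")
E
python3 dirs.py -.3 -1 0
```

```text
[ 0.9  -0.39  0.18] tcp [-0.357 -0.057  0.547] tz [ 0.077 -0.21  -0.975] tilt 12.9 q [ 2.89 -0.01  1.01  0.24  2.26  0.61]
```

>>> jog_arm(steps="0.9 -0.39 0.18 0;0.9 -0.39 0.18 0;0.9 -0.39 0.18 0;0.9 -0.39 0.18 0;0.9 -0.39 0.18 0")

```text
t: 25.7
tcp_pos: [-0.3701, -0.0751, 0.5472]
tool_rot: [1.267, -2.791, 0.409]
wrist_force: [-0.7, 0.3, 0.1]
width: 0.0941
grip_force: 0.0
```

>>> jog_arm(steps="0.9 -0.39 0.18 0;0.9 -0.39 0.18 0;0.9 -0.39 0.18 0;0.9 -0.39 0.18 0;0.9 -0.39 0.18 0")

```text
t: 26.2
tcp_pos: [-0.3835, -0.0924, 0.5575]
tool_rot: [1.245, -2.756, 0.464]
wrist_force: [-0.5, 0.0, 0.5]
width: 0.0939
grip_force: 0.0
```

>>> jog_arm(steps="0.9 -0.39 0.25 0;0.9 -0.39 0.25 0;0.9 -0.39 0.25 0;0.9 -0.39 0.25 0;0.9 -0.39 0.25 0")

```text
t: 26.7
tcp_pos: [-0.3962, -0.1091, 0.565]
tool_rot: [1.224, -2.721, 0.517]
wrist_force: [0.6, 0.4, 0.4]
width: 0.0941
grip_force: 0.0
```

>>> jog_arm(steps="0.9 -0.39 0.3 0;0.9 -0.39 0.3 0;0.9 -0.39 0.3 0;0.9 -0.39 0.3 0;0.9 -0.39 0.3 0")

```text
t: 27.2
tcp_pos: [-0.4089, -0.1252, 0.5732]
tool_rot: [1.203, -2.685, 0.568]
wrist_force: [0.8, -0.5, 1.0]
width: 0.0936
grip_force: 0.0
```

```bash
python3 dirs.py -.3 -1 0;python3 dirs.py 0 -1 0; python3 fit.py
```

```text
[ 0.85 -0.37  0.37] tcp [-0.409 -0.125  0.573] tz [ 0.022 -0.396 -0.918] tilt 23.4 q [2.89 0.05 0.94 0.49 2.22 0.77]
[ 0.69 -0.61  0.4 ] tcp [-0.409 -0.125  0.573] tz [ 0.022 -0.396 -0.918] tilt 23.4 q [2.89 0.05 0.94 0.49 2.22 0.77]
3.613429537407755 [ 1.3690e-01 -2.0000e-04  6.2960e-01  6.0500e-02  4.2120e-01  4.0660e-01
  3.4900e-02  3.4500e-02  0.0000e+00  1.5708e+00]
[ 0. -0.  0.] [ 0. -0. -0.] [ 0.  0. -0.] [ 0.  0. -0.] [ 0.  0. -0.] [ 0.  0. -0.] [ 0.  0. -0.] [ 0.  0. -0.] [ 0.  0. -0.] [ 0.   0.1 -0.1] [ 3.4 -0.5  3.8] [-2.5 -1.2 -2.1] [0.9 2.1 0.3] [ 1.4  1.2 -0.6]
```

```bash
cat > ik.py <<'E'
from fk import *
P=np.load("P.npy")
def pose(az,beta,roll):
    b,a=np.radians(beta),np.radians(az)
    z=np.array([np.sin(b)*np.cos(a),np.sin(b)*np.sin(a),-np.cos(b)])
    y=np.cross([0,0,1],z);y/=np.linalg.norm(y);x=np.cross(y,z)
    return np.c_[x,y,z]@rz(np.radians(roll))
def ik(p,M,seed=None):
    def f(q):
        x,N=fk(q,P);return np.r_[(x-p)*10,R.from_matrix(N.T@M).as_rotvec()]
    out=[]
    seeds=[seed] if seed is not None else [np.clip([q1,.6,1.3,q4,1.4,q6],LO+.01,HI-.01) for q1 in(-1.2,-.6,0,.6) for q4 in(.5,1.57,3.1) for q6 in(-2,0,2)]
    for s in seeds:
        r=least_squares(f,s,bounds=(LO,HI))
        if r.cost<1e-6 and not any(np.allclose(r.x,o,atol=.02) for o in out): out.append(r.x)
    return out
E
python3 - <<'E'
from ik import *
for nm,c,azs,zs in [("l",(.6135,.279),(82.3,-7.7),(.08,.25)),("m",(.625,-.3005),(69.8,-20.2),(.088,.25)),("deck",(.53,.04),(87.8,60,0),(.12,.25))]:
  for az in azs:
    for b in (90,78):
      for z in zs:
        for roll in (0,180):
          M=pose(az,b,roll);S=ik(np.array([*c,z])+.011*M[:,2],M)
          print(nm,az,b,z,roll,[list(np.round(s,2)) for s in S])
E
```

```text
l 82.3 90 0.08 0 [[np.float64(-0.32), np.float64(0.95), np.float64(1.92), np.float64(1.39), np.float64(1.62), np.float64(1.84)]]
l 82.3 90 0.08 180 [[np.float64(-0.32), np.float64(0.95), np.float64(1.92), np.float64(1.39), np.float64(1.62), np.float64(-1.3)]]
l 82.3 90 0.25 0 [[np.float64(-0.32), np.float64(0.66), np.float64(1.9), np.float64(1.41), np.float64(1.67), np.float64(2.15)]]
l 82.3 90 0.25 180 [[np.float64(-0.32), np.float64(0.66), np.float64(1.9), np.float64(1.41), np.float64(1.67), np.float64(-0.99)]]
l 82.3 78 0.08 0 [[np.float64(-0.31), np.float64(0.81), np.float64(1.92), np.float64(1.33), np.float64(1.45), np.float64(1.98)]]
l 82.3 78 0.08 180 [[np.float64(-0.31), np.float64(0.81), np.float64(1.92), np.float64(1.33), np.float64(1.45), np.float64(-1.16)]]
l 82.3 78 0.25 0 [[np.float64(-0.31), np.float64(0.53), np.float64(1.85), np.float64(1.3), np.float64(1.54), np.float64(2.32)]]
l 82.3 78 0.25 180 [[np.float64(-0.31), np.float64(0.53), np.float64(1.85), np.float64(1.3), np.float64(1.54), np.float64(-0.82)]]
l -7.7 90 0.08 0 [[np.float64(0.81), np.float64(0.99), np.flo
[... 4637 characters left out ...]
.22)]]
deck 60 78 0.12 0 [[np.float64(-0.88), np.float64(0.68), np.float64(2.21), np.float64(1.18), np.float64(1.45), np.float64(1.81)]]
deck 60 78 0.12 180 [[np.float64(-0.88), np.float64(0.68), np.float64(2.21), np.float64(1.18), np.float64(1.45), np.float64(-1.34)]]
deck 60 78 0.25 0 [[np.float64(-0.88), np.float64(0.41), np.float64(2.12), np.float64(1.16), np.float64(1.59), np.float64(2.13)]]
deck 60 78 0.25 180 [[np.float64(-0.88), np.float64(0.41), np.float64(2.12), np.float64(1.16), np.float64(1.59), np.float64(-1.01)]]
deck 0 90 0.12 0 []
deck 0 90 0.12 180 []
deck 0 90 0.25 0 []
deck 0 90 0.25 180 []
deck 0 78 0.12 0 []
deck 0 78 0.12 180 []
deck 0 78 0.25 0 []
deck 0 78 0.25 180 []
```

>>> jog_arm(steps="0.85 -0.37 0.37 0;0.85 -0.37 0.37 0;0.85 -0.37 0.37 0;0.85 -0.37 0.37 0;0.85 -0.37 0.37 0")

```text
t: 27.7
tcp_pos: [-0.4201, -0.1409, 0.5758]
tool_rot: [1.182, -2.65, 0.617]
wrist_force: [-0.9, 0.8, 1.0]
width: 0.0939
grip_force: 0.0
```

>>> jog_arm(steps="0.85 -0.37 0.37 0;0.85 -0.37 0.37 0;0.85 -0.37 0.37 0;0.85 -0.37 0.37 0;0.85 -0.37 0.37 0")

```text
t: 28.2
tcp_pos: [-0.4323, -0.1554, 0.587]
tool_rot: [1.161, -2.615, 0.663]
wrist_force: [-0.6, 0.3, 0.7]
width: 0.0939
grip_force: 0.0
```

>>> jog_arm(steps="0.85 -0.37 0.45 0;0.85 -0.37 0.45 0;0.85 -0.37 0.45 0;0.85 -0.37 0.45 0;0.85 -0.37 0.45 0")

```text
t: 28.7
tcp_pos: [-0.4435, -0.1693, 0.5938]
tool_rot: [1.141, -2.58, 0.707]
wrist_force: [-0.7, -0.3, -0.7]
width: 0.0938
grip_force: 0.0
```

>>> jog_arm(steps="0.85 -0.37 0.5 0;0.85 -0.37 0.5 0;0.85 -0.37 0.5 0;0.85 -0.37 0.5 0;0.85 -0.37 0.5 0")

```text
t: 29.2
tcp_pos: [-0.4545, -0.1824, 0.6016]
tool_rot: [1.121, -2.545, 0.748]
wrist_force: [-0.2, -0.5, -0.8]
width: 0.0939
grip_force: 0.0
```

```bash
python3 dirs.py -.3 -1 0;python3 dirs.py 0 -1 0
```

```text
[ 0.78 -0.33  0.54] tcp [-0.454 -0.182  0.602] tz [-0.03  -0.552 -0.833] tilt 33.6 q [2.89 0.08 0.92 0.7  2.14 0.88]
[ 0.61 -0.57  0.55] tcp [-0.454 -0.182  0.602] tz [-0.03  -0.552 -0.833] tilt 33.6 q [2.89 0.08 0.92 0.7  2.14 0.88]
```

```bash
cat > sim.py <<'E'
from ik import *
W=1.43
def solve(q,p,M,w=None,lim=True):
    w=w or W
    lo,hi=(np.maximum(LO,q-.18),np.minimum(HI,q+.18)) if lim else (LO,HI)
    def f(x):
        t,N=fk(x,P);return np.r_[t-p,w*R.from_matrix(N.T@M).as_rotvec()]
    return least_squares(f,np.clip(q,lo+1e-6,hi-1e-6),bounds=(lo,hi),xtol=1e-7,ftol=1e-9).x
def call(q,rows,w=None):
    p0,M0=fk(q,P)
    for r in rows:
        pt=p0+M0@np.array(r[:3])*.25;Mt=M0@rz(r[3]*np.pi)
        p,M=fk(q,P);d=pt-p;n=np.linalg.norm(d);d*=min(1,.05/max(n,1e-9))
        v=R.from_matrix(M.T@Mt).as_rotvec();m=np.linalg.norm(v);v*=min(1,.15/max(m,1e-9))
        q=solve(q,p+d,M@R.from_rotvec(v).as_matrix(),w)
    return q
def show(q):
    p,M=fk(q,P);return "tcp %s tz %s q %s"%(np.round(p,3),np.round(M[:,2],3),np.round(q,2))
E
python3 - <<'E'
from sim import *
L=[json.loads(l) for l in open("log.jsonl")]
i=[k for k,d in enumerate(L) if abs(d[1][2]-.547)<.001][0]
q0=np.array(L[i][0])
for w in (.5,1,1.43,2.5):
    q=q0
    for tz in(.18,.18,.25,.3): q=call(q,[[.9,-.39,tz,0]]*5,w)
    print(w,show(q))
print("real",L[-3][1],show(np.array(L[-3][0])))
E
```

```text
0.5 tcp [-0.42  -0.159  0.594] tz [-0.005 -0.48  -0.877] q [2.89 0.05 0.93 0.61 2.2  0.84]
1 tcp [-0.391 -0.081  0.535] tz [ 0.056 -0.284 -0.957] q [2.89 0.02 1.03 0.33 2.2  0.65]
1.43 tcp [-0.386 -0.066  0.524] tz [ 0.066 -0.247 -0.967] q [2.89 0.02 1.05 0.28 2.19 0.61]
2.5 tcp [-0.382 -0.056  0.518] tz [ 0.074 -0.222 -0.972] q [2.89 0.01 1.06 0.24 2.18 0.59]
real [-0.4089221219182835, -0.12519347444489431, 0.5732229330141185] tcp [-0.409 -0.125  0.573] tz [ 0.022 -0.396 -0.918] q [2.89 0.05 0.94 0.49 2.22 0.77]
```

```bash
cat > greedy.py <<'E'
from sim import *
import itertools,sys
L=[json.loads(l) for l in open("log.jsonl")]
T=np.array([np.cos(np.radians(76)),np.sin(np.radians(76)),0.])
dirs=[np.array(d)/np.linalg.norm(d) for d in itertools.product((-1,0,1),repeat=3) if any(d)]
def greedy(q,n,w,turns=(-.2,0,.2)):
    for k in range(n):
        best=None
        for d in dirs:
            for t in turns:
                p,M=fk(q,P);c=d@M
                x=call(q,[[*c,t]]*2,w);pn,N=fk(x,P)
                if pn[2]<.25 or np.hypot(*pn[:2])<.22: continue
                g=N[:,2]@T
                if best is None or g>best[0]: best=(g,x,d,t)
        if best is None: break
        q=best[1]; 
        if k%4==3: print(k,"%.3f"%best[0],np.round(best[2],1),best[3],show(q),flush=True)
    return q
if __name__=="__main__":
    i=[k for k,d in enumerate(L) if abs(d[1][2]-.547)<.001][0];q0=np.array(L[i][0])
    for w in (.6,.66,.72):
        q=q0
        for tz in(.18,.18,.25,.3): q=call(q,[[.9,-.39,tz,0]]*5,w)
        print(w,show(q))
    qc=np.array(L[-1][0]);M=fk(qc,P)[1]
    for p in [(0,-.4,.5),(-.38,-.15,.55),(.3,-.35,.5)]:
        S=[]
        for r in (0,-60,60,-120,120,180):
            S+=ik(np.array(p),M@rz(np.radians(r)),np.array([np.arctan2(p[1],p[0])-.1,.1,1,0,2,0]))
        S=[s for s in S if abs(s[5])<1.7 and s[2]>.25];print(p,len(S))
        if S: greedy(S[0],12,.66)
E
timeout 560 python3 greedy.py
```

```text
0.6 tcp [-0.409 -0.13   0.57 ] tz [ 0.018 -0.406 -0.914] q [2.89 0.04 0.96 0.5  2.2  0.77]
0.66 tcp [-0.404 -0.117  0.561] tz [ 0.028 -0.374 -0.927] q [2.89 0.04 0.98 0.46 2.2  0.73]
0.72 tcp [-0.401 -0.107  0.553] tz [ 0.036 -0.349 -0.936] q [2.89 0.03 0.99 0.42 2.2  0.71]
(0, -0.4, 0.5) 3
3 -0.443 [0. 1. 0.] 0.2 tcp [-0.054 -0.25   0.5  ] tz [-0.105 -0.431 -0.896] q [-2.89 -0.58  1.52  0.43  1.94  1.38]
7 -0.269 [-0.7  0.7  0. ] 0.2 tcp [-0.191 -0.2    0.5  ] tz [-0.163 -0.236 -0.958] q [-2.89 -0.4   1.41  0.2   1.9   2.48]
11 0.151 [-0.7  0.7  0. ] 0.2 tcp [-0.257 -0.029  0.634] tz [-0.221  0.211 -0.952] q [-2.89 -0.22  0.96 -0.33  2.21  2.7 ]
(-0.38, -0.15, 0.55) 0
(0.3, -0.35, 0.5) 3
3 -0.419 [ 0.   0.7 -0.7] 0.2 tcp [ 0.405 -0.236  0.326] tz [ 0.034 -0.441 -0.897] q [-0.32 -0.05  1.65 -0.43  1.37  2.55]
7 -0.029 [0.7 0.7 0. ] 0.2 tcp [ 0.432 -0.289  0.253] tz [ 0.309 -0.107 -0.945] q [-0.85 -0.03  1.77  0.18  1.12  2.7 ]
11 0.171 [0.7 0.  0.7] 0.2 tcp [ 0.324 -0.264  0.301] tz [ 0.664  0.01  -0.747] q [-1.63 -0.22  2.    0.73  1.46  2.7 ]
```

```bash
cat > g2.py <<'E'
from greedy import *
from multiprocessing import Pool
def run(a):
    p,r,nr,dirn=a
    qc=np.array(L[-1][0]);M=fk(qc,P)[1]@rz(np.radians(r))
    S=[s for s in ik(np.array(p),M,np.array([np.arctan2(p[1],p[0])-.1,.1,1,0,2,np.sign(dirn)*2.])) if s[2]>.25]
    if not S: return a,None,None,[]
    q=S[0];q0=q;h=[]
    for k in range(14):
        best=None;p0,M0=fk(q,P)
        for d in dirs+[np.zeros(3)]:
            for t in (0,dirn*.25):
                x=call(q,[[*(d@M0),t]]*nr,.62);pn,N=fk(x,P)
                if pn[2]<.3 or np.hypot(*pn[:2])<.22: continue
                g=N[:,2]@T
                if best is None or g>best[0]: best=(g,x,d,t)
        if best is None: break
        q=best[1];h.append(round(best[0],2))
        if best[0]>.97: break
    return a,q0,q,h
if __name__=="__main__":
    A=[(p,r,nr,s) for p in [(.3,-.35,.5),(.45,-.2,.5),(.4,.2,.5),(.1,.45,.5)] for r in (-60,60,180) for nr in (3,) for s in (1,-1)]
    with Pool() as po:
        for a,q0,q,h in po.imap_unordered(run,A):
            if h: print(a,np.round(q0,2),"->",show(q),h[::3],flush=True)
E
nproc; export OMP_NUM_THREADS=1; time timeout 560 python3 g2.py
```

```text
4
((0.3, -0.35, 0.5), 60, 3, -1) [-0.59 -0.14  1.38 -0.5   1.57 -2.03] -> tcp [-0.106  0.754  0.391] tz [-0.21  -0.15  -0.966] q [ 1.51  0.75  0.22  0.28  2.32 -2.7 ] [np.float64(-0.54), np.float64(-0.54), np.float64(-0.44), np.float64(-0.32), np.float64(-0.23)]
((0.3, -0.35, 0.5), 180, 3, -1) [-0.59 -0.14  1.38 -0.5   1.57  0.07] -> tcp [0.321 0.559 0.317] tz [ 0.696 -0.325 -0.641] q [ 1.42  0.46  1.26 -0.84  1.69 -2.7 ] [np.float64(-0.54), np.float64(-0.54), np.float64(-0.49), np.float64(-0.38), np.float64(-0.22)]
((0.3, -0.35, 0.5), 180, 3, 1) [-0.59 -0.14  1.38 -0.5   1.57  0.07] -> tcp [ 0.203 -0.142  0.356] tz [ 0.652  0.195 -0.733] q [-2.15 -0.32  1.94  0.53  2.08  2.7 ] [np.float64(-0.5), np.float64(-0.35), np.float64(0.0), np.float64(0.3), np.float64(0.35)]
((0.3, -0.35, 0.5), -60, 3, 1) [-0.59 -0.14  1.38 -0.5   1.57  2.16] -> tcp [0.192 0.17  0.47 ] tz [ 0.532  0.609 -0.589] q [-2.89 -0.64  1.91 -0.9   2.52  2.7 ] [np.float64(-0.5), np.float64(-0.18), np.float64(-0.09), np.float64(0.14), np.float64(0.64)]
((0.45, -0.2, 0.5), 180, 3, 1) [-0.1   0.06  1.19 -0.6   1.81  0.47]
[... 2359 characters left out ...]
-0.898] q [ 1.81  0.16  0.22 -1.18  2.69  2.64] [np.float64(-0.5), np.float64(-0.35), np.float64(-0.18), np.float64(-0.06), np.float64(0.01)]
((0.1, 0.45, 0.5), 60, 3, -1) [ 1.3   0.46  0.64 -0.23  2.6  -0.21] -> tcp [-0.048  0.344  0.739] tz [-0.322  0.057 -0.945] q [ 1.11  0.17  0.22  0.85  2.71 -2.7 ] [np.float64(-0.5), np.float64(-0.35), np.float64(-0.21), np.float64(-0.13), np.float64(-0.06)]
((0.1, 0.45, 0.5), 180, 3, 1) [ 1.3   0.46  0.64 -0.23  2.6   1.88] -> tcp [0.159 0.155 0.776] tz [ 0.333 -0.259 -0.907] q [ 1.21  0.1   0.22 -1.18  2.69  2.64] [np.float64(-0.5), np.float64(-0.38), np.float64(-0.27), np.float64(-0.22), np.float64(-0.18)]
real	5m49.832s
user	22m36.523s
sys	0m0.389s
```

```bash
cat > fs.py <<'E'
# fast simulator
import numpy as np, json
from fk import LO,HI
from scipy.optimize import lsq_linear
from scipy.spatial.transform import Rotation as R
P=np.load("P.npy");h,a0,L1,a_,L2,T_,d1,d2,d3,r6=P
def rz(a): c,s=np.cos(a),np.sin(a);return np.array([[c,-s,0],[s,c,0],[0,0,1.]])
def ry(a): c,s=np.cos(a),np.sin(a);return np.array([[c,0,s],[0,1.,0],[-s,0,c]])
def fkj(q):
    o=[];ax=[]
    M=np.eye(3);p=np.array([0,0,h]);ax.append(M[:,2]);o.append(p)
    M=rz(q[0]);p=p+M@[a0,d1,0];ax.append(M[:,1]);o.append(p)
    M=M@ry(q[1]);p=p+M@[0,0,L1];ax.append(M[:,1]);o.append(p)
    M=M@ry(q[2]);p=p+M@[a_,d2,0];ax.append(M[:,2]);o.append(p)
    M=M@rz(q[3]);p=p+M@[0,0,L2];ax.append(M[:,1]);o.append(p)
    M=M@ry(q[4]);p=p+M@[0,d3,0];ax.append(M[:,2]);o.append(p)
    M=M@rz(q[5]+r6);p=p+M@[0,0,T_]
    J=np.zeros((6,6))
    for i in range(6): J[:3,i]=np.cross(ax[i],p-o[i]);J[3:,i]=ax[i]
    return p,M,J
def lg(M):
    c=(np.trace(M)-1)/2;v=np.array([M[2,1]-M[1,2],M[0,2]-M[2,0],M[1,0]-M[0,1]])/2
    s=np.linalg.norm(v);return v*(np.arctan2(s,c)/s if s>1e-9 else 1)
def ex(v): return R.from_rotvec(v).as_matrix()
def solve(q,pt,Mt,w):
    lo,hi=np.maximum(LO,q-.18),np.minimum(HI,q+.18);x=np.clip(q,lo,hi)
    for _ in range(3):
        p,M,J=fkj(x);e=np.r_[pt-p,w*lg(Mt@M.T)];J=J.copy();J[3:]*=w
        A=np.r_[J,1e-3*np.eye(6)];b=np.r_[e,np.zeros(6)]
        d=np.linalg.lstsq(A,b,rcond=None)[0]
        if np.any(x+d<lo)or np.any(x+d>hi): d=lsq_linear(A,b,(np.minimum(lo-x,-1e-9),np.maximum(hi-x,1e-9)),method="bvls",max_iter=20).x
        x=np.clip(x+d,lo,hi)
        if np.abs(d).max()<1e-4: break
    return x
def call(q,rows,w=.62):
    p0,M0,_=fkj(q)
    for r in rows:
        pt=p0+M0@np.array(r[:3])*.25;Mt=M0@rz(r[3]*np.pi)
        p,M,_=fkj(q);d=pt-p;n=np.linalg.norm(d);d=d*min(1,.05/max(n,1e-9))
        v=lg(Mt@M.T);m=np.linalg.norm(v);v=v*min(1,.15/max(m,1e-9))
        q=solve(q,p+d,ex(v)@M,w)
    return q
def show(q):
    p,M,_=fkj(q);return "tcp %s tz %s q %s"%(np.round(p,3),np.round(M[:,2],3),np.round(q,2))
E
python3 - <<'E'
from fs import *
L=[json.loads(l) for l in open("log.jsonl")]
i=[k for k,d in enumerate(L) if abs(d[1][2]-.547)<.001][0];q=np.array(L[i][0])
import time;t=time.time()
for tz in(.18,.18,.25,.3): q=call(q,[[.9,-.39,tz,0]]*5)
print(show(q),time.time()-t)
q=np.array(L[-1][0]);print(show(q))
for az,r,z in [(168,.46,.52),(138,.46,.5),(108,.46,.5),(78,.46,.5),(48,.46,.5),(18,.46,.5),(-12,.46,.5),(-30,.45,.5)]:
    p,M,_=fkj(q);t=np.array([r*np.cos(np.radians(az)),r*np.sin(np.radians(az)),z]);d=np.round((t-p)@M/.25,2);tu=-.05
    q=call(q,[[*d,tu]]*5);print(d,tu,show(q))
E
```

```text
tcp [-0.407 -0.125  0.567] tz [ 0.022 -0.394 -0.919] q [2.89 0.04 0.97 0.49 2.2  0.75] 0.10578131675720215
tcp [-0.454 -0.182  0.602] tz [-0.03  -0.552 -0.833] q [2.89 0.08 0.92 0.7  2.14 0.88]
[-0.83  0.73 -0.34] -0.05 tcp [-0.451  0.043  0.538] tz [-0.03  -0.552 -0.833] q [2.46 0.16 0.99 0.62 2.26 0.24]
[-1.04  0.17 -0.47] -0.05 tcp [-0.362  0.261  0.509] tz [-0.03  -0.552 -0.833] q [ 2.08  0.3   0.88  0.47  2.43 -0.35]
[-0.91 -0.55 -0.39] -0.05 tcp [-0.179  0.41   0.504] tz [-0.03  -0.552 -0.833] q [ 1.72  0.4   0.72  0.21  2.58 -1.  ]
[-0.42 -1.02 -0.11] -0.05 tcp [0.046 0.444 0.503] tz [-0.03  -0.552 -0.833] q [ 1.38  0.43  0.68 -0.15  2.61 -1.75]
[ 0.22 -1.08  0.21] -0.05 tcp [0.258 0.359 0.498] tz [-0.03  -0.552 -0.833] q [ 1.03  0.37  0.78 -0.43  2.47 -2.43]
[ 0.77 -0.69  0.45] -0.05 tcp [0.336 0.229 0.447] tz [-0.019 -0.555 -0.832] q [ 0.8   0.23  1.12 -0.48  2.2  -2.7 ]
[ 1.26 -0.27  0.54] -0.05 tcp [0.267 0.157 0.381] tz [-0.001 -0.57  -0.822] q [ 0.82  0.07  1.47 -0.45  2.02 -2.7 ]
[ 1.6  -0.07  0.48] -0.05 tcp [0.179 0.095 0.354] tz [ 0.021 -0.587 -0.809] q [ 0.91 -0.08  1.7  -0.42  1.99 -2.7 ]
```

```bash
cat > beam.py <<'E'
from fs import *
import itertools
from multiprocessing import Pool
T=np.array([np.cos(np.radians(76)),np.sin(np.radians(76)),0.])
DIRS=[np.zeros(3)]+[np.array(d)/np.linalg.norm(d) for d in itertools.product((-1,0,1),repeat=3) if any(d)]
def ok(q):
    p,M,J=fkj(q);w=p-M[:,2]*T_
    return p[2]>.3 and np.hypot(*p[:2])>.2 and w[2]>.3 and abs(w[:2]).max()<.9
def exp(s):
    q,h,_=s;out=[];M=fkj(q)[1]
    for d in DIRS:
        for t in (-.25,0,.25):
            r=[*np.round(d@M*.99,2),t];x=call(q,[r]*3)
            if ok(x): out.append((x,h+[r],fkj(x)[1][:,2]@T))
    return out
def beam(q,n,width,po):
    B=[(q,[],0)]
    for k in range(n):
        C=sorted(sum(po.map(exp,B),[]),key=lambda s:-s[2]);B=[]
        for c in C:
            if all(np.abs(c[0]-b[0]).max()>.08 for b in B): B.append(c)
            if len(B)>=width: break
        if B[0][2]>.985: break
    return B[0]
E
cat > trav.py <<'E'
from beam import *
L=[json.loads(l) for l in open("log.jsonl")]
q=np.array(L[-1][0]);st=[]
for az,r,z,tu in [(168,.46,.52,.2),(138,.46,.5,.2),(110,.46,.5,.2),(82,.46,.5,.2),(55,.46,.5,.2),(28,.46,.5,.2),(0,.46,.5,.2),(-28,.46,.5,.2),(-50,.46,.5,.2)]:
    p,M,_=fkj(q);t=np.array([r*np.cos(np.radians(az)),r*np.sin(np.radians(az)),z]);d=np.clip(np.round((t-p)@M/.25,2),-1,1)
    q=call(q,[[*d,tu]]*5);print(d,tu,show(q));st.append(q)
if __name__=="__main__":
  import time
  with Pool(4) as po:
    for i in (4,6,8):
        t=time.time();b=beam(st[i],14,8,po);print(i,len(b[1]),"%.3f"%b[2],show(b[0]),"%.0fs"%(time.time()-t),flush=True)
E
export OMP_NUM_THREADS=1; timeout 300 python3 trav.py
```

```text
[-0.83  0.73 -0.34] 0.2 tcp [-0.45   0.057  0.531] tz [-0.03  -0.552 -0.833] q [2.44 0.17 0.99 0.61 2.26 0.99]
[-0.6   0.8  -0.46] 0.2 tcp [-0.351  0.285  0.502] tz [-0.03  -0.552 -0.833] q [2.04 0.32 0.86 0.44 2.43 1.17]
[-0.5   0.76 -0.34] 0.2 tcp [-0.157  0.431  0.5  ] tz [-0.03  -0.552 -0.833] q [1.69 0.43 0.69 0.18 2.6  1.3 ]
[-0.37  0.8  -0.08] 0.2 tcp [0.063 0.456 0.5  ] tz [-0.03  -0.552 -0.833] q [ 1.36  0.46  0.64 -0.17  2.61  1.35]
[-0.18  0.83  0.15] 0.2 tcp [0.263 0.376 0.5  ] tz [-0.03  -0.552 -0.833] q [ 1.04  0.41  0.72 -0.44  2.5   1.49]
[-0.01  0.79  0.34] 0.2 tcp [0.406 0.215 0.5  ] tz [-0.03  -0.552 -0.833] q [ 0.7   0.31  0.88 -0.57  2.29  1.76]
[0.08 0.75 0.47] 0.2 tcp [0.461 0.    0.5  ] tz [-0.03  -0.552 -0.833] q [ 0.31  0.16  1.08 -0.62  2.05  2.06]
[0.11 0.74 0.48] 0.2 tcp [ 0.407 -0.216  0.5  ] tz [-0.03  -0.552 -0.833] q [-0.14 -0.01  1.26 -0.6   1.78  2.32]
[0.18 0.61 0.32] 0.2 tcp [ 0.295 -0.354  0.5  ] tz [-0.03  -0.552 -0.833] q [-0.61 -0.15  1.39 -0.49  1.57  2.56]
4 14 0.275 tcp [-0.152  0.222  0.753] tz [ 0.403  0.183 -0.897] q [ 2.51  0.19  0.22 -1.18  2.71  2.7 ] 44s
6 14 0.555 tcp [0.254 0.099 0.339] tz [ 0.617  0.419 -0.666] q [-2.89 -0.71  2.15 -0.42  2.47  2.7 ] 38s
8 14 0.784 tcp [0.254 0.204 0.412] tz [ 0.573  0.666 -0.478] q [-2.89 -0.75  2.16 -0.96  2.48  2.7 ] 44s
```

>>> jog_arm(steps="-0.83 0.73 -0.34 0.2;-0.83 0.73 -0.34 0.2;-0.83 0.73 -0.34 0.2;-0.83 0.73 -0.34 0.2;-0.83 0.73 -0.34 0.2")

```text
t: 29.7
tcp_pos: [-0.4492, 0.059, 0.5302]
tool_rot: [0.289, -2.912, 0.872]
wrist_force: [-0.8, -0.6, 0.4]
width: 0.094
grip_force: 0.0
```

>>> jog_arm(steps="-0.6 0.8 -0.46 0.2;-0.6 0.8 -0.46 0.2;-0.6 0.8 -0.46 0.2;-0.6 0.8 -0.46 0.2;-0.6 0.8 -0.46 0.2")

```text
t: 30.2
tcp_pos: [-0.3501, 0.2869, 0.5011]
tool_rot: [0.625, 2.855, -0.87]
wrist_force: [-0.7, 0.8, 0.4]
width: 0.094
grip_force: 0.0
```

>>> jog_arm(steps="-0.5 0.76 -0.34 0.2;-0.5 0.76 -0.34 0.2;-0.5 0.76 -0.34 0.2;-0.5 0.76 -0.34 0.2;-0.5 0.76 -0.34 0.2")

```text
t: 30.7
tcp_pos: [-0.1553, 0.4327, 0.4992]
tool_rot: [1.404, 2.397, -0.746]
wrist_force: [-0.4, 0.5, 0.5]
width: 0.094
grip_force: 0.0
```

>>> jog_arm(steps="-0.37 0.8 -0.08 0.2;-0.37 0.8 -0.08 0.2;-0.37 0.8 -0.08 0.2;-0.37 0.8 -0.08 0.2;-0.37 0.8 -0.08 0.2")

```text
t: 31.2
tcp_pos: [0.0663, 0.4561, 0.4989]
tool_rot: [1.997, 1.77, -0.567]
wrist_force: [-0.2, -0.5, -1.0]
width: 0.0938
grip_force: 0.0
```

>>> jog_arm(steps="-0.18 0.83 0.15 0.2;-0.18 0.83 0.15 0.2;-0.18 0.83 0.15 0.2;-0.18 0.83 0.15 0.2;-0.18 0.83 0.15 0.2")

```text
t: 31.7
tcp_pos: [0.2665, 0.3747, 0.4998]
tool_rot: [2.38, 1.037, -0.353]
wrist_force: [-0.2, 0.1, -0.8]
width: 0.094
grip_force: 0.0
```

>>> jog_arm(steps="-0.01 0.79 0.34 0.2;-0.01 0.79 0.34 0.2;-0.01 0.79 0.34 0.2;-0.01 0.79 0.34 0.2;-0.01 0.79 0.34 0.2")

```text
t: 32.2
tcp_pos: [0.4072, 0.2127, 0.5]
tool_rot: [2.548, 0.25, -0.118]
wrist_force: [-0.4, -0.1, 0.2]
width: 0.094
grip_force: 0.0
```

>>> jog_arm(steps="0.08 0.75 0.47 0.2;0.08 0.75 0.47 0.2;0.08 0.75 0.47 0.2;0.08 0.75 0.47 0.2;0.08 0.75 0.47 0.2")

```text
t: 32.7
tcp_pos: [0.4606, -0.0021, 0.4999]
tool_rot: [2.501, -0.548, 0.124]
wrist_force: [0.7, -0.5, 0.5]
width: 0.0938
grip_force: 0.0
```

>>> jog_arm(steps="0.11 0.74 0.48 0.2;0.11 0.74 0.48 0.2;0.11 0.74 0.48 0.2;0.11 0.74 0.48 0.2;0.11 0.74 0.48 0.2")

```text
t: 33.2
tcp_pos: [0.4057, -0.2174, 0.501]
tool_rot: [2.241, -1.313, 0.359]
wrist_force: [0.3, 0.4, -0.0]
width: 0.0939
grip_force: 0.0
```

```bash
cat > b2.py <<'E'
import beam as B
from beam import *
import sys
def segd(a,b,c,d):
    t=np.linspace(0,1,12)[:,None];A=a+(b-a)*t;C=c+(d-c)*t
    return np.sqrt(((A[:,None]-C[None])**2).sum(-1)).min()
def ok(q):
    p,M,J=fkj(q);w=p-M[:,2]*T_
    M1=rz(q[0]);s=np.array([0,0,h])+M1@[0,d1,0];e=s+M1@ry(q[1])@[0,0,L1]
    return p[2]>.3 and w[2]>.33 and abs(w[:2]).max()<.9 and QMIN<q[0]<2 and segd(s,e,w-M[:,2]*0,p+M[:,2]*.02)>.2 and np.hypot(*p[:2])>.2
QMIN=-2.95
B.ok=ok
if __name__=="__main__":
    q=np.array(json.loads(open("log.jsonl").readlines()[-1])[0]);print(show(q),ok(q))
    for QMIN in (-2.3,-2.95):
        with Pool(4) as po:
            b=beam(q,int(sys.argv[1]),int(sys.argv[2]),po)
        print(QMIN,len(b[1]),"%.3f"%b[2],show(b[0]))
        x=q
        for r in b[1]: x=call(x,[r]*3);print(r,np.round(fkj(x)[1][:,2],2),np.round(x,2))
E
python3 dirs.py 0 -1 0; export OMP_NUM_THREADS=1; time timeout 400 python3 b2.py 18 8
```

```text
[0.73 0.4  0.55] tcp [ 0.406 -0.217  0.501] tz [-0.03  -0.552 -0.833] tilt 33.6 q [-0.15 -0.01  1.27 -0.6   1.78  2.32]
tcp [ 0.406 -0.217  0.501] tz [-0.03  -0.552 -0.833] q [-0.15 -0.01  1.27 -0.6   1.78  2.32] True
-2.3 18 0.710 tcp [0.334 0.284 0.36 ] tz [ 0.738  0.548 -0.394] q [-0.66 -0.75  2.36  1.16  1.3   2.7 ]
[np.float64(-0.84), np.float64(-0.49), np.float64(0.2), 0.25] [-0.02 -0.49 -0.87] [-0.17 -0.05  1.39 -0.51  1.7   2.7 ]
[np.float64(-0.21), np.float64(-0.76), np.float64(0.6), 0.25] [ 0.05 -0.38 -0.92] [-0.51  0.02  1.38 -0.31  1.51  2.7 ]
[np.float64(-0.79), np.float64(-0.49), np.float64(0.34), 0.25] [ 0.17 -0.26 -0.95] [-0.76 -0.01  1.51 -0.07  1.34  2.7 ]
[np.float64(-0.32), np.float64(-0.92), np.float64(0.17), 0.25] [ 0.31 -0.17 -0.93] [-0.98  0.07  1.48  0.17  1.27  2.7 ]
[np.float64(-0.8), np.float64(-0.37), np.float64(-0.45), 0.25] [ 0.47 -0.12 -0.88] [-1.2  -0.03  1.58  0.42  1.31  2.7 ]
[np.float64(-0.93), np.float64(-0.17), np.float64(-0.3), 0.25] [ 0.61 -0.1  -0.79] [-1.44 -0.14  1.75  0.65  1.36  2.7 ]
[np.float64(-0.85), np.float64(0.36), np.float64(0.36)
[... 2996 characters left out ...]
.74  0.16 -0.65] [-1.16 -0.75  2.07  0.84  1.59  2.4 ]
[np.float64(-0.91), np.float64(0.36), np.float64(0.16), 0.25] [ 0.73  0.25 -0.63] [-1.29 -0.75  2.12  0.9   1.73  2.7 ]
[np.float64(-0.67), np.float64(0.68), np.float64(0.25), -0.25] [ 0.73  0.32 -0.61] [-0.75 -0.75  2.14  0.84  1.37  2.58]
[np.float64(-0.88), np.float64(0.32), np.float64(0.31), 0.25] [ 0.71  0.41 -0.57] [-1.11 -0.75  2.23  0.97  1.68  2.7 ]
[np.float64(-0.65), np.float64(0.63), np.float64(0.41), -0.25] [ 0.7   0.47 -0.54] [-0.57 -0.75  2.26  0.94  1.27  2.53]
[np.float64(-0.87), np.float64(0.19), np.float64(-0.44), 0.25] [ 0.66  0.56 -0.51] [-0.94 -0.75  2.25  1.04  1.67  2.7 ]
real	1m57.154s
user	6m56.706s
sys	0m0.374s
```

>>> jog_arm(steps="-0.84 -0.49 0.2 0.25;-0.84 -0.49 0.2 0.25;-0.84 -0.49 0.2 0.25")

```text
t: 33.5
tcp_pos: [0.3979, -0.1853, 0.4398]
tool_rot: [2.101, -1.702, 0.419]
wrist_force: [-0.4, -0.8, 0.6]
width: 0.0939
grip_force: 0.0
```

>>> jog_arm(steps="-0.21 -0.76 0.6 0.25;-0.21 -0.76 0.6 0.25;-0.21 -0.76 0.6 0.25")

```text
t: 33.8
tcp_pos: [0.4475, -0.2938, 0.397]
tool_rot: [1.983, -2.072, 0.454]
wrist_force: [-0.2, 0.9, -0.3]
width: 0.094
grip_force: 0.0
```

```bash
python3 dirs.py 0 -1 0
```

```text
[ 0.92 -0.03  0.38] tcp [ 0.447 -0.294  0.397] tz [ 0.042 -0.381 -0.924] tilt 22.5 q [-0.47  0.03  1.38 -0.33  1.51  2.7 ]
```

>>> jog_arm(steps="-0.79 -0.49 0.34 0.25;-0.79 -0.49 0.34 0.25;-0.79 -0.49 0.34 0.25")

```text
t: 34.1
tcp_pos: [0.4346, -0.3291, 0.3474]
tool_rot: [1.875, -2.434, 0.471]
wrist_force: [-0.7, 0.1, 0.5]
width: 0.0938
grip_force: 0.0
```

>>> jog_arm(steps="-0.32 -0.92 0.17 0.25;-0.32 -0.92 0.17 0.25;-0.32 -0.92 0.17 0.25")

```text
t: 34.4
tcp_pos: [0.4719, -0.4007, 0.3339]
tool_rot: [-1.519, 2.513, -0.442]
wrist_force: [-0.0, -0.5, -0.9]
width: 0.0942
grip_force: 0.0
```

```bash
python3 dirs.py 0 -1 0
```

```text
[ 0.88 -0.44  0.16] tcp [ 0.472 -0.401  0.334] tz [ 0.296 -0.162 -0.941] tilt 19.8 q [-0.9   0.09  1.45  0.14  1.29  2.7 ]
```

Follows the simulation closely; continue.

>>> jog_arm(steps="-0.8 -0.37 -0.45 0.25;-0.8 -0.37 -0.45 0.25;-0.8 -0.37 -0.45 0.25")

```text
t: 34.7
tcp_pos: [0.4332, -0.3824, 0.3603]
tool_rot: [-1.137, 2.481, -0.397]
wrist_force: [-0.8, -0.9, -0.5]
width: 0.0937
grip_force: 0.0
```

>>> jog_arm(steps="-0.93 -0.17 -0.3 0.25;-0.93 -0.17 -0.3 0.25;-0.93 -0.17 -0.3 0.25")

```text
t: 35.0
tcp_pos: [0.3918, -0.3425, 0.3639]
tool_rot: [-0.752, 2.42, -0.328]
wrist_force: [-0.6, 0.1, -0.2]
width: 0.0938
grip_force: 0.0
```

>>> jog_arm(steps="-0.85 0.36 0.36 0;-0.85 0.36 0.36 0;-0.85 0.36 0.36 0")

```text
t: 35.3
tcp_pos: [0.4287, -0.2605, 0.323]
tool_rot: [-0.786, 2.361, -0.334]
wrist_force: [0.2, 0.5, -1.1]
width: 0.0939
grip_force: 0.0
```

```bash
python3 dirs.py 0 -1 0; export OMP_NUM_THREADS=1; sed -i 's/for QMIN in (-2.3,-2.95)/for QMIN in (-2.3,)/' b2.py; timeout 400 python3 b2.py 24 8
```

```text
[ 0.61 -0.79  0.04] tcp [ 0.429 -0.26   0.323] tz [ 0.63  -0.042 -0.776] tilt 39.1 q [-1.19 -0.19  1.9   0.66  1.19  2.7 ]
tcp [ 0.429 -0.26   0.323] tz [ 0.63  -0.042 -0.776] q [-1.19 -0.19  1.9   0.66  1.19  2.7 ] True
-2.3 17 0.986 tcp [0.173 0.45  0.461] tz [ 0.351  0.929 -0.12 ] q [ 0.08 -0.62  2.38  1.53  1.11  2.7 ]
[np.float64(-0.76), np.float64(0.27), np.float64(-0.57), 0.25] [ 0.72 -0.03 -0.7 ] [-1.7  -0.4   2.01  0.8   1.61  2.7 ]
[np.float64(-0.31), np.float64(0.94), np.float64(-0.03), 0.25] [ 0.74  0.01 -0.68] [-2.24 -0.63  2.2   0.7   2.06  2.7 ]
[np.float64(0.05), np.float64(0.99), np.float64(0.01), -0.25] [ 0.72  0.07 -0.69] [-1.98 -0.75  2.19  0.78  2.02  2.54]
[np.float64(-0.38), np.float64(0.91), np.float64(0.07), -0.25] [ 0.71  0.14 -0.69] [-1.44 -0.75  2.2   0.81  1.7   2.48]
[np.float64(-0.74), np.float64(0.65), np.float64(0.13), -0.25] [ 0.71  0.2  -0.68] [-0.9  -0.75  2.21  0.77  1.36  2.39]
[np.float64(-0.93), np.float64(0.26), np.float64(0.2), -0.25] [ 0.71  0.28 -0.65] [-0.38 -0.75  2.24  0.64  1.05  2.32]
[np.float64(-0.94), np.float64(-0.16), np.float64(0
[... 576 characters left out ...]
.float64(0.98), np.float64(0.0), -0.25] [ 0.61  0.69 -0.4 ] [-0.68 -0.75  2.38  1.17  1.51  2.51]
[np.float64(-0.9), np.float64(0.37), np.float64(-0.18), 0.25] [ 0.56  0.76 -0.33] [-0.98 -0.74  2.46  1.17  1.84  2.7 ]
[np.float64(-0.72), np.float64(0.68), np.float64(-0.08), -0.25] [ 0.51  0.8  -0.32] [-0.44 -0.75  2.31  1.24  1.44  2.59]
[np.float64(-0.94), np.float64(0.3), np.float64(-0.02), 0.25] [ 0.45  0.86 -0.24] [-0.86 -0.74  2.42  1.27  1.9   2.7 ]
[np.float64(-0.77), np.float64(0.61), np.float64(0.09), -0.25] [ 0.41  0.88 -0.23] [-0.32 -0.75  2.26  1.33  1.47  2.56]
[np.float64(-0.96), np.float64(0.21), np.float64(0.14), 0.25] [ 0.35  0.93 -0.12] [ 0.08 -0.62  2.38  1.53  1.11  2.7 ]
```

>>> jog_arm(steps="-0.76 0.27 -0.57 0.25;-0.76 0.27 -0.57 0.25;-0.76 0.27 -0.57 0.25")

```text
t: 35.6
tcp_pos: [0.3371, -0.189, 0.3634]
tool_rot: [-0.386, 2.324, -0.197]
wrist_force: [-2.3, -1.1, 0.2]
width: 0.0943
grip_force: 0.0
```

>>> jog_arm(steps="-0.31 0.94 -0.03 0.25;-0.31 0.94 -0.03 0.25;-0.31 0.94 -0.03 0.25")

```text
t: 35.9
tcp_pos: [0.3038, -0.0998, 0.3539]
tool_rot: [-0.131, 2.363, -0.094]
wrist_force: [-1.1, 0.2, -0.6]
width: 0.0936
grip_force: 0.0
```

>>> jog_arm(steps="0.05 0.99 0.01 -0.25;0.05 0.99 0.01 -0.25;0.05 0.99 0.01 -0.25")

```text
t: 36.2
tcp_pos: [0.2867, -0.0665, 0.3327]
tool_rot: [-0.398, 2.394, -0.143]
wrist_force: [-0.7, -0.0, -0.1]
width: 0.0936
grip_force: 0.0
```

>>> jog_arm(steps="-0.38 0.91 0.07 -0.25;-0.38 0.91 0.07 -0.25;-0.38 0.91 0.07 -0.25")

```text
t: 36.5
tcp_pos: [0.3108, -0.0206, 0.3234]
tool_rot: [-0.661, 2.395, -0.179]
wrist_force: [-0.3, 0.4, -0.1]
width: 0.0938
grip_force: 0.0
```

```bash
python3 dirs.py 0 -1 0; export OMP_NUM_THREADS=1;  timeout 400 python3 b2.py 24 8
```

```text
[ 0.5  -0.86 -0.04] tcp [ 0.311 -0.021  0.323] tz [ 0.616  0.037 -0.787] tilt 38.1 q [-2.21 -0.75  2.07  0.62  2.19  2.23]
tcp [ 0.311 -0.021  0.323] tz [ 0.616  0.037 -0.787] q [-2.21 -0.75  2.07  0.62  2.19  2.23] False
-2.3 15 0.986 tcp [0.18  0.643 0.565] tz [ 0.368  0.925 -0.098] q [ 1.2  -0.22  2.    3.18  0.11  0.  ]
[np.float64(-0.5), np.float64(0.86), np.float64(0.04), -0.25] [ 0.6   0.1  -0.79] [-1.67 -0.75  2.05  0.69  1.95  2.26]
[np.float64(-0.82), np.float64(0.55), np.float64(0.1), -0.25] [ 0.6   0.17 -0.78] [-1.13 -0.75  2.03  0.67  1.7   2.24]
[np.float64(-0.97), np.float64(0.14), np.float64(0.17), -0.25] [ 0.6   0.24 -0.76] [-0.59 -0.75  2.04  0.57  1.43  2.2 ]
[np.float64(-0.92), np.float64(-0.28), np.float64(0.24), -0.25] [ 0.6   0.32 -0.74] [-0.27 -0.75  2.07  0.51  1.28  2.  ]
[np.float64(-0.02), np.float64(-0.75), np.float64(0.64), 0.25] [ 0.59  0.39 -0.71] [ 0.01 -0.52  2.08  0.49  0.94  2.54]
[np.float64(-0.87), np.float64(-0.28), np.float64(0.38), 0.25] [ 0.58  0.49 -0.65] [-0.02 -0.46  2.18  0.73  0.85  2.7 ]
[np.float64(-0.92), np.float64(-0.36), np.float64
[... 340 characters left out ...]
t64(0.65), np.float64(0.26), 0.25] [ 0.65  0.72 -0.23] [ 0.19 -0.03  2.49  2.24  0.83  2.7 ]
[np.float64(0.55), np.float64(0.82), np.float64(0.04), -0.25] [ 0.61  0.75 -0.27] [ 0.63 -0.14  2.43  2.6   0.5   2.16]
[np.float64(-0.42), np.float64(0.89), np.float64(-0.07), -0.25] [ 0.56  0.78 -0.28] [ 0.91 -0.24  2.2   2.83  0.11  1.62]
[np.float64(-0.76), np.float64(0.63), np.float64(-0.03), -0.25] [ 0.5   0.84 -0.23] [ 1.01 -0.21  2.12  2.95  0.11  1.08]
[np.float64(-0.96), np.float64(0.24), np.float64(0.07), -0.25] [ 0.43  0.89 -0.17] [ 1.11 -0.16  2.01  3.07  0.11  0.54]
[np.float64(-0.85), np.float64(-0.28), np.float64(-0.42), -0.25] [ 0.37  0.92 -0.1 ] [ 1.2  -0.22  2.    3.18  0.11  0.  ]
```

>>> jog_arm(steps="-0.5 0.86 0.04 -0.25;-0.5 0.86 0.04 -0.25;-0.5 0.86 0.04 -0.25")

```text
t: 36.8
tcp_pos: [0.3024, 0.0203, 0.3105]
tool_rot: [-0.855, 2.395, -0.208]
wrist_force: [-0.9, -0.6, -0.3]
width: 0.094
grip_force: 0.0
```

>>> jog_arm(steps="-0.82 0.55 0.1 -0.25;-0.82 0.55 0.1 -0.25;-0.82 0.55 0.1 -0.25")

```text
t: 37.1
tcp_pos: [0.296, 0.0705, 0.3211]
tool_rot: [-1.201, 2.234, -0.288]
wrist_force: [0.8, -0.6, -0.1]
width: 0.0944
grip_force: 0.0
```

>>> jog_arm(steps="-0.97 0.14 0.17 -0.25;-0.97 0.14 0.17 -0.25;-0.97 0.14 0.17 -0.25")

```text
t: 37.4
tcp_pos: [0.2906, 0.117, 0.3474]
tool_rot: [-1.67, 1.873, -0.415]
wrist_force: [0.2, -0.2, -0.2]
width: 0.0942
grip_force: 0.0
```

>>> jog_arm(steps="-0.92 -0.28 0.24 -0.25;-0.92 -0.28 0.24 -0.25;-0.92 -0.28 0.24 -0.25")

```text
t: 37.7
tcp_pos: [0.2922, 0.1497, 0.3751]
tool_rot: [-2.048, 1.425, -0.557]
wrist_force: [1.0, -0.1, -0.7]
width: 0.094
grip_force: 0.0
```

```bash
python3 dirs.py 0 -1 0; export OMP_NUM_THREADS=1;  timeout 400 python3 b2.py 20 8
```

```text
[ 0.94  0.26 -0.22] tcp [0.292 0.15  0.375] tz [ 0.628  0.22  -0.747] tilt 41.7 q [-0.74 -0.75  1.99  0.63  1.52  2.14]
tcp [0.292 0.15  0.375] tz [ 0.628  0.22  -0.747] q [-0.74 -0.75  1.99  0.63  1.52  2.14] True
-2.3 13 0.996 tcp [0.17  0.742 0.63 ] tz [ 0.315  0.948 -0.034] q [ 1.26 -0.09  1.8   3.23  0.11 -0.54]
[np.float64(-0.93), np.float64(-0.26), np.float64(0.22), -0.25] [ 0.62  0.3  -0.72] [-0.35 -0.75  2.    0.53  1.33  1.98]
[np.float64(-0.05), np.float64(-0.75), np.float64(0.65), 0.25] [ 0.62  0.37 -0.69] [-0.07 -0.54  2.02  0.5   1.01  2.52]
[np.float64(-0.88), np.float64(-0.25), np.float64(0.36), 0.25] [ 0.61  0.47 -0.64] [-0.16 -0.53  2.12  0.73  1.    2.7 ]
[np.float64(-0.63), np.float64(-0.73), np.float64(0.25), 0.25] [ 0.62  0.56 -0.55] [-0.42 -0.4   2.13  1.    1.14  2.7 ]
[np.float64(-0.99), np.float64(0.01), np.float64(0.01), 0.25] [ 0.64  0.64 -0.42] [-0.64 -0.37  2.29  1.2   1.3   2.7 ]
[np.float64(-0.92), np.float64(0.34), np.float64(0.16), 0.25] [ 0.67  0.68 -0.29] [-0.31 -0.21  2.47  1.62  1.03  2.7 ]
[np.float64(-0.71), np.float64(0.63), np.float64(0.27), 0.25] [ 0.68  0.7  -0.2 ] [ 0.07 -0.07  2.52  2.16  0.9   2.7 ]
[np.float64(0.52), np.float64(0.84), np.float64(0.02), -0.25] [ 0.64  0.73 -0.23] [ 0.55 -0.2   2.47  2.55  0.54  2.16]
[np.float64(-0.46), np.float64(0.88), np.float64(-0.08), -0.25] [ 0.6   0.77 -0.24] [ 0.87 -0.32  2.23  2.78  0.11  1.62]
[np.float64(-0.79), np.float64(0.6), np.float64(-0.04), -0.25] [ 0.53  0.83 -0.19] [ 0.97 -0.28  2.15  2.9   0.11  1.08]
[np.float64(-0.97), np.float64(0.2), np.float64(0.06), -0.25] [ 0.46  0.88 -0.14] [ 1.07 -0.23  2.05  3.02  0.11  0.54]
[np.float64(-0.95), np.float64(-0.23), np.float64(0.16), -0.25] [ 0.39  0.92 -0.09] [ 1.17 -0.17  1.94  3.13  0.11  0.  ]
[np.float64(-0.74), np.float64(-0.61), np.float64(0.25), -0.25] [ 0.32  0.95 -0.03] [ 1.26 -0.09  1.8   3.23  0.11 -0.54]
```

>>> jog_arm(steps="-0.93 -0.26 0.22 -0.25;-0.93 -0.26 0.22 -0.25;-0.93 -0.26 0.22 -0.25")

```text
t: 38.0
tcp_pos: [0.2688, 0.1887, 0.3785]
tool_rot: [-2.321, 0.928, -0.68]
wrist_force: [0.3, 0.0, -0.6]
width: 0.0939
grip_force: 0.0
```

>>> jog_arm(steps="-0.05 -0.75 0.65 0.25;-0.05 -0.75 0.65 0.25;-0.05 -0.75 0.65 0.25")

```text
t: 38.3
tcp_pos: [0.3031, 0.1965, 0.3814]
tool_rot: [-1.988, 1.306, -0.485]
wrist_force: [0.3, 0.7, 0.2]
width: 0.0939
grip_force: 0.0
```

>>> jog_arm(steps="-0.88 -0.25 0.36 0.25;-0.88 -0.25 0.36 0.25;-0.88 -0.25 0.36 0.25")

```text
t: 38.6
tcp_pos: [0.2785, 0.2312, 0.3814]
tool_rot: [-1.665, 1.586, -0.256]
wrist_force: [-2.1, -1.4, -1.7]
width: 0.0941
grip_force: 0.0
```

>>> jog_arm(steps="-0.63 -0.73 0.25 0.25;-0.63 -0.73 0.25 0.25;-0.63 -0.73 0.25 0.25")

```text
t: 38.9
tcp_pos: [0.3014, 0.2352, 0.4309]
tool_rot: [-1.421, 1.763, -0.065]
wrist_force: [0.4, -0.6, 0.8]
width: 0.0937
grip_force: 0.0
```

>>> jog_arm(steps="-0.99 0.01 0.01 0.25;-0.99 0.01 0.01 0.25;-0.99 0.01 0.01 0.25")

```text
t: 39.2
tcp_pos: [0.3091, 0.2298, 0.4695]
tool_rot: [-1.236, 1.902, 0.112]
wrist_force: [-0.1, -0.5, -0.3]
width: 0.0941
grip_force: 0.0
```

```bash
python3 dirs.py 0 -1 0; export OMP_NUM_THREADS=1;  timeout 400 python3 b2.py 16 8
```

```text
[ 0.71 -0.51 -0.48] tcp [0.309 0.23  0.469] tz [ 0.596  0.484 -0.641] tilt 50.2 q [-1.48 -0.75  1.86  1.03  2.3   2.7 ]
tcp [0.309 0.23  0.47 ] tz [ 0.596  0.484 -0.641] q [-1.48 -0.75  1.86  1.03  2.3   2.7 ] True
-2.3 10 0.995 tcp [0.104 0.503 0.544] tz [ 0.319  0.946 -0.056] q [ 1.17 -0.51  2.22  2.42  0.11  2.7 ]
[np.float64(-0.02), np.float64(0.6), np.float64(0.79), -0.25] [ 0.58  0.52 -0.62] [-0.94 -0.75  2.09  0.93  1.79  2.37]
[np.float64(-0.83), np.float64(0.15), np.float64(0.52), 0.25] [ 0.56  0.6  -0.57] [-1.   -0.75  2.18  0.97  1.85  2.7 ]
[np.float64(-0.65), np.float64(0.45), np.float64(0.59), -0.25] [ 0.55  0.64 -0.54] [-0.46 -0.75  2.22  0.97  1.41  2.52]
[np.float64(-0.3), np.float64(-0.44), np.float64(0.83), 0.25] [ 0.54  0.7  -0.47] [-0.07 -0.42  2.32  1.2   0.91  2.7 ]
[np.float64(-0.82), np.float64(0.52), np.float64(-0.18), 0.25] [ 0.55  0.75 -0.36] [ 0.25 -0.35  2.47  1.68  0.64  2.7 ]
[np.float64(-0.59), np.float64(0.79), np.float64(-0.09), 0.25] [ 0.53  0.79 -0.3 ] [ 0.62 -0.31  2.48  2.22  0.43  2.7 ]
[np.float64(-0.26), np.float64(0.95), np.float64(-0.02), -0.25] [ 0.48  0.83 -0.29] [ 0.97 -0.33  2.29  2.47  0.11  2.16]
[np.float64(-0.6), np.float64(0.57), np.float64(-0.54), -0.25] [ 0.43  0.88 -0.22] [ 1.01 -0.43  2.27  1.93  0.11  2.27]
[np.float64(-0.84), np.float64(0.27), np.float64(-0.46), 0.25] [ 0.38  0.92 -0.14] [ 1.08 -0.49  2.25  1.96  0.11  2.7 ]
[np.float64(-0.68), np.float64(0.63), np.float64(-0.36), 0.25] [ 0.32  0.95 -0.06] [ 1.17 -0.51  2.22  2.42  0.11  2.7 ]
```

>>> jog_arm(steps="-0.02 0.6 0.79 -0.25;-0.02 0.6 0.79 -0.25;-0.02 0.6 0.79 -0.25")

```text
t: 39.5
tcp_pos: [0.297, 0.2475, 0.4208]
tool_rot: [-1.406, 1.756, -0.006]
wrist_force: [1.0, 0.1, -0.6]
width: 0.0937
grip_force: 0.0
```

>>> jog_arm(steps="-0.83 0.15 0.52 0.25;-0.83 0.15 0.52 0.25;-0.83 0.15 0.52 0.25")

```text
t: 39.8
tcp_pos: [0.2941, 0.2523, 0.4239]
tool_rot: [-1.146, 1.913, 0.287]
wrist_force: [0.3, -0.7, -0.6]
width: 0.094
grip_force: 0.0
```

>>> jog_arm(steps="-0.65 0.45 0.59 -0.25;-0.65 0.45 0.59 -0.25;-0.65 0.45 0.59 -0.25")

```text
t: 40.1
tcp_pos: [0.2846, 0.2824, 0.4251]
tool_rot: [-1.397, 1.691, 0.105]
wrist_force: [0.7, 0.6, -0.2]
width: 0.094
grip_force: 0.0
```

>>> jog_arm(steps="-0.3 -0.44 0.83 0.25;-0.3 -0.44 0.83 0.25;-0.3 -0.44 0.83 0.25")

```text
t: 40.4
tcp_pos: [0.2993, 0.2673, 0.4052]
tool_rot: [-1.071, 1.876, 0.365]
wrist_force: [0.7, -0.6, -1.0]
width: 0.0936
grip_force: 0.0
```

```bash
python3 dirs.py 0 -1 0; export OMP_NUM_THREADS=1;  timeout 400 python3 b2.py 16 8
```

```text
[ 0.53 -0.58 -0.62] tcp [0.299 0.267 0.405] tz [ 0.568  0.624 -0.537] tilt 57.5 q [-1.46 -0.75  2.12  0.99  2.29  2.7 ]
tcp [0.299 0.267 0.405] tz [ 0.568  0.624 -0.537] q [-1.46 -0.75  2.12  0.99  2.29  2.7 ] True
-2.3 8 0.994 tcp [0.394 0.389 0.375] tz [ 0.327  0.943 -0.064] q [-0.25  0.05  2.41  1.6   1.47  2.7 ]
[np.float64(-0.52), np.float64(0.57), np.float64(0.62), -0.25] [ 0.55  0.66 -0.51] [-0.92 -0.75  2.14  1.07  1.86  2.55]
[np.float64(-0.69), np.float64(0.28), np.float64(0.66), -0.25] [ 0.54  0.7  -0.47] [-0.39 -0.75  2.17  1.04  1.4   2.34]
[np.float64(-0.89), np.float64(0.43), np.float64(0.11), 0.25] [ 0.48  0.76 -0.43] [-0.3  -0.75  2.27  1.1   1.35  2.7 ]
[np.float64(-0.94), np.float64(0.31), np.float64(-0.09), 0.25] [ 0.42  0.83 -0.36] [-0.84 -0.75  2.4   1.16  1.88  2.7 ]
[np.float64(-0.78), np.float64(0.61), np.float64(0.03), -0.25] [ 0.37  0.86 -0.34] [-0.3  -0.75  2.24  1.21  1.49  2.6 ]
[np.float64(-0.74), np.float64(-0.57), np.float64(-0.34), 0.25] [ 0.32  0.9  -0.28] [-0.83 -0.62  2.2   1.25  2.03  2.7 ]
[np.float64(-0.12), np.float64(-0.48), np.float64(0.86), 0.25] [ 0.31  0.93 -0.19] [-0.34 -0.28  2.38  1.4   1.49  2.7 ]
[np.float64(-0.78), np.float64(-0.6), np.float64(0.09), 0.25] [ 0.33  0.94 -0.06] [-0.25  0.05  2.41  1.6   1.47  2.7 ]
```

>>> jog_arm(steps="-0.52 0.57 0.62 -0.25;-0.52 0.57 0.62 -0.25;-0.52 0.57 0.62 -0.25")

```text
t: 40.7
tcp_pos: [0.2906, 0.297, 0.3963]
tool_rot: [-1.293, 1.691, 0.191]
wrist_force: [-1.0, -0.4, 0.3]
width: 0.0938
grip_force: 0.0
```

>>> jog_arm(steps="-0.69 0.28 0.66 -0.25;-0.69 0.28 0.66 -0.25;-0.69 0.28 0.66 -0.25")

```text
t: 41.0
tcp_pos: [0.2571, 0.334, 0.4041]
tool_rot: [-1.584, 1.351, 0.0]
wrist_force: [-0.4, 0.2, 0.1]
width: 0.0942
grip_force: 0.0
```

>>> jog_arm(steps="-0.89 0.43 0.11 0.25;-0.89 0.43 0.11 0.25;-0.89 0.43 0.11 0.25")

```text
t: 41.3
tcp_pos: [0.243, 0.3555, 0.3923]
tool_rot: [-1.358, 1.555, 0.333]
wrist_force: [0.3, -1.0, -0.6]
width: 0.0938
grip_force: 0.0
```

```bash
python3 dirs.py 0 -1 0; export OMP_NUM_THREADS=1;  timeout 400 python3 b2.py 14 8
```

```text
[ 0.58 -0.33 -0.74] tcp [0.243 0.355 0.392] tz [ 0.49   0.741 -0.459] tilt 62.7 q [-0.76 -0.75  2.22  1.1   1.77  2.7 ]
tcp [0.243 0.355 0.392] tz [ 0.49   0.741 -0.459] q [-0.76 -0.75  2.22  1.1   1.77  2.7 ] True
-2.3 6 0.991 tcp [0.17  0.607 0.39 ] tz [ 0.349  0.934 -0.074] q [ 1.14 -0.05  2.42  3.03  0.73  2.7 ]
[np.float64(-0.58), np.float64(0.33), np.float64(0.73), -0.25] [ 0.48  0.77 -0.42] [-0.29 -0.75  2.26  1.11  1.36  2.42]
[np.float64(-0.39), np.float64(-0.77), np.float64(0.47), 0.25] [ 0.46  0.82 -0.35] [ 0.05 -0.46  2.2   1.26  0.99  2.7 ]
[np.float64(-0.83), np.float64(-0.41), np.float64(-0.34), 0.25] [ 0.44  0.87 -0.21] [-0.27 -0.35  2.29  1.44  1.31  2.7 ]
[np.float64(-0.7), np.float64(0.69), np.float64(0.12), 0.25] [ 0.45  0.89 -0.1 ] [ 0.26 -0.27  2.45  1.95  0.92  2.7 ]
[np.float64(0.21), np.float64(0.92), np.float64(0.31), 0.25] [ 0.4   0.91 -0.08] [ 0.73 -0.18  2.48  2.49  0.75  2.7 ]
[np.float64(0.54), np.float64(0.75), np.float64(0.36), 0.25] [ 0.35  0.93 -0.07] [ 1.14 -0.05  2.42  3.03  0.73  2.7 ]
```

>>> jog_arm(steps="-0.58 0.33 0.73 -0.25;-0.58 0.33 0.73 -0.25;-0.58 0.33 0.73 -0.25")

```text
t: 41.6
tcp_pos: [0.2235, 0.3733, 0.3921]
tool_rot: [-1.595, 1.224, 0.086]
wrist_force: [-0.6, 0.0, -1.0]
width: 0.094
grip_force: 0.0
```

>>> jog_arm(steps="-0.39 -0.77 0.47 0.25;-0.39 -0.77 0.47 0.25;-0.39 -0.77 0.47 0.25")

```text
t: 41.9
tcp_pos: [0.2468, 0.3658, 0.4479]
tool_rot: [-1.364, 1.458, 0.332]
wrist_force: [0.4, -0.4, -0.8]
width: 0.094
grip_force: 0.0
```

>>> jog_arm(steps="-0.83 -0.41 -0.34 0.25;-0.83 -0.41 -0.34 0.25;-0.83 -0.41 -0.34 0.25")

```text
t: 42.2
tcp_pos: [0.2592, 0.3381, 0.4787]
tool_rot: [-1.273, 1.565, 0.441]
wrist_force: [0.2, 0.3, 0.2]
width: 0.0941
grip_force: 0.0
```

```bash
python3 dirs.py 0 -1 0; export OMP_NUM_THREADS=1;  timeout 400 python3 b2.py 12 12
```

```text
[ 0.5  -0.37 -0.78] tcp [0.259 0.338 0.479] tz [ 0.473  0.781 -0.407] tilt 66.0 q [-1.39 -0.75  2.07  1.22  2.44  2.7 ]
tcp [0.259 0.338 0.479] tz [ 0.473  0.781 -0.407] q [-1.39 -0.75  2.07  1.22  2.44  2.7 ] True
-2.3 5 0.988 tcp [0.18  0.416 0.402] tz [ 0.254  0.955 -0.153] q [-0.68 -0.55  2.49  1.26  1.89  2.7 ]
[np.float64(-0.5), np.float64(0.37), np.float64(0.77), -0.25] [ 0.46  0.8  -0.38] [-0.85 -0.75  2.08  1.24  1.97  2.47]
[np.float64(-0.23), np.float64(0.87), np.float64(0.42), 0.25] [ 0.41  0.84 -0.35] [-0.64 -0.75  2.37  1.2   1.73  2.7 ]
[np.float64(-0.41), np.float64(0.85), np.float64(0.31), -0.25] [ 0.36  0.88 -0.32] [-0.1  -0.75  2.41  1.25  1.27  2.38]
[np.float64(-0.86), np.float64(0.07), np.float64(-0.48), 0.25] [ 0.31  0.92 -0.25] [-0.15 -0.75  2.45  1.34  1.36  2.7 ]
[np.float64(-0.9), np.float64(-0.34), np.float64(-0.25), 0.25] [ 0.25  0.96 -0.15] [-0.68 -0.55  2.49  1.26  1.89  2.7 ]
```

>>> jog_arm(steps="-0.5 0.37 0.77 -0.25;-0.5 0.37 0.77 -0.25;-0.5 0.37 0.77 -0.25")

```text
t: 42.5
tcp_pos: [0.2471, 0.3646, 0.4715]
tool_rot: [-1.407, 1.421, 0.289]
wrist_force: [0.2, 1.0, -0.5]
width: 0.0941
grip_force: 0.0
```

>>> jog_arm(steps="-0.23 0.87 0.42 0.25;-0.23 0.87 0.42 0.25;-0.23 0.87 0.42 0.25")

```text
t: 42.8
tcp_pos: [0.2179, 0.3833, 0.3725]
tool_rot: [-1.169, 1.631, 0.668]
wrist_force: [0.5, -0.4, -0.3]
width: 0.0937
grip_force: 0.0
```

>>> jog_arm(steps="-0.41 0.85 0.31 -0.25;-0.41 0.85 0.31 -0.25;-0.41 0.85 0.31 -0.25")

```text
t: 43.1
tcp_pos: [0.1888, 0.4065, 0.3688]
tool_rot: [-1.338, 1.468, 0.516]
wrist_force: [-0.8, 1.3, 0.3]
width: 0.0939
grip_force: 0.0
```

>>> jog_arm(steps="-0.86 0.07 -0.48 0.25;-0.86 0.07 -0.48 0.25;-0.86 0.07 -0.48 0.25")

```text
t: 43.4
tcp_pos: [0.1909, 0.389, 0.4036]
tool_rot: [-1.281, 1.571, 0.685]
wrist_force: [1.1, -0.4, -0.7]
width: 0.0938
grip_force: 0.0
```

```bash
python3 dirs.py 0 -1 0; export OMP_NUM_THREADS=1;  timeout 400 python3 b2.py 10 8; date; ls -l --time-sort --time-style=+%T h.py pics/top0.png
```

```text
[ 0.41 -0.29 -0.87] tcp [0.191 0.389 0.404] tz [ 0.324  0.866 -0.381] tilt 67.6 q [-1.12 -0.75  2.27  1.09  2.28  2.7 ]
tcp [0.191 0.389 0.404] tz [ 0.324  0.866 -0.381] q [-1.12 -0.75  2.27  1.09  2.28  2.7 ] True
-2.3 3 0.986 tcp [0.28  0.388 0.399] tz [ 0.291  0.944 -0.159] q [-0.42 -0.28  2.42  1.37  1.58  2.7 ]
[np.float64(-0.4), np.float64(0.29), np.float64(0.86), -0.25] [ 0.32  0.88 -0.34] [-0.58 -0.75  2.32  1.21  1.78  2.46]
[np.float64(-0.24), np.float64(-0.96), np.float64(-0.02), 0.25] [ 0.31  0.91 -0.29] [-0.58 -0.48  2.22  1.23  1.76  2.7 ]
[np.float64(-0.89), np.float64(0.05), np.float64(0.43), 0.25] [ 0.29  0.94 -0.16] [-0.42 -0.28  2.42  1.37  1.58  2.7 ]
Mon Nov 30 01:10:17 UTC 2026ls: unrecognized option '--time-sort'
Try 'ls --help' for more information.
```

>>> jog_arm(steps="-0.4 0.29 0.86 -0.25;-0.4 0.29 0.86 -0.25;-0.4 0.29 0.86 -0.25")

```text
t: 43.7
tcp_pos: [0.1799, 0.4102, 0.3974]
tool_rot: [-1.432, 1.363, 0.474]
wrist_force: [0.1, -0.4, -0.7]
width: 0.094
grip_force: 0.0
```

>>> jog_arm(steps="-0.24 -0.96 -0.02 0.25;-0.24 -0.96 -0.02 0.25;-0.24 -0.96 -0.02 0.25")

```text
t: 44.0
tcp_pos: [0.1993, 0.3874, 0.4307]
tool_rot: [-1.318, 1.501, 0.62]
wrist_force: [0.9, 0.2, -0.9]
width: 0.0942
grip_force: 0.0
```

>>> jog_arm(steps="-0.89 0.05 0.43 0.25;-0.89 0.05 0.43 0.25;-0.89 0.05 0.43 0.25")

```text
t: 44.3
tcp_pos: [0.2048, 0.3619, 0.4424]
tool_rot: [-1.058, 1.729, 0.864]
wrist_force: [-1.8, 0.7, -0.1]
width: 0.094
grip_force: 0.0
```

```bash
python3 dirs.py 0 -1 0; export OMP_NUM_THREADS=1; sed -i 's/>.985/>.991/' beam.py;  timeout 400 python3 b2.py 8 8; date; stat -c %y h.py
```

```text
[ 0.28 -0.39 -0.88] tcp [0.205 0.362 0.442] tz [ 0.333  0.877 -0.347] tilt 69.7 q [-1.57 -0.75  2.21  0.94  2.71  2.7 ]
tcp [0.205 0.362 0.442] tz [ 0.333  0.877 -0.347] q [-1.57 -0.75  2.21  0.94  2.71  2.7 ] False
-2.3 4 0.992 tcp [0.362 0.358 0.407] tz [ 0.348  0.935 -0.066] q [-0.42 -0.09  2.41  1.48  1.57  2.7 ]
[np.float64(-0.5), np.float64(-0.69), np.float64(-0.51), -0.25] [ 0.35  0.87 -0.34] [-1.03 -0.47  1.98  1.18  2.21  2.6 ]
[np.float64(-0.16), np.float64(-0.47), np.float64(0.85), 0.25] [ 0.35  0.9  -0.25] [-0.62 -0.26  2.22  1.24  1.7   2.7 ]
[np.float64(-0.84), np.float64(0.25), np.float64(0.46), 0.25] [ 0.35  0.93 -0.12] [-0.39 -0.09  2.44  1.47  1.51  2.7 ]
[np.float64(-0.93), np.float64(0.33), np.float64(-0.11), 0] [ 0.35  0.94 -0.07] [-0.42 -0.09  2.41  1.48  1.57  2.7 ]
Mon Nov 30 01:10:44 UTC 2026
2026-11-30 00:32:20.092496690 +0000
```

```bash
cat > goto.py <<'E'
from fs import *
import sys
q=np.array(json.loads(open("log.jsonl").readlines()[-1])[0]);a=[float(v) for v in sys.argv[1:]]
for i in range(0,len(a),4):
    for k in range(int(4)):
        p,M,_=fkj(q);e=np.array(a[i:i+3])-p
        if np.linalg.norm(e)<.004 and k: break
        d=np.round(e@M/.25,3);n=max(np.linalg.norm(d),1e-9);d=np.round(d*min(1,.99/n),3);q=call(q,[[*d,a[i+3]]]*5);print(d,a[i+3],show(q))
E
python3 goto.py .45 .2 .42 -.05;  python3 goto.py .5 .1 .42 -.05
```

```text
[ 0.039 -0.973 -0.176] -0.05 tcp [0.348 0.243 0.431] tz [ 0.333  0.877 -0.347] q [-0.78 -0.25  2.1   1.1   1.85  2.67]
[ 0.069 -0.438  0.001] -0.05 tcp [0.45 0.2  0.42] tz [ 0.333  0.877 -0.347] q [-0.66 -0.04  1.98  1.13  1.71  2.49]
[ 0.073 -0.938 -0.309] -0.05 tcp [0.353 0.217 0.432] tz [ 0.333  0.877 -0.347] q [-0.84 -0.22  2.08  1.07  1.89  2.63]
[ 0.158 -0.71  -0.196] -0.05 tcp [0.5  0.1  0.42] tz [ 0.333  0.877 -0.347] q [-0.77  0.1   1.82  1.09  1.8   2.45]
```

>>> jog_arm(steps="0.04 -0.97 -0.18 -0.05;0.04 -0.97 -0.18 -0.05;0.04 -0.97 -0.18 -0.05;0.04 -0.97 -0.18 -0.05;0.04 -0.97 -0.18 -0.05")

```text
t: 44.8
tcp_pos: [0.3344, 0.2673, 0.4277]
tool_rot: [-1.187, 1.61, 0.772]
wrist_force: [-1.7, -0.9, 1.2]
width: 0.0939
grip_force: 0.0
```

>>> jog_arm(steps="0.07 -0.44 0 -0.05;0.07 -0.44 0 -0.05;0.07 -0.44 0 -0.05;0.07 -0.44 0 -0.05")

```text
t: 45.2
tcp_pos: [0.437, 0.2234, 0.416]
tool_rot: [-1.292, 1.5, 0.675]
wrist_force: [-1.0, 1.0, 0.2]
width: 0.094
grip_force: 0.0
```

```bash
python3 dirs.py 0 -1 0; export OMP_NUM_THREADS=1; timeout 400 python3 b2.py 8 8
```

```text
[ 0.38 -0.27 -0.88] tcp [0.437 0.223 0.416] tz [ 0.324  0.882 -0.341] tilt 70.0 q [-0.63 -0.07  2.01  1.14  1.68  2.49]
tcp [0.437 0.223 0.416] tz [ 0.324  0.882 -0.341] q [-0.63 -0.07  2.01  1.14  1.68  2.49] True
-2.3 3 0.991 tcp [0.344 0.326 0.379] tz [ 0.352  0.934 -0.06 ] q [-0.6  -0.04  2.49  1.34  1.68  2.7 ]
[np.float64(-0.91), np.float64(0.06), np.float64(0.38), 0.25] [ 0.34  0.91 -0.23] [-0.52 -0.05  2.17  1.29  1.59  2.7 ]
[np.float64(-0.53), np.float64(0.81), np.float64(0.19), 0.25] [ 0.35  0.93 -0.11] [-0.53 -0.02  2.51  1.38  1.58  2.7 ]
[np.float64(-0.87), np.float64(0.45), np.float64(-0.11), 0] [ 0.35  0.93 -0.06] [-0.6  -0.04  2.49  1.34  1.68  2.7 ]
```

>>> jog_arm(steps="-0.91 0.06 0.38 0.25;-0.91 0.06 0.38 0.25;-0.91 0.06 0.38 0.25")

```text
t: 45.5
tcp_pos: [0.4252, 0.288, 0.4042]
tool_rot: [-0.993, 1.629, 0.929]
wrist_force: [0.9, 0.6, -1.1]
width: 0.0939
grip_force: 0.0
```

>>> jog_arm(steps="-0.53 0.81 0.19 0.25;-0.53 0.81 0.19 0.25;-0.53 0.81 0.19 0.25")

```text
t: 45.8
tcp_pos: [0.3458, 0.3441, 0.3565]
tool_rot: [-0.669, 1.716, 1.225]
wrist_force: [0.4, -0.8, -0.9]
width: 0.0938
grip_force: 0.0
```

```bash
python3 dirs.py 0 -1 0; export OMP_NUM_THREADS=1; timeout 400 python3 b2.py 8 8
```

```text
[-0.07 -0.36 -0.93] tcp [0.346 0.344 0.356] tz [ 0.354  0.929 -0.108] tilt 83.8 q [-0.51 -0.04  2.5   1.39  1.58  2.7 ]
tcp [0.346 0.344 0.356] tz [ 0.354  0.929 -0.108] q [-0.51 -0.04  2.5   1.39  1.58  2.7 ] True
-2.3 1 0.991 tcp [0.343 0.331 0.383] tz [ 0.353  0.934 -0.059] q [-0.59 -0.05  2.49  1.36  1.67  2.7 ]
[np.float64(-0.88), np.float64(0.44), np.float64(-0.11), 0] [ 0.35  0.93 -0.06] [-0.59 -0.05  2.49  1.36  1.67  2.7 ]
```

```bash
cat > roll.py <<'E'
from fs import *
q=np.array(json.loads(open("log.jsonl").readlines()[-1])[0]);p,M,_=fkj(q)
a=np.degrees(np.arctan2(M[2,1],M[2,0])) # turn t: y'z = -sin t*Mzx+cos t*Mzy=0
t=[(x+180)%360-180 for x in(a,a+180)]
print("turns to level y (deg)",np.round(t,1),"/180:",np.round(np.array(t)/180,4),"q6 then",np.round(q[5]+np.radians(t),2))
E
python3 roll.py
python3 - <<'E'
from m import *
for n in("top","side"):
    p=ctrl.snapshot(n);W=cloud(p);ok=~np.isnan(W[...,0])
    for nm,c in (("l",(.614,.279)),("y",(.495,.30)),("m",(.625,-.3))):
        B=blob(W,ok,c,.075);B=B[B[:,2]<.16];print(n,nm,rect(B,.06,.2),"cap",rect(B,B[:,2].max()-.014,.2),round(B[:,2].max(),3))
E
python3 goto.py .46 .2 .35 0 .535 .09 .2 0 .535 .09 .09 0 .6 .243 .09 0 .6174 .289 .09 0
```

```text
turns to level y (deg) [153.5 -26.5] /180: [ 0.8526 -0.1474] q6 then [5.38 2.24]
top l [6.12400e-01 2.80600e-01 5.97000e-02 5.89000e-02 8.37921e+01 6.40000e+02] cap [6.12700e-01 2.80300e-01 3.33000e-02 3.16000e-02 8.85368e+01 1.52000e+02] 0.152
top y [4.92900e-01 3.15900e-01 5.88000e-02 5.87000e-02 5.91519e+01 6.60000e+02] cap [4.92900e-01 3.15900e-01 3.22000e-02 3.33000e-02 1.69733e+01 1.57000e+02] 0.153
top m [ 6.24000e-01 -2.99800e-01  5.06000e-02  5.07000e-02  6.90238e+01
  4.37000e+02] cap [ 6.23800e-01 -2.99700e-01  2.75000e-02  2.80000e-02  4.79198e+01
  1.11000e+02] 0.136
side l [6.14700e-01 2.77600e-01 5.87000e-02 5.96000e-02 8.14866e+01 6.69000e+02] cap [6.15000e-01 2.80100e-01 3.46000e-02 3.37000e-02 7.14705e+01 1.03000e+02] 0.15
side y [4.94400e-01 3.14100e-01 6.15000e-02 5.93000e-02 6.16547e+01 7.27000e+02] cap [4.94900e-01 3.13700e-01 3.42000e-02 3.14000e-02 7.05168e+01 9.40000e+01] 0.151
side m [ 6.26300e-01 -3.01800e-01  5.11000e-02  5.07000e-02  6.96628e+01
  1.09900e+03] cap [ 6.26200e-01 -3.00300e-01  2.90000e-02  2.91000e-02  6.68558e+01
  2.29000e+02] 0.134
[-0.224 -0.596 -0.371] 0.0 tcp [0.46 0.2  0.35] tz [ 0.354  0.929 -0.108] q [-0.71  0.21  2.23  1.24  1.71  2.7 ]
[ 0.368 -0.672 -0.238] 0.0 tcp [0.535 0.09  0.2  ] tz [ 0.354  0.929 -0.108] q [-0.78  0.61  2.1   1.15  1.64  2.42]
[ 0.391 -0.195  0.048] 0.0 tcp [0.535 0.09  0.09 ] tz [ 0.354  0.929 -0.108] q [-0.78  0.84  2.13  1.15  1.53  2.19]
[-0.075  0.01   0.66 ] 0.0 tcp [0.6   0.243 0.09 ] tz [ 0.354  0.929 -0.108] q [-0.43  0.84  2.16  1.49  1.47  2.19]
[-0.018  0.009  0.196] 0.0 tcp [0.617 0.289 0.09 ] tz [ 0.354  0.929 -0.108] q [-0.33  0.84  2.14  1.59  1.46  2.2 ]
```

>>> jog_arm(steps="-0.224 -0.596 -0.371 -0.147;-0.224 -0.596 -0.371 -0.147;-0.224 -0.596 -0.371 -0.147;-0.224 -0.596 -0.371 -0.147;-0.224 -0.596 -0.371 -0.147")

```text
t: 46.4
tcp_pos: [0.4681, 0.1935, 0.3515]
tool_rot: [-1.002, 1.45, 0.885]
wrist_force: [-0.7, 0.2, 0.2]
width: 0.094
grip_force: 0.0
```

```bash
python3 dirs.py 0 0 1; python3 roll.py; python3 goto.py .535 .075 .2 0 .535 .075 .09 0
```

```text
[-0.99 -0.01 -0.11] tcp [0.468 0.193 0.351] tz [ 0.359  0.927 -0.111] tilt 83.6 q [-0.71  0.21  2.21  1.24  1.7   2.24]
turns to level y (deg) [-179.5    0.5] /180: [-0.9972  0.0028] q6 then [-0.89  2.25]
[ 0.644 -0.416 -0.276] 0.0 tcp [0.535 0.075 0.2  ] tz [ 0.359  0.927 -0.111] q [-0.8   0.61  2.09  1.13  1.65  1.96]
[0.437 0.004 0.049] 0.0 tcp [0.535 0.075 0.09 ] tz [ 0.359  0.927 -0.111] q [-0.8   0.83  2.12  1.13  1.54  1.74]
```

>>> jog_arm(steps="0.644 -0.416 -0.276 0.003;0.644 -0.416 -0.276 0.003;0.644 -0.416 -0.276 0.003;0.644 -0.416 -0.276 0.003;0.644 -0.416 -0.276 0.003")

```text
t: 46.9
tcp_pos: [0.5331, 0.0765, 0.1945]
tool_rot: [-0.992, 1.461, 0.9]
wrist_force: [-0.3, -0.1, 0.2]
width: 0.094
grip_force: 0.0
```

>>> jog_arm(steps="0.2 0 0.02 0;0.3 0 0.03 0;0.4 0 0.045 0;0.437 0 0.049 0;0.437 0 0.049 0")

```text
t: 47.4
tcp_pos: [0.5294, 0.081, 0.0893]
tool_rot: [-0.995, 1.456, 0.902]
wrist_force: [0.8, 0.5, 0.8]
width: 0.0941
grip_force: 0.0
```

```bash
python3 dirs.py 0 0 1; python3 roll.py; python3 goto.py .6174 .290 .09 0; python3 - <<'E'
from h import *
p=ctrl.snapshot("side");save(p,"s9.png",1.3)
E
```

```text
[-0.99  0.01 -0.11] tcp [0.529 0.081 0.089] tz [ 0.354  0.929 -0.109] tilt 83.8 q [-0.8   0.84  2.13  1.12  1.54  1.74]
turns to level y (deg) [179.5  -0.5] /180: [ 0.9975 -0.0025] q6 then [4.87 1.73]
[-0.102 -0.031  0.9  ] 0.0 tcp [0.617 0.29  0.09 ] tz [ 0.354  0.929 -0.109] q [-0.33  0.83  2.14  1.59  1.46  1.75]
```

View pics/s9.png

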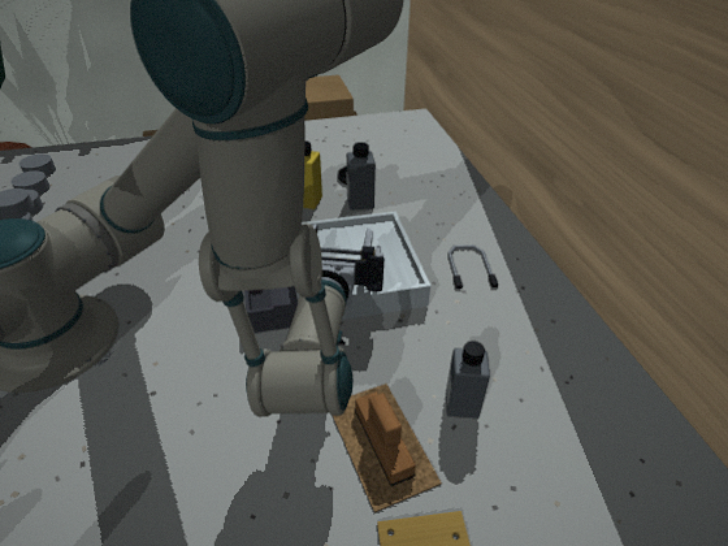

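>>> jog_arm(steps="-0.102 -0.031 0.2 0;-0.102 -0.031 0.4 0;-0.102 -0.031 0.55 0;-0.102 -0.031 0.65 0;-0.102 -0.031 0.7 0")

```text
t: 47.95
tcp_pos: [0.5992, 0.2457, 0.0966]
tool_rot: [-0.998, 1.454, 0.903]
wrist_force: [-0.4, -0.3, 0.3]
width: 0.0943
grip_force: 0.0
```

```bash
python3 dirs.py 0 0 1; python3 goto.py .6174 .290 .09 0; python3 roll.py
```

```text
[-0.99  0.01 -0.11] tcp [0.599 0.246 0.097] tz [ 0.352  0.93  -0.108] tilt 83.8 q [-0.43  0.82  2.16  1.49  1.47  1.74]
[ 0.005 -0.007  0.193] 0.0 tcp [0.617 0.29  0.09 ] tz [ 0.352  0.93  -0.108] q [-0.33  0.83  2.14  1.59  1.46  1.75]
turns to level y (deg) [179.7  -0.3] /180: [ 0.9982 -0.0018] q6 then [4.88 1.74]
```

>>> jog_arm(steps="0 -0.007 0.05 0;0 -0.007 0.1 0;0 -0.007 0.15 0;0 -0.007 0.19 0;0 -0.007 0.19 0")

```text
t: 48.45
tcp_pos: [0.6183, 0.2873, 0.0889]
tool_rot: [-0.995, 1.457, 0.903]
wrist_force: [-0.2, -0.7, 0.2]
width: 0.0937
grip_force: 0.0
```

>>> jog_arm(steps="0 0 0 0;0 0 0 0;0 0 0 0;0 0 0 0;0 0 0 0", jaw=1, newtons=60)

```text
t: 48.95
tcp_pos: [0.6195, 0.2857, 0.0894]
tool_rot: [-0.993, 1.457, 0.9]
wrist_force: [0.9, -1.3, 0.2]
width: 0.0604
grip_force: 58.0
```

>>> jog_arm(steps="0 0 0 0;0 0 0 0;0 0 0 0;0 0 0 0;0 0 0 0")

```text
t: 49.45
tcp_pos: [0.6188, 0.2864, 0.0894]
tool_rot: [-0.994, 1.457, 0.901]
wrist_force: [1.7, -1.7, 3.2]
width: 0.0605
grip_force: 58.1
```

```bash
python3 pl.py; python3 goto.py .59 .22 .33 0
```

```text
t 49.45 tcp [0.6188 0.2864 0.0894] psi -115.07 tz [ 0.355  0.928 -0.109] F [ 1.7 -1.7  3.2] w 0.0605 g 58.1 q [-0.33  0.84  2.14  1.58  1.46  1.75]
[-0.911  0.019 -0.386] 0.0 tcp [0.59  0.221 0.326] tz [ 0.355  0.928 -0.109] q [-0.48  0.37  2.03  1.41  1.57  2.31]
```

>>> jog_arm(steps="-0.1 0 -0.01 0;-0.25 0 -0.03 0;-0.45 0 -0.05 0;-0.65 0.01 -0.15 0;-0.85 0.02 -0.3 0")

```text
t: 49.95
tcp_pos: [0.5982, 0.2496, 0.2911]
tool_rot: [-1.0, 1.462, 0.905]
wrist_force: [0.5, 0.3, -2.5]
width: 0.0602
grip_force: 58.0
```

```bash
python3 pl.py; python3 - <<'E'
from fs import *
q=np.array(json.loads(open("log.jsonl").readlines()[-1])[0])
for k in range(6):
    q=call(q,[[0,0,0,-.24]]*5);print(show(q))
E
```

```text
t 49.95 tcp [0.5982 0.2496 0.2911] psi -116.17 tz [ 0.35   0.93  -0.116] F [ 0.5  0.3 -2.5] w 0.0602 g 58.0 q [-0.42  0.43  2.06  1.45  1.52  2.23]
tcp [0.598 0.25  0.291] tz [ 0.35   0.93  -0.116] q [-0.42  0.43  2.06  1.45  1.52  1.48]
tcp [0.598 0.25  0.291] tz [ 0.35   0.93  -0.116] q [-0.42  0.43  2.06  1.45  1.52  0.73]
tcp [0.598 0.25  0.291] tz [ 0.35   0.93  -0.116] q [-0.42  0.43  2.06  1.45  1.52 -0.02]
tcp [0.598 0.25  0.291] tz [ 0.35   0.93  -0.116] q [-0.42  0.43  2.06  1.45  1.52 -0.77]
tcp [0.598 0.25  0.291] tz [ 0.35   0.93  -0.116] q [-0.42  0.43  2.06  1.45  1.52 -1.52]
tcp [0.598 0.25  0.291] tz [ 0.35   0.93  -0.116] q [-0.42  0.43  2.06  1.45  1.52 -2.27]
```

>>> jog_arm(steps="0 0 0 -0.2;0 0 0 -0.2;0 0 0 -0.2;0 0 0 -0.2;0 0 0 -0.2")

```text
t: 50.45
tcp_pos: [0.5994, 0.2489, 0.2895]
tool_rot: [-1.35, 1.042, 0.442]
wrist_force: [0.1, -0.9, -4.7]
width: 0.0602
grip_force: 58.1
```

>>> jog_arm(steps="0 0 0 -0.2;0 0 0 -0.2;0 0 0 -0.2;0 0 0 -0.2;0 0 0 -0.2")

```text
t: 50.95
tcp_pos: [0.5999, 0.2487, 0.2904]
tool_rot: [-1.585, 0.568, -0.028]
wrist_force: [0.3, -0.2, -3.3]
width: 0.0599
grip_force: 58.1
```

>>> jog_arm(steps="0 0 0 -0.2;0 0 0 -0.2;0 0 0 -0.2;0 0 0 -0.2;0 0 0 -0.2")

```text
t: 51.45
tcp_pos: [0.6003, 0.2485, 0.2911]
tool_rot: [-1.707, 0.052, -0.499]
wrist_force: [0.5, -0.2, -3.3]
width: 0.0601
grip_force: 58.0
```

>>> jog_arm(steps="0 0 0 -0.2;0 0 0 -0.2;0 0 0 -0.2;0 0 0 -0.2;0 0 0 -0.2")

```text
t: 51.95
tcp_pos: [0.6006, 0.2484, 0.2915]
tool_rot: [-1.707, -0.497, -0.959]
wrist_force: [1.1, -0.4, -3.5]
width: 0.0599
grip_force: 58.0
```

>>> jog_arm(steps="0 0 0 -0.2;0 0 0 -0.2;0 0 0 -0.2;0 0 0 -0.2;0 0 0 -0.2")

```text
t: 52.45
tcp_pos: [0.6007, 0.2483, 0.2918]
tool_rot: [-1.572, -1.069, -1.395]
wrist_force: [-0.5, -0.3, -4.0]
width: 0.06
grip_force: 58.0
```

>>> jog_arm(steps="0 0 0 0;0 0 0 0;0 0 0 0;0 0 0 0;0 0 0 0")

```text
t: 52.95
tcp_pos: [0.601, 0.2482, 0.2923]
tool_rot: [-1.571, -1.071, -1.398]
wrist_force: [0.1, -0.6, -3.5]
width: 0.0604
grip_force: 58.0
```

```bash
python3 pl.py; python3 roll.py; python3 - <<'E'
from h import *
p=ctrl.snapshot("side");save(p,"s10.png",1.3)
E
```

```text
t 52.95 tcp [0.601  0.2482 0.2923] psi 64.29 tz [ 0.354  0.929 -0.11 ] F [ 0.1 -0.6 -3.5] w 0.0604 g 58.0 q [-0.42  0.43  2.06  1.46  1.52 -0.91]
turns to level y (deg) [ -0.5 179.5] /180: [-0.003  0.997] q6 then [-0.92  2.22]
```

View pics/s10.png

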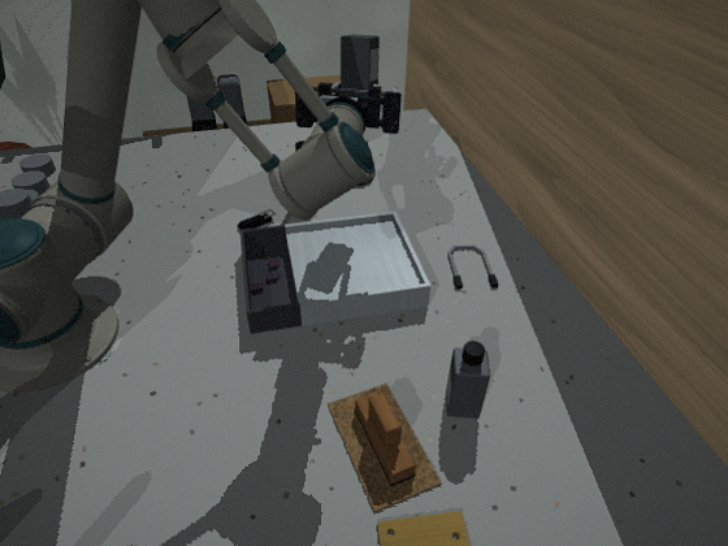

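>>> jog_arm(steps="0 0 0 0;0 0 0 0;0 0 0 0;0 0 0 0;0 0 0 0")

```text
t: 53.5
tcp_pos: [0.601, 0.2482, 0.2923]
tool_rot: [-1.57, -1.072, -1.399]
wrist_force: [-0.8, 0.1, -3.4]
width: 0.0601
grip_force: 58.0
```

>>> jog_arm(steps="0 0 0 0;0 0 0 0;0 0 0 0;0 0 0 0;0 0 0 0")

```text
t: 54.0
tcp_pos: [0.601, 0.2482, 0.2923]
tool_rot: [-1.57, -1.072, -1.399]
wrist_force: [-0.3, 1.4, -3.4]
width: 0.0607
grip_force: 58.0
```

>>> jog_arm(steps="0 0 0 0;0 0 0 0;0 0 0 0;0 0 0 0;0 0 0 0")

```text
t: 54.5
tcp_pos: [0.601, 0.2482, 0.2923]
tool_rot: [-1.57, -1.072, -1.399]
wrist_force: [-0.5, 0.2, -3.3]
width: 0.0599
grip_force: 58.0
```

>>> jog_arm(steps="0 0 0 0.2;0 0 0 0.2;0 0 0 0.2;0 0 0 0.2;0 0 0 0.2")

```text
t: 55.0
tcp_pos: [0.601, 0.2482, 0.2923]
tool_rot: [-1.706, -0.498, -0.962]
wrist_force: [0.4, 0.7, -3.5]
width: 0.0602
grip_force: 58.0
```

>>> jog_arm(steps="0 0 0 0.2;0 0 0 0.2;0 0 0 0.2;0 0 0 0.2;0 0 0 0.2")

```text
t: 55.5
tcp_pos: [0.601, 0.2482, 0.2923]
tool_rot: [-1.705, 0.05, -0.503]
wrist_force: [0.4, -0.5, -2.4]
width: 0.0601
grip_force: 58.0
```

>>> jog_arm(steps="0 0 0 0.2;0 0 0 0.2;0 0 0 0.2;0 0 0 0.2;0 0 0 0.2")

```text
t: 56.0
tcp_pos: [0.6009, 0.2482, 0.2923]
tool_rot: [-1.583, 0.565, -0.033]
wrist_force: [0.9, -0.5, -3.2]
width: 0.0601
grip_force: 58.1
```

>>> jog_arm(steps="0 0 0 0.2;0 0 0 0.2;0 0 0 0.2;0 0 0 0.2;0 0 0 0.2")

```text
t: 56.5
tcp_pos: [0.6009, 0.2482, 0.2923]
tool_rot: [-1.347, 1.037, 0.438]
wrist_force: [-0.2, -0.5, -3.6]
width: 0.0604
grip_force: 58.1
```

>>> jog_arm(steps="0 0 0 0.197;0 0 0 0.197;0 0 0 0.197;0 0 0 0.197;0 0 0 0.197")

```text
t: 57.0
tcp_pos: [0.601, 0.2482, 0.2924]
tool_rot: [-1.004, 1.449, 0.892]
wrist_force: [0.6, -0.8, -3.1]
width: 0.0601
grip_force: 58.0
```

```bash
python3 pl.py; python3 roll.py; python3 goto.py .566 .105 .22 0 .566 .105 .131 0
```

```text
t 57.00 tcp [0.601  0.2482 0.2924] psi -108.23 tz [ 0.354  0.929 -0.11 ] F [ 0.6 -0.8 -3.1] w 0.0601 g 58.0 q [-0.42  0.43  2.06  1.46  1.52  2.21]
turns to level y (deg) [-179.7    0.3] /180: [-0.9984  0.0016] q6 then [-0.92  2.22]
[ 0.352 -0.073 -0.55 ] 0.0 tcp [0.566 0.105 0.22 ] tz [ 0.354  0.929 -0.11 ] q [-0.71  0.58  2.05  1.21  1.64  2.04]
[0.354 0.002 0.039] 0.0 tcp [0.566 0.105 0.131] tz [ 0.354  0.929 -0.11 ] q [-0.71  0.75  2.09  1.21  1.57  1.85]
```

>>> jog_arm(steps="0.1 -0.02 -0.2 0;0.2 -0.05 -0.4 0;0.352 -0.073 -0.55 0;0.352 -0.073 -0.55 0;0.352 -0.073 -0.55 0")

```text
t: 57.5
tcp_pos: [0.5673, 0.1025, 0.2189]
tool_rot: [-0.999, 1.451, 0.891]
wrist_force: [0.1, 0.2, -3.0]
width: 0.0602
grip_force: 58.0
```

>>> jog_arm(steps="0 0 0 0;0 0 0 0")

```text
t: 57.7
tcp_pos: [0.5656, 0.1065, 0.221]
tool_rot: [-1.003, 1.449, 0.895]
wrist_force: [0.5, 0.5, -3.8]
width: 0.0602
grip_force: 58.0
```

```bash
python3 pl.py; python3 roll.py; python3 goto.py .566 .105 .131 0; python3 - <<'E'
from m import *
for n in("side","top"):
    p=ctrl.snapshot(n);W=cloud(p);px=p["pixels"].astype(int)
    if n=="side": save(p,"s11.png",1.0)
    for z in (.135,.15,.17,.19,.21,.225,.245):
        m=(abs(W[...,2]-z)<.006)&(np.hypot(W[...,0]-.562,W[...,1]-.096)<.055)
        X=W[m]
        if len(X)>8: print(n,z,len(X),np.round(np.r_[X.min(0)[:2],X.max(0)[:2]],3))
E
```

```text
t 57.70 tcp [0.5656 0.1065 0.221 ] psi -109.05 tz [ 0.353  0.929 -0.109] F [ 0.5  0.5 -3.8] w 0.0602 g 58.0 q [-0.71  0.58  2.05  1.21  1.64  2.04]
turns to level y (deg) [-179.8    0.2] /180: [-0.999  0.001] q6 then [-1.1   2.04]
[ 0.358 -0.003  0.034] 0.0 tcp [0.566 0.105 0.131] tz [ 0.353  0.929 -0.109] q [-0.71  0.75  2.09  1.21  1.57  1.85]
side 0.21 38 [0.528 0.069 0.576 0.105]
side 0.225 137 [0.518 0.064 0.596 0.122]
side 0.245 187 [0.528 0.069 0.59  0.133]
top 0.15 15 [0.527 0.069 0.58  0.082]
top 0.17 14 [0.53  0.069 0.58  0.075]
top 0.19 17 [0.526 0.07  0.58  0.119]
top 0.21 20 [0.527 0.071 0.58  0.128]
top 0.225 49 [0.514 0.046 0.592 0.121]
top 0.245 256 [0.525 0.071 0.586 0.134]
```

View pics/s11.png

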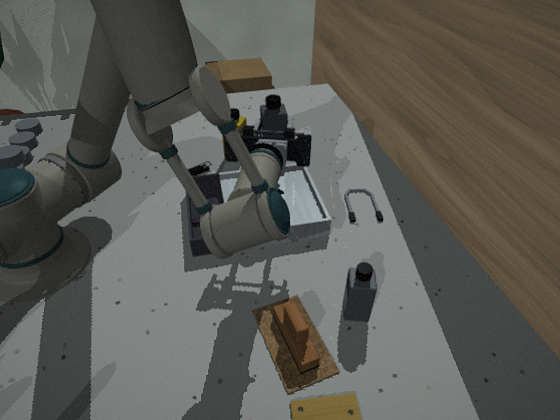

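>>> jog_arm(steps="0.1 0 0.01 0.001;0.2 0 0.02 0.001;0.28 0 0.03 0.001;0.33 0 0.034 0.001;0.358 0 0.034 0.001")

```text
t: 58.3
tcp_pos: [0.5658, 0.1043, 0.1299]
tool_rot: [-0.999, 1.453, 0.898]
wrist_force: [1.5, -3.6, 2.8]
width: 0.0602
grip_force: 58.3
```

>>> jog_arm(steps="0 0 0 0;0 0 0 0;0 0 0 0;0.004 0 0 0;0.004 0 0 0")

```text
t: 58.8
tcp_pos: [0.5657, 0.1034, 0.1301]
tool_rot: [-0.998, 1.452, 0.897]
wrist_force: [0.1, -1.1, -0.4]
width: 0.0603
grip_force: 58.1
```

```bash
python3 pl.py; date
```

```text
t 58.80 tcp [0.5657 0.1034 0.1301] psi -111.54 tz [ 0.355  0.929 -0.108] F [ 0.1 -1.1 -0.4] w 0.0603 g 58.1 q [-0.72  0.76  2.09  1.2   1.57  1.85]
Mon Nov 30 01:15:35 UTC 2026
```

>>> jog_arm(steps="0 0 0 0;0 0 0 0;0 0 0 0;0 0 0 0;0 0 0 0", jaw=0)

```text
t: 59.3
tcp_pos: [0.5655, 0.1036, 0.1292]
tool_rot: [-0.999, 1.453, 0.898]
wrist_force: [0.0, 0.3, -0.3]
width: 0.0934
grip_force: 0.0
```

>>> jog_arm(steps="0 0 -0.1 0;0 0 -0.25 0;0 0 -0.4 0;0 0 -0.55 0;0 0 -0.7 0")

```text
t: 59.8
tcp_pos: [0.5028, -0.0602, 0.1485]
tool_rot: [-0.999, 1.454, 0.898]
wrist_force: [0.6, 0.4, 0.4]
width: 0.0938
grip_force: 0.0
```

```bash
python3 pl.py; python3 - <<'E'
from m import *
for n in("side","top"):
    p=ctrl.snapshot(n);W=cloud(p);ok=~np.isnan(W[...,0])
    B=blob(W,ok,(.557,.1),.07);print(n,rect(B,.09,.2),"cap",rect(B,.17,.21),B[:,2].max(),"low",rect(B,.06,.1))
E
python3 scr.py
python3 goto.py .55 -.1 .3 0 .545 -.46 .3 0 .545 -.47 .09 0 .6293 -.2905 .09 0; python3 roll.py
```

```text
t 59.80 tcp [ 0.5028 -0.0602  0.1485] psi -112.23 tz [ 0.354  0.929 -0.109] F [0.6 0.4 0.4] w 0.0938 g 0.0 q [-1.01  0.75  1.93  0.94  1.74  1.94]
side [5.60300e-01 9.51000e-02 6.02000e-02 5.86000e-02 8.28624e+01 9.88000e+02] cap [5.59800e-01 9.52000e-02 3.42000e-02 3.31000e-02 8.41807e+01 1.74000e+02] 0.19053697322783286 low [5.46700e-01 8.26000e-02 4.07000e-02 7.70000e-02 4.38289e+01 3.14000e+02]
top [5.5810e-01 9.6800e-02 5.8100e-02 5.8600e-02 8.3544e+01 6.1600e+02] cap [5.57700e-01 9.73000e-02 3.36000e-02 3.26000e-02 4.66848e+01 1.69000e+02] 0.19483056252466624 low [5.42900e-01 8.37000e-02 3.75000e-02 7.70000e-02 3.97788e+01 4.40000e+01]
top bar [ 4.8740e-01 -3.3240e-01  3.5900e-02  1.3050e-01  7.9491e+00  2.4200e+02] grip [ 4.8740e-01 -3.3170e-01  2.3700e-02  6.0500e-02  7.7609e+00  2.1100e+02]
side bar [ 4.894e-01 -3.334e-01  3.640e-02  1.306e-01  8.627e+00  8.150e+02] grip [ 4.897e-01 -3.336e-01  2.410e-02  6.130e-02  7.693e+00  6.000e+02]
[-0.594 -0.233 -0.148] 0.0 tcp [ 0.55 -0.1   0.3 ] tz [ 0.354  0.929 -0.109] q [-0.98  0.58  1.7   1.06  1.94  2.3 ]
[ 0.1   -0.34  -0.924] 0.0 tcp [ 0.547 -0.347  0.3  ] tz [ 0.354  0.929 -0.109] q [-1.15  0.82  1.15  1.08  2.22  2.53]
[ 0.046 -0.155 -0.42 ] 0.0 tcp [ 0.54  -0.452  0.294] tz [ 0.359  0.927 -0.11 ] q [-1.2   0.97  0.83  1.18  2.33  2.7 ]
[-0.022 -0.031 -0.023] 0.0 tcp [ 0.541 -0.454  0.295] tz [ 0.363  0.925 -0.111] q [-1.2   0.97  0.83  1.19  2.33  2.7 ]
[-0.017 -0.024 -0.018] 0.0 tcp [ 0.542 -0.455  0.296] tz [ 0.366  0.924 -0.111] q [-1.2   0.97  0.82  1.19  2.33  2.7 ]
[ 0.826 -0.02   0.043] 0.0 tcp [ 0.545 -0.47   0.09 ] tz [ 0.366  0.924 -0.111] q [-1.21  1.18  0.86  1.    2.22  2.42]
[-0.087 -0.051  0.786] 0.0 tcp [ 0.629 -0.291  0.09 ] tz [ 0.366  0.924 -0.111] q [-1.03  1.04  1.25  1.02  1.96  2.26]
turns to level y (deg) [ 1.799e+02 -1.000e-01] /180: [ 9.992e-01 -8.000e-04] q6 then [5.08 1.94]
```

```bash
python3 goto.py .55 -.1 .27 0 .629 -.29 .25 0 .629 -.29 .088 0
```

```text
[-0.475 -0.233 -0.135] 0.0 tcp [ 0.55 -0.1   0.27] tz [ 0.354  0.929 -0.109] q [-0.98  0.61  1.73  1.04  1.91  2.25]
[ 0.143 -0.567 -0.585] 0.0 tcp [ 0.629 -0.29   0.25 ] tz [ 0.354  0.929 -0.109] q [-1.03  0.86  1.19  1.12  2.08  2.5 ]
[ 0.644 -0.001  0.071] 0.0 tcp [ 0.629 -0.29   0.088] tz [ 0.354  0.929 -0.109] q [-1.03  1.04  1.24  1.02  1.97  2.28]
```

>>> jog_arm(steps="-0.475 -0.233 -0.135 0;-0.475 -0.233 -0.135 0;-0.475 -0.233 -0.135 0;-0.475 -0.233 -0.135 0")

```text
t: 60.4
tcp_pos: [0.5522, -0.0982, 0.2731]
tool_rot: [-1.006, 1.45, 0.892]
wrist_force: [-0.2, 0.3, -1.0]
width: 0.0942
grip_force: 0.0
```

>>> jog_arm(steps="0.143 -0.567 -0.585 0;0.143 -0.567 -0.585 0;0.143 -0.567 -0.585 0;0.143 -0.567 -0.585 0;0.143 -0.567 -0.585 0")

```text
t: 60.9
tcp_pos: [0.6317, -0.2914, 0.2459]
tool_rot: [-0.996, 1.455, 0.898]
wrist_force: [-0.3, -0.3, -0.5]
width: 0.0944
grip_force: 0.0
```

>>> jog_arm(steps="0 0 0 0;0 0 0 0")

```text
t: 61.1
tcp_pos: [0.6294, -0.287, 0.2494]
tool_rot: [-0.997, 1.453, 0.902]
wrist_force: [-0.1, 0.3, -0.4]
width: 0.0939
grip_force: 0.0
```

```bash
python3 pl.py; python3 roll.py; python3 goto.py .629 -.29 .088 0; python3 - <<'E'
from m import *
for n in("side","top"):
    p=ctrl.snapshot(n);W=cloud(p);ok=~np.isnan(W[...,0])
    B=blob(W,ok,(.625,-.3),.07);print(n,rect(B,.05,.14),"cap",rect(B,.112,.14))
E
```

```text
t 61.10 tcp [ 0.6294 -0.287   0.2494] psi -113.65 tz [ 0.352  0.93  -0.107] F [-0.1  0.3 -0.4] w 0.0939 g 0.0 q [-1.02  0.86  1.2   1.12  2.08  2.5 ]
turns to level y (deg) [179.7  -0.3] /180: [ 0.9983 -0.0017] q6 then [5.63 2.49]
[ 0.643 -0.007  0.057] 0.0 tcp [ 0.629 -0.29   0.088] tz [ 0.352  0.93  -0.107] q [-1.03  1.04  1.24  1.02  1.97  2.28]
side [ 6.07500e-01 -3.01800e-01  2.82000e-02  5.78000e-02  1.12351e+01
  2.97000e+02] cap [ 6.15400e-01 -3.05200e-01  7.10000e-03  1.98000e-02  3.27593e+01
  4.50000e+01]
top [ 6.24500e-01 -2.99700e-01  5.05000e-02  5.24000e-02  6.89802e+01
  4.60000e+02] cap [ 6.24500e-01 -2.99100e-01  2.77000e-02  2.93000e-02  8.41029e+01
  1.23000e+02]
```

Bottle m is where expected; descend straight over it and close.

>>> jog_arm(steps="0.15 -0.007 0.02 -0.002;0.3 -0.007 0.03 -0.002;0.45 -0.007 0.045 -0.002;0.56 -0.007 0.055 -0.002;0.643 -0.007 0.057 -0.002")

```text
t: 61.7
tcp_pos: [0.6296, -0.2912, 0.0877]
tool_rot: [-1.002, 1.45, 0.896]
wrist_force: [0.2, -0.5, 0.1]
width: 0.094
grip_force: 0.0
```

>>> jog_arm(steps="0 0 0 0;0 0 0 0;0 0 0 0;0 0 0 0;0 0 0 0", jaw=1, newtons=60)

```text
t: 62.2
tcp_pos: [0.6302, -0.293, 0.0899]
tool_rot: [-1.005, 1.45, 0.891]
wrist_force: [0.1, -0.4, 0.3]
width: 0.0576
grip_force: 0.0
```

>>> jog_arm(steps="0 0 0 0;0 0 0 0;0 0 0 0;0 0 0 0;0 0 0 0")

```text
t: 62.7
tcp_pos: [0.6302, -0.293, 0.0895]
tool_rot: [-1.003, 1.448, 0.892]
wrist_force: [0.7, -1.5, 3.4]
width: 0.0495
grip_force: 60.0
```

```bash
python3 pl.py; python3 goto.py .629 -.29 .26 0 .6 -.2 .3 0
```

```text
t 62.70 tcp [ 0.6302 -0.293   0.0895] psi -108.21 tz [ 0.355  0.929 -0.109] F [ 0.7 -1.5  3.4] w 0.0495 g 60.0 q [-1.03  1.04  1.23  1.02  1.98  2.28]
[-0.679  0.004 -0.065] 0.0 tcp [ 0.629 -0.29   0.26 ] tz [ 0.355  0.929 -0.109] q [-1.03  0.86  1.19  1.12  2.09  2.51]
[-0.193  0.236  0.275] 0.0 tcp [ 0.6 -0.2  0.3] tz [ 0.355  0.929 -0.109] q [-1.    0.7   1.42  1.11  2.03  2.44]
```

Gripped (49.5 mm). Lift, move to open air, flip.

>>> jog_arm(steps="-0.1 0 -0.01 0;-0.25 0 -0.025 0;-0.4 0 -0.04 0;-0.55 0 -0.055 0;-0.679 0 -0.065 0")

```text
t: 63.2
tcp_pos: [0.6303, -0.2903, 0.2586]
tool_rot: [-1.003, 1.454, 0.893]
wrist_force: [0.6, 0.1, -2.7]
width: 0.0493
grip_force: 59.9
```

>>> jog_arm(steps="-0.19 0.236 0.275 0;-0.19 0.236 0.275 0;-0.19 0.236 0.275 0;-0.19 0.236 0.275 0")

```text
t: 63.6
tcp_pos: [0.601, -0.1994, 0.2978]
tool_rot: [-1.004, 1.453, 0.893]
wrist_force: [-0.4, -0.4, -3.0]
width: 0.0496
grip_force: 59.9
```

>>> jog_arm(steps="0 0 0 -0.2;0 0 0 -0.2;0 0 0 -0.2;0 0 0 -0.2;0 0 0 -0.2")

```text
t: 64.1
tcp_pos: [0.6018, -0.2021, 0.2963]
tool_rot: [-1.352, 1.032, 0.43]
wrist_force: [1.0, -0.3, -3.5]
width: 0.0495
grip_force: 60.0
```

>>> jog_arm(steps="0 0 0 -0.2;0 0 0 -0.2;0 0 0 -0.2;0 0 0 -0.2;0 0 0 -0.2")

```text
t: 64.6
tcp_pos: [0.6015, -0.2015, 0.2971]
tool_rot: [-1.586, 0.559, -0.04]
wrist_force: [-0.4, 0.3, -3.3]
width: 0.0493
grip_force: 60.0
```

>>> jog_arm(steps="0 0 0 -0.2;0 0 0 -0.2;0 0 0 -0.2;0 0 0 -0.2;0 0 0 -0.2")

```text
t: 65.1
tcp_pos: [0.6014, -0.201, 0.2977]
tool_rot: [-1.707, 0.042, -0.51]
wrist_force: [1.0, 0.8, -3.9]
width: 0.0493
grip_force: 60.0
```

>>> jog_arm(steps="0 0 0 -0.2;0 0 0 -0.2;0 0 0 -0.2;0 0 0 -0.2;0 0 0 -0.2")

```text
t: 65.6
tcp_pos: [0.6013, -0.2009, 0.2981]
tool_rot: [-1.705, -0.507, -0.969]
wrist_force: [0.1, 0.2, -3.8]
width: 0.0494
grip_force: 60.0
```

>>> jog_arm(steps="0 0 0 -0.2;0 0 0 -0.2;0 0 0 -0.2;0 0 0 -0.2;0 0 0 -0.2")

```text
t: 66.1
tcp_pos: [0.6013, -0.2007, 0.2983]
tool_rot: [-1.568, -1.08, -1.405]
wrist_force: [-1.0, -0.6, -3.1]
width: 0.0496
grip_force: 59.9
```

>>> jog_arm(steps="0 0 0 0;0 0 0 0;0 0 0 0;0 0 0 0;0 0 0 0")

```text
t: 66.6
tcp_pos: [0.6012, -0.2005, 0.2986]
tool_rot: [-1.567, -1.083, -1.407]
wrist_force: [0.0, -0.1, -2.9]
width: 0.0492
grip_force: 59.9
```

```bash
python3 pl.py; python3 roll.py; python3 - <<'E'
from h import *
p=ctrl.snapshot("side");save(p,"s12.png",1.0)
E
```

```text
t 66.60 tcp [ 0.6012 -0.2005  0.2986] psi 70.88 tz [ 0.354  0.929 -0.11 ] F [ 0.  -0.1 -2.9] w 0.0492 g 59.9 q [-1.    0.7   1.42  1.11  2.03 -0.7 ]
turns to level y (deg) [   0.2 -179.8] /180: [ 0.0011 -0.9989] q6 then [-0.7  -3.84]
```

View pics/s12.png

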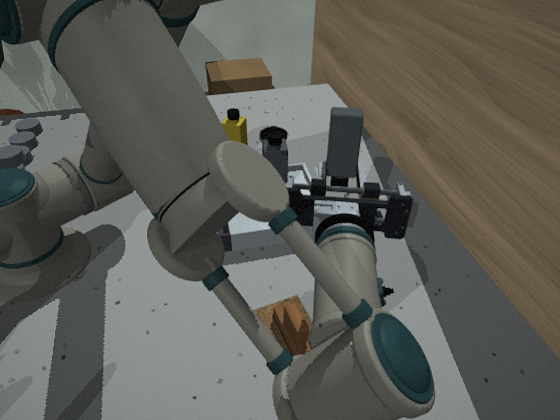

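>>> jog_arm(steps="0 0 0 0;0 0 0 0;0 0 0 0;0 0 0 0;0 0 0 0")

```text
t: 67.15
tcp_pos: [0.6012, -0.2005, 0.2986]
tool_rot: [-1.566, -1.083, -1.407]
wrist_force: [0.0, 0.8, -3.7]
width: 0.0494
grip_force: 59.9
```

>>> jog_arm(steps="0 0 0 0;0 0 0 0;0 0 0 0;0 0 0 0;0 0 0 0")

```text
t: 67.65
tcp_pos: [0.6012, -0.2005, 0.2986]
tool_rot: [-1.566, -1.083, -1.407]
wrist_force: [-0.6, -0.3, -3.3]
width: 0.0495
grip_force: 59.9
```

>>> jog_arm(steps="0 0 0 0;0 0 0 0;0 0 0 0;0 0 0 0;0 0 0 0")

```text
t: 68.15
tcp_pos: [0.6012, -0.2005, 0.2986]
tool_rot: [-1.566, -1.083, -1.407]
wrist_force: [0.7, 0.9, -3.0]
width: 0.0495
grip_force: 59.9
```

>>> jog_arm(steps="0 0 0 0.2;0 0 0 0.2;0 0 0 0.2;0 0 0 0.2;0 0 0 0.2")

```text
t: 68.65
tcp_pos: [0.6012, -0.2005, 0.2986]
tool_rot: [-1.704, -0.509, -0.97]
wrist_force: [-0.8, -0.0, -3.6]
width: 0.0495
grip_force: 60.0
```

>>> jog_arm(steps="0 0 0 0.2;0 0 0 0.2;0 0 0 0.2;0 0 0 0.2;0 0 0 0.2")

```text
t: 69.15
tcp_pos: [0.6011, -0.2004, 0.2986]
tool_rot: [-1.706, 0.039, -0.512]
wrist_force: [0.3, 0.3, -3.1]
width: 0.0496
grip_force: 60.0
```

>>> jog_arm(steps="0 0 0 0.2;0 0 0 0.2;0 0 0 0.2;0 0 0 0.2;0 0 0 0.2")

```text
t: 69.65
tcp_pos: [0.6011, -0.2004, 0.2986]
tool_rot: [-1.587, 0.555, -0.042]
wrist_force: [0.3, -0.6, -3.0]
width: 0.0495
grip_force: 60.0
```

>>> jog_arm(steps="0 0 0 0.2;0 0 0 0.2;0 0 0 0.2;0 0 0 0.2;0 0 0 0.2")

```text
t: 70.15
tcp_pos: [0.6011, -0.2004, 0.2987]
tool_rot: [-1.352, 1.028, 0.429]
wrist_force: [0.3, 0.1, -2.9]
width: 0.0495
grip_force: 60.0
```

>>> jog_arm(steps="0 0 0 0.2;0 0 0 0.2;0 0 0 0.2;0 0 0 0.2;0 0 0 0.2")

```text
t: 70.65
tcp_pos: [0.6012, -0.2004, 0.2988]
tool_rot: [-1.005, 1.447, 0.89]
wrist_force: [0.2, 0.5, -3.5]
width: 0.0491
grip_force: 59.9
```

```bash
python3 pl.py; python3 roll.py; python3 goto.py .563 .003 .23 0 .563 .003 .132 0
```

```text
t 70.65 tcp [ 0.6012 -0.2004  0.2988] psi -106.79 tz [ 0.354  0.929 -0.109] F [ 0.2  0.5 -3.5] w 0.0491 g 59.9 q [-1.    0.7   1.42  1.11  2.03  2.43]
turns to level y (deg) [-179.6    0.4] /180: [-0.9975  0.0025] q6 then [-0.7   2.44]
[0.192 0.434 0.731] 0.0 tcp [0.563 0.003 0.23 ] tz [ 0.354  0.929 -0.109] q [-0.85  0.61  1.91  1.1   1.75  2.11]
[0.39  0.003 0.043] 0.0 tcp [0.563 0.003 0.132] tz [ 0.354  0.929 -0.109] q [-0.85  0.78  1.94  1.08  1.66  1.93]
```

>>> jog_arm(steps="0.192 0.434 0.731 0.001;0.192 0.434 0.731 0.001;0.192 0.434 0.731 0.001;0.192 0.434 0.731 0.001;0.192 0.434 0.731 0.001")

```text
t: 71.15
tcp_pos: [0.5605, 0.0074, 0.2301]
tool_rot: [-1.004, 1.448, 0.897]
wrist_force: [-0.0, -0.1, -2.8]
width: 0.0491
grip_force: 59.9
```

>>> jog_arm(steps="0 0 0 0;0 0 0 0")

```text
t: 71.35
tcp_pos: [0.5638, 0.0023, 0.2307]
tool_rot: [-1.003, 1.45, 0.89]
wrist_force: [-0.5, -0.6, -3.1]
width: 0.0495
grip_force: 59.9
```

```bash
python3 pl.py; python3 goto.py .563 .003 .132 0; python3 - <<'E'
from m import *
for n in("side","top"):
    p=ctrl.snapshot(n);W=cloud(p)
    for z in (.145,.17,.19,.21,.225,.24,.255):
        m=(abs(W[...,2]-z)<.006)&(np.hypot(W[...,0]-.558,W[...,1]+.004)<.045)
        X=W[m]
        if len(X)>8: print(n,z,len(X),np.round(np.r_[X.min(0)[:2],X.max(0)[:2]],3))
E
```

```text
t 71.35 tcp [0.5638 0.0023 0.2307] psi -107.77 tz [ 0.356  0.928 -0.11 ] F [-0.5 -0.6 -3.1] w 0.0495 g 59.9 q [-0.85  0.61  1.91  1.1   1.75  2.12]
[0.392 0.005 0.044] 0.0 tcp [0.563 0.003 0.132] tz [ 0.356  0.928 -0.11 ] q [-0.85  0.78  1.95  1.08  1.66  1.93]
side 0.19 16 [ 0.531 -0.034  0.569 -0.017]
side 0.21 20 [ 0.531 -0.034  0.569 -0.02 ]
side 0.225 110 [ 0.524 -0.035  0.572 -0.018]
side 0.24 319 [ 0.516 -0.046  0.59   0.022]
side 0.255 64 [ 0.546 -0.02   0.575 -0.   ]
top 0.24 355 [ 0.516 -0.046  0.588  0.025]
```

>>> jog_arm(steps="0.1 0.002 0.01 0.001;0.2 0.003 0.02 0.001;0.3 0.005 0.03 0.001;0.36 0.005 0.04 0.001;0.392 0.005 0.044 0.001")

```text
t: 71.95
tcp_pos: [0.5627, 0.0022, 0.1307]
tool_rot: [-0.998, 1.454, 0.896]
wrist_force: [-0.4, 1.2, -2.7]
width: 0.0494
grip_force: 59.9
```

>>> jog_arm(steps="0 0 0 0;0 0 0 0;0.004 0 0 0;0.008 0 0 0;0.008 0 0 0")

```text
t: 72.45
tcp_pos: [0.5618, 0.0033, 0.1302]
tool_rot: [-1.0, 1.453, 0.897]
wrist_force: [0.1, 0.3, -3.4]
width: 0.0495
grip_force: 59.9
```

```bash
python3 pl.py
```

```text
t 72.45 tcp [0.5618 0.0033 0.1302] psi -111.53 tz [ 0.354  0.929 -0.11 ] F [ 0.1  0.3 -3.4] w 0.0495 g 59.9 q [-0.85  0.78  1.95  1.08  1.66  1.94]
```

>>> jog_arm(steps="0.004 0 0 0;0.006 0 0 0;0.006 0 0 0")

```text
t: 72.75
tcp_pos: [0.5617, 0.0032, 0.1295]
tool_rot: [-0.998, 1.451, 0.898]
wrist_force: [-1.1, -1.2, 0.5]
width: 0.0489
grip_force: 59.9
```

```bash
python3 pl.py
```

```text
t 72.75 tcp [0.5617 0.0032 0.1295] psi -111.74 tz [ 0.355  0.929 -0.107] F [-1.1 -1.2  0.5] w 0.0489 g 59.9 q [-0.86  0.78  1.95  1.08  1.66  1.93]
```

In contact. Release and back out.

>>> jog_arm(steps="0 0 0 0;0 0 0 0;0 0 0 0;0 0 0 0;0 0 0 0", jaw=0)

```text
t: 73.25
tcp_pos: [0.5617, 0.0032, 0.1284]
tool_rot: [-0.999, 1.454, 0.898]
wrist_force: [0.4, -0.2, 0.7]
width: 0.0858
grip_force: 0.0
```

>>> jog_arm(steps="0 0 0 0;0 0 -0.1 0;0 0 -0.25 0;-0.02 0 -0.4 0;-0.05 0 -0.55 0")

```text
t: 73.75
tcp_pos: [0.5128, -0.1244, 0.1559]
tool_rot: [-0.998, 1.454, 0.899]
wrist_force: [1.4, -0.3, 0.1]
width: 0.0941
grip_force: 0.0
```

>>> jog_arm(steps="-0.2 0 -0.05 0;-0.4 0 -0.05 0;-0.5 0 -0.05 0;-0.5 0 -0.05 0")

```text
t: 74.15
tcp_pos: [0.5142, -0.1221, 0.2845]
tool_rot: [-1.004, 1.452, 0.892]
wrist_force: [0.1, -0.4, -0.2]
width: 0.0939
grip_force: 0.0
```

```bash
python3 pl.py; python3 - <<'E'
from m import *
for n in("side","top"):
    p=ctrl.snapshot(n);W=cloud(p);ok=~np.isnan(W[...,0]);save(p,"f_%s.png"%n,1.3)
    for c in ((.557,-.004),(.559,.096)):
        B=blob(W,ok,c,.055);B=B[B[:,2]<.2];print(n,"body",rect(B,.09,.2),"cap",rect(B,B[:,2].max()-.015,.2),B[:,2].max())
E
python3 scr.py; python3 chips.py
```

```text
t 74.15 tcp [ 0.5142 -0.1221  0.2845] psi -108.81 tz [ 0.355  0.928 -0.112] F [ 0.1 -0.4 -0.2] w 0.0939 g 0.0 q [-1.05  0.59  1.73  0.99  1.96  2.23]
side body [ 5.57800e-01 -4.00000e-03  5.17000e-02  5.01000e-02  6.83154e+01
  2.92000e+02] cap [ 5.57200e-01 -5.70000e-03  2.90000e-02  2.69000e-02  7.59584e+01
  1.39000e+02] 0.17434077011075932
side body [5.5980e-01 9.4100e-02 5.9600e-02 5.8600e-02 8.1777e+01 7.9500e+02] cap [5.60100e-01 9.55000e-02 3.28000e-02 3.40000e-02 6.77912e+01 1.48000e+02] 0.1901830014264385
top body [ 5.55100e-01 -3.80000e-03  4.98000e-02  5.01000e-02  7.02859e+01
  4.19000e+02] cap [ 5.559e-01 -4.200e-03  2.730e-02  2.710e-02  2.309e+00  1.160e+02] 0.1757897575007119
top body [5.58200e-01 9.70000e-02 5.85000e-02 5.87000e-02 8.30964e+01 6.21000e+02] cap [5.57500e-01 9.71000e-02 3.37000e-02 3.27000e-02 4.66306e+01 1.65000e+02] 0.19171645571943752
top bar [ 4.8830e-01 -3.3160e-01  3.3900e-02  1.3040e-01  7.9773e+00  1.6000e+02] grip [ 4.8610e-01 -3.0540e-01  8.4000e-03  2.5500e-02  6.7707e+01  3.0000e+01]
side bar [ 4.9580e-01 -3.7570e-01  3.6500e-02  4.5000e-02  9.3053e+00  3.3400e+02] grip [ 5.02600e-01 -3.42200e-01  4.09000e-02  8.10000e-03  8.53043e+01
  6.50000e+01]
top trough 55 [-0.1467  0.0495  0.0129]
top trough 58 [-0.1511  0.0107  0.0133]
top trough 55 [-0.1539 -0.0804  0.013 ]
top trough 42 [-0.1787 -0.0127  0.0136]
side trough 43 [-0.1791 -0.0147  0.0132]
```

View pics/f_side.png

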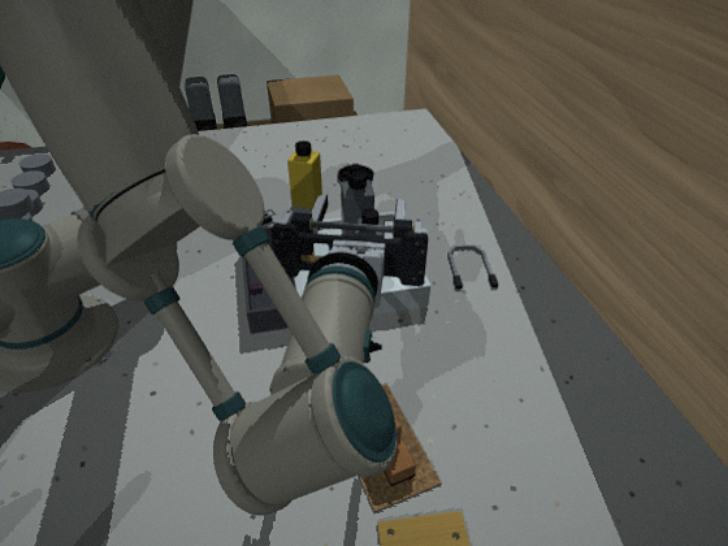

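```bash
python3 -c "
from plant import ctrl
print(ctrl.job_done())"
```

```text
the job is handed in; nothing more can be done
None
```

I handed the job in at about 74 s, and no verdict came back: all four chips lie in the trough, the scraper is on its mat, and both grey bottles present (tallest, then middle-sized) were held upside down for over two seconds and now stand upright on the deck.

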